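# Set up the mixing-head rack

## Robot

A 6-joint arm with a two-finger parallel gripper is mounted at the origin on a cart in front of the work surface, level with it; the furniture and walls round the work are solid. World frame = base frame: x ahead of the robot, y to its left, z up, the work surface at z = 0. Lengths are in mm, angles in rad, forces in N, time in s.
With the tool pointing down it reaches from about 350 to 950 mm from the base axis. Payload 17.4 kg.
Tool frame: the origin (TCP) lies midway between the tips of the shut fingers; the grasp point (between the pads) lies 19 mm behind it (bot.grip_depth is the distance from the TCP to the grasp point, in mm); x points along the fingers, y is the direction in which the jaws open and shut, and the axes are right-handed (so a half turn about x gives the same grasp; the last joint's range is limited). The gripper opens to 93 mm and grips with 3 to 60 N. Pads are 15 mm wide; open, the fingers measure 128 mm over their backs; the gripper's body (75 mm by 188 mm) begins 65 mm behind the grasp point.
Start: joints at [-1.302, 0.116, 1.442, -0, 1.584, -0.038], TCP at [203.847, -643.489, 218.646] pointing down, gripper open.
Joint ranges: [-2.83, 2.83], [-0.83, 2.19], [0.07, 2.5], [-1.14, 4.28], [0.01, 3], [-2.97, 2.97]. Speed limits (rad/s): [1.89, 1.89, 2.22, 3.14, 3.14, 3.14].

## Interface

Orientations are given as a unit quaternion [w, x, y, z].
In Python, from bench import bot gives the robot as it stands.
- The arm moves only by the tool move_arm, never from a script. Its argument "plan" is a list of rows, each an object of numbers: "rx", "ry", "rz": the turn, a rotation vector about the world's x, y, z in degrees; "x", "y", "z": the shift along the world's x, y, z in m; "gripper": the closure, from 0 (fully open) to 1 (shut). In form: [{"rx": .., "ry": .., "rz": .., "x": .., "y": .., "z": .., "gripper": ..}, ...]. A call has 1 to 12 rows; each row shifts and turns the pose as measured when the row begins; what a row does not reach is not made up. A row lasts 1/10 s, in which the tool goes at most 50 mm and 8.59 degrees, less where a joint would pass 70% of its speed; a pose out of reach is approached as far as the arm can. A call is refused whole if a number of a shift passes 0.05 or a number of a turn 8.59, either way. A call with a gripper value outside its range is refused whole. The fingers move at their own pace and stop on an object; the grip force is fixed at half the most. Time passes only in rows, so rows that do not move let the fingers close. It gives the time, the measured TCP pose, the force and the opening at its end, in the units of the state.
- bot.get_obs(): the state, without advancing time (a new reading comes with each control period).
- bot.read_camera(name): name is "scene" or "top" or "wrist"; returns a dict with "frame" (480x640x3 uint8, red, green, blue), "z_map" (480x640 float32, mm along the optical axis (not along the pixel's ray), 0 where there is no reading), "intrinsics" (3x3 intrinsics, pixels), "rvec" (rotation vector, rad) and "tvec" (3), from world to camera coordinates, as OpenCV has them; the wrist camera has in their place "T_tool_cam" (4x4, takes a point from camera to tool coordinates, whose origin is the TCP and whose axes are the tool frame's). Camera axes: x right, y down, z forward; pixel columns grow to the right and rows downward; lengths in mm; the calibration is good to about 2 mm. A picture is of the moment at which its call begins: read the wrist's pose just before it.
- bot.finish_job(): hands the job in, once; it reports no verdict.
The state is a dict: "time_s": time; "joint_positions": joint angles; "dq": joint speeds; "joint_efforts": joint torques, N m; "eef_pos": TCP position; "orientation": TCP orientation; "wrist_force": force on the tool from outside, world axes, zero at the start; "ft_torque": the same for the moment, N m; "opening": finger opening in mm.
Only numpy, scipy, OpenCV 4.12 (cv2) and the standard library are available. Lean on these libraries where they do the work, as an engineer would, in place of code of your own. Each camera call takes 0.05 s, during which the arm holds its last target.

## Task

Set up the rack for the mixing heads: hook the back edge of the aluminium socket plate (the edge away from its red tab) under the yellow lip of the grey holder, swing it down until it lies flat and fully home, then turn the holder's black latch a quarter turn so that it points squarely over the plate. Stand every mixing head that is lying on the bench upright in a socket of the plate, one to a socket, its tapered shank fully home with the flange down on the socket's rim. Leave the other things on the bench where they are.

Things in the scene. Friction and masses are not known exactly. Their poses are not given: they have to be found in the camera images.
- socket_plate: loose aluminium plate, 0.4 kg, 126 (own x) x 200 (own y) x 8 mm; origin at the centre of its underside, z up. Edge to hook: x = +63 mm; for x = 42 to 63 mm it is only 186 mm wide (a tongue). Three steel sockets stand on it at x = 18, y = 65, 0, -65 mm, outer radius 19 at the rim, 11.5 at the foot. Starts flat on the bench ahead of the robot, red tab roughly to the robot's right
- plate_grip (a point): point to grip on the plate's upright red tab, 34 mm above the plate's underside, at plate x = -50 mm, y = 0; the tab is 14 mm thick along the plate's x, 40 mm wide along its y, and its top is 54 mm above the underside
- socket_1 (a point): centre of the rim (mouth) of socket 1 on the plate, 55 mm above the plate's underside. Inside it tapers from radius 15 mm at the rim to 7.5 mm 47 mm lower: 1 mm clear round a seated shank. A seated head's origin lies at this point. The axis is the plate's z; the three are alike
- socket_2 (a point): centre of the rim (mouth) of socket 2 on the plate, 55 mm above the plate's underside. Inside it tapers from radius 15 mm at the rim to 7.5 mm 47 mm lower: 1 mm clear round a seated shank. A seated head's origin lies at this point. The axis is the plate's z; the three are alike
- socket_3 (a point): centre of the rim (mouth) of socket 3 on the plate, 55 mm above the plate's underside. Inside it tapers from radius 15 mm at the rim to 7.5 mm 47 mm lower: 1 mm clear round a seated shank. A seated head's origin lies at this point. The axis is the plate's z; the three are alike
- holder_recess (a point): centre of the recess floor of the grey fixed holder, 6 mm above the bench; axes: x towards the lip, z up. Recess x = -65 to 65 mm, 207 mm wide in y: 2 mm (x) and 3.5 mm (y) play each way round the plate. Side rails and front ridge (x = -75 to -65) stand 8 mm above the floor. Fully home the plate lies flat on the floor, its origin here within a few mm, same axes
- holder_lip (a point): middle of the free edge of the holder's yellow lip, on its underside: 51 mm along the holder's x from the recess centre, 14 mm above the recess floor. The lip is 6 mm thick, runs the whole width and overhangs the recess by 14 mm, up to the rear wall at x = 65 mm
- latch (a joint): angle of the holder's black turn latch (rad): 0 open, the lever pointing along the holder's +y; grows clockwise from above; 1.57 locked, the lever pointing along the holder's +x, its last 11 mm over the plate's front edge, 3 mm above the plate; stops at 0 and 1.6. Stays where left; stiff by 0.06 N m. Starts between 0 and 0.2
- latch_grip (a point): point to grip on the latch: on its upright pivot axis, at holder x = -108, y = 45 mm from the recess centre, 39 mm above the bench. Grip fin 12 mm thick and 44 mm long along the lever, 22 mm each way from the axis, top 50 mm above the bench; the lever (12 mm thick too, 17 to 27 mm above the bench) reaches 56 mm from the axis
- head_blue: mixing head, blue cage (may be absent). On its own z axis: steel taper shank z = -44 mm (radius 7) to 0 (radius 14); dark flange 44 x 44 mm, z = 0 to 8; blue cage to grip, 20 x 20 mm, z = 8 to 56, sides along own x and y like the flange's. Origin on the axis at the flange's underside; +z from shank to cage. 0.25 kg. Starts lying on a flange side and the shank's tip, cage raised 19 degrees, shank pointing roughly to the robot's left
- head_green: mixing head, green cage (may be absent). On its own z axis: steel taper shank z = -44 mm (radius 7) to 0 (radius 14); dark flange 44 x 44 mm, z = 0 to 8; green cage to grip, 20 x 20 mm, z = 8 to 56, sides along own x and y like the flange's. Origin on the axis at the flange's underside; +z from shank to cage. 0.25 kg. Starts lying on a flange side and the shank's tip, cage raised 19 degrees, shank pointing roughly to the robot's left
- head_orange: mixing head, orange cage (may be absent). On its own z axis: steel taper shank z = -44 mm (radius 7) to 0 (radius 14); dark flange 44 x 44 mm, z = 0 to 8; orange cage to grip, 20 x 20 mm, z = 8 to 56, sides along own x and y like the flange's. Origin on the axis at the flange's underside; +z from shank to cage. 0.25 kg. Starts lying on a flange side and the shank's tip, cage raised 19 degrees, shank pointing roughly to the robot's left
- dropper_blue: small blue tint bottle, 33 mm across, 85 mm tall, a bystander; origin at the centre of its underside
- marker_blue: blue and white marker pen 135 mm long, lying, a bystander; origin at the centre of its underside
- tape_black: small roll of black tape, 50 mm across, 19 mm tall, lying flat, a bystander; origin at the centre of its underside

How it is judged (in metres and radians):
On the way, in this order (a step that is already met when the one before it is completed fails the run):
1. the socket plate is hooked under the lip and lies flat and home in the holder (x of socket_plate in the frame of holder_recess between -0.006 and 0.006 m and y of socket_plate in the frame of holder_recess between -0.007 and 0.007 m and z of socket_plate in the frame of holder_recess below 0.003 m and angle between socket_plate's own z axis and vertical below 0.04 rad), for 0.3 s.
2. the latch is turned over the plate (all of step 1 and value of joint latch above 1.3 rad), for 0.2 s.
At the end, for the whole second after the job is handed in: The plate's origin is within 6 mm (x), 7 mm (y) and 3 mm (z) of the recess point and the plate is level within 0.04 rad; the latch stands at more than 1.3 rad; the origin of every head present is within 6 mm of the rim centre of a socket, the head upright within 0.08 rad and still (all of step 2 and (distance between head_blue and socket_1 below 0.006 m or distance between head_blue and socket_2 below 0.006 m or distance between head_blue and socket_3 below 0.006 m) and angle between each of head_blue, head_green, head_orange's own z axis and vertical below 0.08 rad and linear speed of each of head_blue, head_green, head_orange below 0.03 m/s and (distance between head_green and socket_1 below 0.006 m or distance between head_green and socket_2 below 0.006 m or distance between head_green and socket_3 below 0.006 m) and (distance between head_orange and socket_1 below 0.006 m or distance between head_orange and socket_2 below 0.006 m or distance between head_orange and socket_3 below 0.006 m)); the robot touches nothing.
It fails at once if a bystander (dropper_blue) is moved more than 3 cm (distance of dropper_blue from where it was at the start of the episode above 0.03 m).
It fails at once if a bystander (marker_blue) is moved more than 3 cm (distance of marker_blue from where it was at the start of the episode above 0.03 m).
It fails at once if a bystander (tape_black) is moved more than 3 cm (distance of tape_black from where it was at the start of the episode above 0.03 m).
Of head_blue, head_green, head_orange only 2 to 3 are there at a start; the rules pass over those that are not, and their reading is None.
At some moment in a run one of head_green, head_orange, socket_plate may be knocked a few centimetres aside while the robot is not near it.
It also fails if it takes over 210 s, if anything falls off the work surface, if the arm or the gripper's body presses on something with over 40 N, if the wrist force passes 120 N, or if a joint passes its speed limit or range.

## Working session

There is one attempt and no reset: what is moved stays moved. The work goes in short steps, Python scripts to look and compute and a tool call to move; the robot and the scene stay as the last step left them, time stands still between calls to the robot, and variables do not carry over. Pictures are saved under pics/ and viewed, and the job is handed in when it is done.

Besides the shell and the picture viewer there is one more tool, called after "Request:" by a JSON object that holds its "name" and its "arguments". move_arm: Moves the arm, as the interface text tells. Its arguments: {"type":"object","properties":{"plan":{"type":"array"}},"required":["plan"]}

```bash
ls; mkdir -p pics; cat > h.py <<'E'
import numpy as np, cv2
from bench import bot
from scipy.spatial.transform import Rotation as R
def grab(n,save=None):
    c=bot.read_camera(n)
    if save: cv2.imwrite(save,c['frame'][:,:,::-1])
    return c
def ext(c,obs=None):
    "camera->world R,t"
    if 'rvec' in c and c['rvec'] is not None:
        Rm=cv2.Rodrigues(np.array(c['rvec'],float))[0]; return Rm.T, -Rm.T@np.array(c['tvec'],float).ravel()
    T=np.array(c['T_tool_cam'],float)
    q=obs['orientation']; Rt=R.from_quat([q[1],q[2],q[3],q[0]]).as_matrix()
    return Rt@T[:3,:3], Rt@T[:3,3]+np.array(obs['eef_pos'])
def ray(c,u,v,z,obs=None):
    Rm,t=ext(c,obs); d=Rm@np.linalg.inv(c['intrinsics'])@np.array([u,v,1.]); s=(z-t[2])/d[2]; return t+s*d
def cloud(c,obs=None):
    Rm,t=ext(c,obs); K=np.array(c['intrinsics']); z=c['z_map'].astype(float)
    v,u=np.mgrid[:480,:640]
    p=np.stack([(u-K[0,2])/K[0,0]*z,(v-K[1,2])/K[1,1]*z,z],-1)
    w=p@Rm.T+t; w[z<=0]=np.nan; return w
def proj(c,P,obs=None):
    Rm,t=ext(c,obs); p=(np.array(P,float)-t)@Rm; q=p@np.array(c['intrinsics']).T; return q[...,:2]/q[...,2:]
def pose():
    o=bot.get_obs(); q=o['orientation']; Rt=R.from_quat([q[1],q[2],q[3],q[0]]).as_matrix(); return o,Rt
E
python3 - <<'E'
from h import *
print(bot.get_obs())
for n in('scene','top','wrist'):
    c=grab(n,f'pics/{n}0.png'); print(n,c['intrinsics'], c.get('rvec'),c.get('tvec'),c.get('T_tool_cam'))
E
```

```text
pics
{'time_s': 0.0, 'joint_positions': array([-1.30177315e+00,  1.16459555e-01,  1.44225558e+00, -1.72328788e-05,
        1.58400194e+00, -3.77835723e-02]), 'dq': array([-0.00028205,  0.00055797, -0.0006936 ,  0.00082777,  0.0003012 ,
       -0.00042988]), 'joint_efforts': array([ 3.31176307e-03, -7.21251225e+01, -6.22601080e+01,  7.81193515e-02,
        2.38959066e-02, -9.80755590e-05]), 'eef_pos': array([ 203.80351138, -643.28301014,  217.92902112]), 'orientation': array([-0.10765335, -0.69875104, -0.10844172,  0.69885487]), 'wrist_force': array([-0.39469581, -0.34142411, -0.45388672]), 'ft_torque': array([ 0.01729802,  0.00393106, -0.0012672 ]), 'opening': 93.08767790384078}
scene [[516.95782188   0.         322.12922803]
 [  0.         516.95782188 243.76113336]
 [  0.           0.           1.        ]] [ 1.88312615 -1.13011371  0.64841141] [-463.46669137  264.59818901 1035.7391931 ] None
top [[473.99705104   0.         323.9483253 ]
 [  0.         473.99705104 243.77340961]
 [  0.           0.           1.        ]] [ 2.1602414  -2.17350748  0.15378826] [-263.45928427  570.50751498 1166.81877613] None
wrist [[416.63953392   0.         320.1248177 ]
 [  0.         416.63953392 245.53002873]
 [  0.           0.           1.        ]] None None [[-3.72911210e-04 -2.55474213e-01  9.66815798e-01 -1.67195689e+02]
 [ 9.99999244e-01  1.03716803e-03  6.59774711e-04 -3.82178758e-02]
 [-1.17130586e-03  9.66815314e-01  2.55473633e-01 -7.01623038e+01]
 [ 0.00000000e+00  0.00000000e+00  0.00000000e+00  1.00000000e+00]]
```

View pics/scene0.png

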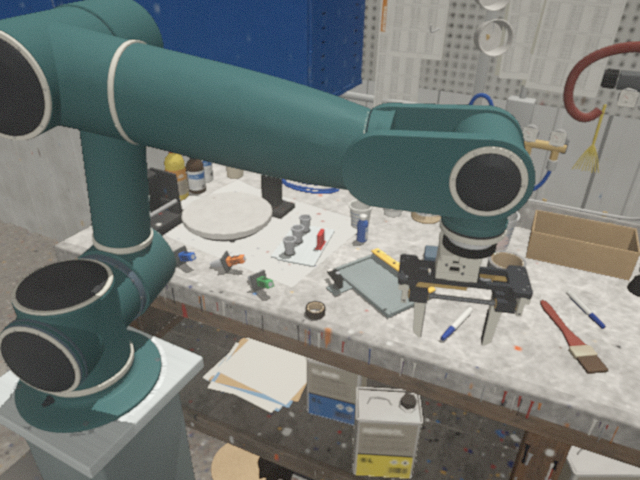

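View pics/top0.png

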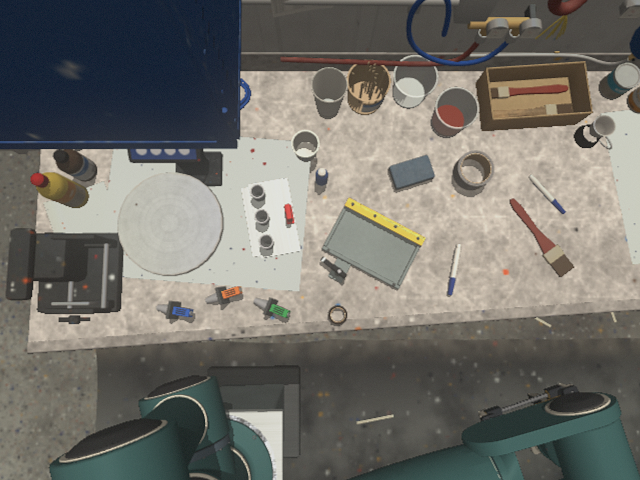

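View pics/wrist0.png

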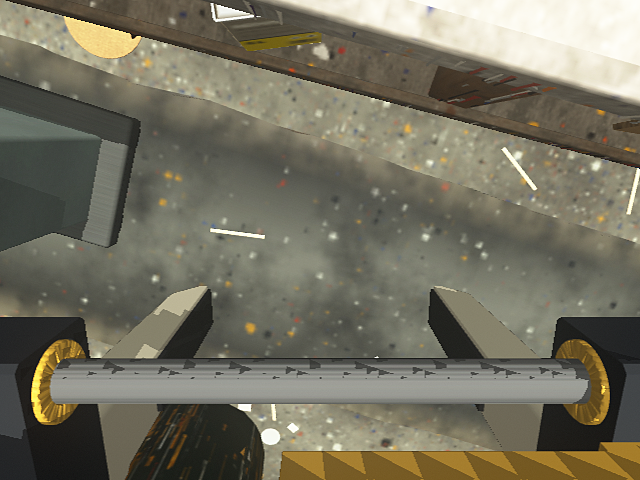

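The top view shows the plate at about (272,217) with its red tab to the right, the holder at (373,243) with the lip to the upper right, and the latch at (333,268). All three heads are there: blue (176,311), orange (225,295), green (272,308). The bystanders are the dropper (321,178), the marker (454,270) and the tape (338,315).

```bash
python3 - <<'E'
from h import *
c=grab('top'); f=c['frame']; w=cloud(c)
im=f[140:340,140:470,::-1]; cv2.imwrite('pics/topz.png',cv2.resize(im,(800,485),interpolation=cv2.INTER_CUBIC))
hsv=cv2.cvtColor(f,cv2.COLOR_RGB2HSV)
roi=np.zeros((480,640),bool); roi[150:335,140:480]=1
def m(lo,hi,zmin,zmax):
    k=cv2.inRange(hsv,np.array(lo),np.array(hi))>0
    return k&roi&(w[...,2]>zmin)&(w[...,2]<zmax)
for n,lo,hi,z0,z1 in [('red',(0,170,80),(4,255,255),15,80),('yellow',(20,150,100),(32,255,255),5,40),('blue',(100,130,60),(125,255,255),5,90),('green',(45,100,40),(85,255,255),5,60),('orange',(5,150,100),(15,255,255),5,60)]:
    k=m(lo,hi,z0,z1); N,l,s,ce=cv2.connectedComponentsWithStats(k.astype(np.uint8))
    for i in range(1,N):
        if s[i,4]<15: continue
        P=w[l==i]; r=cv2.minAreaRect(P[:,:2].astype(np.float32))
        print(n,s[i],np.round(P.mean(0)),'zmax',P[:,2].max().round(),'rect',np.round(r[0]),np.round(r[1]),round(r[2]), np.round(cv2.boxPoints(r)).tolist())
b=w[300:330,370:400]; print('bench z',np.nanmedian(w[290:310,360:440,2]))
E
```

```text
yellow [345 201  79  44 421] [ 624. -422.   27.] zmax 35.0 rect [ 625. -422.] [220.  15.] 61 [[565.0, -515.0], [579.0, -523.0], [684.0, -329.0], [671.0, -322.0]]
blue [172 307  18  10  69] [402.  88.  42.] zmax 51.0 rect [403.  90.] [43. 18.] 81 [[390.0, 70.0], [408.0, 67.0], [415.0, 110.0], [397.0, 113.0]]
green [269 304  20  13  90] [ 402. -153.   42.] zmax 52.0 rect [ 403. -153.] [46. 18.] 67 [[386.0, -170.0], [402.0, -177.0], [419.0, -135.0], [403.0, -128.0]]
orange [222 287  18  11  80] [448. -33.  42.] zmax 53.0 rect [448. -32.] [18. 46.] 15 [[434.0, -12.0], [445.0, -56.0], [462.0, -52.0], [451.0, -7.0]]
bench z 0.6377984830788819
```

View pics/topz.png

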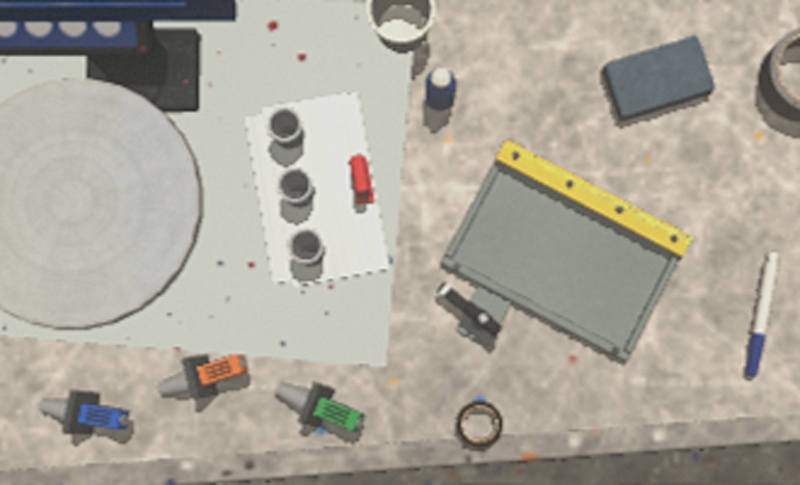

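```bash
cat >> h.py <<'E'
def plan(tp,Rt_target,o=None):
    o,Rt=pose(); d=np.array(tp)-np.array(o['eef_pos']); rv=R.from_matrix(Rt_target@Rt.T).as_rotvec(degrees=True)
    n=int(max(np.ceil(np.linalg.norm(d)/45),np.ceil(np.linalg.norm(rv)/7.5),1))
    print('total shift mm',np.round(d,1),'turn deg',np.round(rv,2),'rows',n,'each m',np.round(d/n/1000,4),'deg',np.round(rv/n,2))
def toolR(xdir,ydir):
    x=np.array(xdir,float); x/=np.linalg.norm(x); y=np.array(ydir,float); y-=x*(x@y); y/=np.linalg.norm(y); return np.stack([x,y,np.cross(x,y)],1)
E
python3 - <<'E'
from h import *
o,Rt=pose(); print('tool axes cols\n',Rt.round(3))
c=grab('top'); f=c['frame']; w=cloud(c); hsv=cv2.cvtColor(f,cv2.COLOR_RGB2HSV)
print('tab px',hsv[214,288],w[214,288],w[210,289])
roi=np.zeros((480,640),bool); roi[160:270,235:310]=1
k=((hsv[...,0]<8)|(hsv[...,0]>172))&(hsv[...,1]>150)&(hsv[...,2]>60)&roi
P=w[k]; P=P[P[:,2]>45]; r=cv2.minAreaRect(P[:,:2].astype(np.float32)); print('tab top',len(P),P.mean(0).round(1),np.round(r[0],1),np.round(r[1],1),round(r[2],1))
# sockets
k=roi&(w[...,2]>48)&(w[...,2]<62)&(hsv[...,1]<100)
N,l,s,ce=cv2.connectedComponentsWithStats(k.astype(np.uint8))
for i in range(1,N):
    if s[i,4]>10:
        P=w[l==i]; (x,y),rad=cv2.minEnclosingCircle(P[:,:2].astype(np.float32)); print('sock',s[i,4],round(x,1),round(y,1),round(rad,1),P[:,2].mean().round(1))
# latch
roi2=np.zeros((480,640),bool); roi2[250:285,315:352]=1
k=roi2&(w[...,2]>40)&(w[...,2]<60); P=w[k]; r=cv2.minAreaRect(P[:,:2].astype(np.float32)); print('fin',len(P),P.mean(0).round(1),r)
k=roi2&(w[...,2]>22)&(w[...,2]<60); P=w[k]; r=cv2.minAreaRect(P[:,:2].astype(np.float32)); print('lever',len(P),P.mean(0).round(1),r)
E
```

```text
tool axes cols
 [[-0.     0.302 -0.953]
 [ 0.001 -0.953 -0.302]
 [-1.    -0.001  0.   ]]
tab px [  1 157 217] [ 642.53011062 -176.63503889   56.25568946] [ 653.30803185 -178.97679972   53.4440742 ]
tab top 60 [ 651.1 -175.6   54.8] [ 649.9 -175.3] [33.5 11.8] 8.4
sock 84 703.2 -96.1 18.5 54.6
sock 77 639.4 -108.2 18.7 54.7
sock 80 575.2 -119.6 18.6 54.6
fin 89 [ 499.6 -302.    49.8] ((499.92962646484375, -302.36279296875), (42.82085037231445, 12.221675872802734), 51.270423889160156)
lever 159 [ 509.  -290.2   40.2] ((510.2929382324219, -289.1925964355469), (76.33651733398438, 12.510278701782227), 51.291473388671875)
```

Request:
{"name": "move_arm", "arguments": {"plan": [{"x": 0.0186, "y": 0.0195, "rz": 7.2, "gripper": 0.55}, {"x": 0.0186, "y": 0.0195, "rz": 7.2, "gripper": 0.55}, {"x": 0.0186, "y": 0.0195, "rz": 7.2, "gripper": 0.55}, {"x": 0.0186, "y": 0.0195, "rz": 7.2, "gripper": 0.55}, {"x": 0.0186, "y": 0.0195, "rz": 7.2, "gripper": 0.55}, {"x": 0.0186, "y": 0.0195, "rz": 7.2, "gripper": 0.55}, {"x": 0.0186, "y": 0.0195, "rz": 7.2, "gripper": 0.55}, {"x": 0.0186, "y": 0.0195, "rz": 7.2, "gripper": 0.55}, {"x": 0.0186, "y": 0.0195, "rz": 7.2, "gripper": 0.55}, {"x": 0.0186, "y": 0.0195, "rz": 7.2, "gripper": 0.55}, {"x": 0.0186, "y": 0.0195, "rz": 7.2, "gripper": 0.55}, {"x": 0.0186, "y": 0.0195, "rz": 7.2, "gripper": 0.55}]}}

```text
invalid input
```

Request:
{"name": "move_arm", "arguments": {"plan": [{"x": 0.0186, "y": 0.0195, "rz": 7.2, "gripper": 0.55}, {"x": 0.0186, "y": 0.0195, "rz": 7.2, "gripper": 0.55}, {"x": 0.0186, "y": 0.0195, "rz": 7.2, "gripper": 0.55}, {"x": 0.0186, "y": 0.0195, "rz": 7.2, "gripper": 0.55}, {"x": 0.0186, "y": 0.0195, "rz": 7.2, "gripper": 0.55}, {"x": 0.0186, "y": 0.0195, "rz": 7.2, "gripper": 0.55}, {"x": 0.0186, "y": 0.0195, "rz": 7.2, "gripper": 0.55}, {"x": 0.0186, "y": 0.0195, "rz": 7.2, "gripper": 0.55}, {"x": 0.0186, "y": 0.0195, "rz": 7.2, "gripper": 0.55}, {"x": 0.0186, "y": 0.0195, "rz": 7.2, "gripper": 0.55}, {"x": 0.0186, "y": 0.0195, "rz": 7.2, "gripper": 0.55}, {"x": 0.0186, "y": 0.0195, "rz": 7.2, "gripper": 0.55}]}}

```text
invalid input
```

```bash
python3 - <<'E'
from h import *
o,Rt=pose(); print(o['eef_pos'].round(1),o['opening'],o['joint_positions'].round(2),o['time_s']); print(Rt.round(3))
c=grab('wrist','pics/w1.png'); w=cloud(c,o); t=grab('top','pics/top1.png')
a=np.radians(100.1); T=toolR([0,0,-1],[np.cos(a),np.sin(a),0]); plan([651,-175.3,60],T)
E
```

```text
[ 203.8 -643.4  218.3] 92.59630642165543 [-1.3   0.12  1.44  0.    1.58 -0.04] 0.25
[[-0.     0.302 -0.953]
 [ 0.001 -0.953 -0.302]
 [-1.    -0.001 -0.   ]]
total shift mm [ 447.2  468.1 -158.5] turn deg [ 1.0000e-02 -2.0000e-02  1.7252e+02] rows 24 each m [ 0.0186  0.0195 -0.0066] deg [ 0.   -0.    7.19]
```

View pics/w1.png

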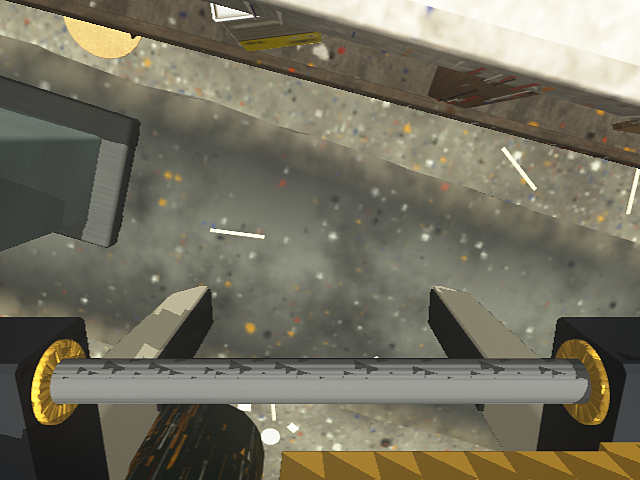

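The arm didn't move, because a row apparently needs all seven keys. The wrist view still shows the floor and the bench edge.

Request:
{"name": "move_arm", "arguments": {"plan": [{"rx": 0, "ry": 0, "rz": 7.2, "x": 0.0186, "y": 0.0195, "z": 0, "gripper": 0.55}, {"rx": 0, "ry": 0, "rz": 7.2, "x": 0.0186, "y": 0.0195, "z": 0, "gripper": 0.55}, {"rx": 0, "ry": 0, "rz": 7.2, "x": 0.0186, "y": 0.0195, "z": 0, "gripper": 0.55}, {"rx": 0, "ry": 0, "rz": 7.2, "x": 0.0186, "y": 0.0195, "z": 0, "gripper": 0.55}, {"rx": 0, "ry": 0, "rz": 7.2, "x": 0.0186, "y": 0.0195, "z": 0, "gripper": 0.55}, {"rx": 0, "ry": 0, "rz": 7.2, "x": 0.0186, "y": 0.0195, "z": 0, "gripper": 0.55}, {"rx": 0, "ry": 0, "rz": 7.2, "x": 0.0186, "y": 0.0195, "z": 0, "gripper": 0.55}, {"rx": 0, "ry": 0, "rz": 7.2, "x": 0.0186, "y": 0.0195, "z": 0, "gripper": 0.55}, {"rx": 0, "ry": 0, "rz": 7.2, "x": 0.0186, "y": 0.0195, "z": 0, "gripper": 0.55}, {"rx": 0, "ry": 0, "rz": 7.2, "x": 0.0186, "y": 0.0195, "z": 0, "gripper": 0.55}, {"rx": 0, "ry": 0, "rz": 7.2, "x": 0.0186, "y": 0.0195, "z": 0, "gripper": 0.55}, {"rx": 0, "ry": 0, "rz": 7.2, "x": 0.0186, "y": 0.0195, "z": 0, "gripper": 0.55}]}}

```text
time_s: 1.55
eef_pos: [432.0, -401.3, 217.9]
orientation: [0.569, 0.42, 0.569, -0.421]
wrist_force: [0.0, -0.5, -0.2]
opening: 42.3
```

Request:
{"name": "move_arm", "arguments": {"plan": [{"rx": 0, "ry": 0, "rz": 7.2, "x": 0.0182, "y": 0.0188, "z": 0, "gripper": 0.55}, {"rx": 0, "ry": 0, "rz": 7.2, "x": 0.0182, "y": 0.0188, "z": 0, "gripper": 0.55}, {"rx": 0, "ry": 0, "rz": 7.2, "x": 0.0182, "y": 0.0188, "z": 0, "gripper": 0.55}, {"rx": 0, "ry": 0, "rz": 7.2, "x": 0.0182, "y": 0.0188, "z": 0, "gripper": 0.55}, {"rx": 0, "ry": 0, "rz": 7.2, "x": 0.0182, "y": 0.0188, "z": 0, "gripper": 0.55}, {"rx": 0, "ry": 0, "rz": 7.2, "x": 0.0182, "y": 0.0188, "z": 0, "gripper": 0.55}, {"rx": 0, "ry": 0, "rz": 7.2, "x": 0.0182, "y": 0.0188, "z": 0, "gripper": 0.55}, {"rx": 0, "ry": 0, "rz": 7.2, "x": 0.0182, "y": 0.0188, "z": 0, "gripper": 0.55}, {"rx": 0, "ry": 0, "rz": 7.2, "x": 0.0182, "y": 0.0188, "z": 0, "gripper": 0.55}, {"rx": 0, "ry": 0, "rz": 7.2, "x": 0.0182, "y": 0.0188, "z": 0, "gripper": 0.55}, {"rx": 0, "ry": 0, "rz": 7.2, "x": 0.0182, "y": 0.0188, "z": 0, "gripper": 0.55}, {"rx": 0, "ry": 0, "rz": 3, "x": 0.015, "y": 0.015, "z": 0, "gripper": 0.55}]}}

```text
time_s: 2.75
eef_pos: [655.6, -168.2, 218.6]
orientation: [0.703, -0.08, 0.702, 0.08]
wrist_force: [-0.5, -0.7, 0.0]
opening: 41.9
```

```bash
cat > st.py <<'E'
from h import *
def st():
    o,Rt=pose(); print('t',round(o['time_s'],2),'tcp',o['eef_pos'].round(1),'open',round(o['opening'],1),'q',o['joint_positions'].round(2),'F',o['wrist_force'].round(1),'xax',Rt[:,0].round(3),'yaw_y',np.degrees(np.arctan2(Rt[1,1],Rt[0,1])).round(2)); return o,Rt
def tabfit(c,o=None,zmin=45):
    f=c['frame']; w=cloud(c,o); hsv=cv2.cvtColor(f,cv2.COLOR_RGB2HSV)
    k=((hsv[...,0]<8)|(hsv[...,0]>172))&(hsv[...,1]>130)&(hsv[...,2]>60)&(w[...,2]>zmin)&(w[...,2]<zmin+17)
    N,l,s,ce=cv2.connectedComponentsWithStats(k.astype(np.uint8)); i=1+np.argmax(s[1:,4]); P=w[l==i]; r=cv2.minAreaRect(P[:,:2].astype(np.float32)); print('tab',s[i],P.mean(0).round(1),[np.round(x,1) for x in r])
E
python3 - <<'E'
from st import *
o,Rt=st(); c=grab('wrist','pics/w2.png'); tabfit(c,o); t=grab('top','pics/top2.png')
a=np.radians(100.1); T=toolR([0,0,-1],[np.cos(a),np.sin(a),0]); plan([651,-175.3,15],T)
E
```

```text
t 2.75 tcp [ 655.6 -168.2  218.6] open 41.9 q [-0.29  0.12  1.44  0.    1.58 -2.09] F [-0.5 -0.7  0. ] xax [ 0.003  0.    -1.   ] yaw_y 102.98
tab [304 190  19  49 798] [ 647.6 -176.    54.8] [array([ 648.4, -175.9]), array([39.3, 14. ]), np.float64(10.3)]
total shift mm [  -5.    -7.8 -203.1] turn deg [-0.02  0.12 -2.74] rows 5 each m [-0.001  -0.0016 -0.0406] deg [-0.    0.02 -0.55]
```

View pics/w2.png

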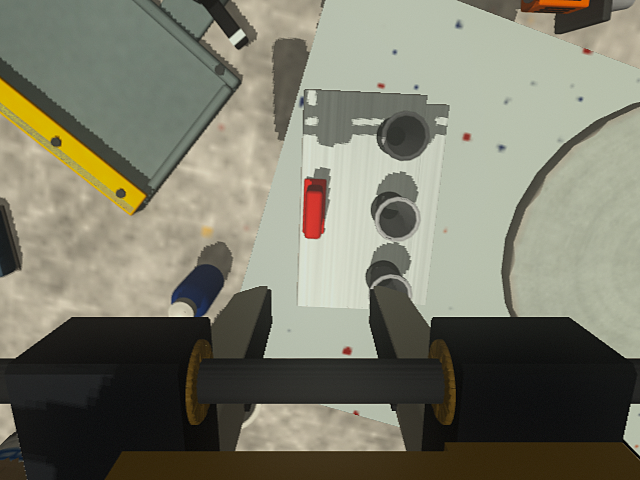

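The wrist view shows the red tab at (314,208), measuring 39 x 14 mm as it should, with its centre at about (649,-176). I'll descend over it.

Request:
{"name": "move_arm", "arguments": {"plan": [{"rx": 0, "ry": 0, "rz": -1.3, "x": -0.0033, "y": -0.0037, "z": -0.03, "gripper": 0.55}, {"rx": 0, "ry": -0.1, "rz": -1.3, "x": -0.0033, "y": -0.0037, "z": -0.03, "gripper": 0.55}, {"rx": 0, "ry": 0, "rz": 0, "x": 0, "y": 0, "z": -0.04, "gripper": 0.55}, {"rx": 0, "ry": 0, "rz": 0, "x": 0, "y": 0, "z": -0.035, "gripper": 0.55}, {"rx": 0, "ry": 0, "rz": 0, "x": 0, "y": 0, "z": 0, "gripper": 0.55}]}}

```text
time_s: 3.35
eef_pos: [648.2, -176.7, 80.6]
orientation: [0.707, -0.059, 0.703, 0.057]
wrist_force: [-1.1, -1.0, 0.5]
opening: 41.8
```

```bash
python3 - <<'E'
from st import *
o,Rt=st(); c=grab('wrist','pics/w3.png'); tabfit(c,o); t=grab('top'); tabfit(t)
a=np.radians(100.3); T=toolR([0,0,-1],[np.cos(a),np.sin(a),0]); plan([649,-175.6,15],T)
E
```

```text
t 3.35 tcp [ 648.2 -176.7   80.6] open 41.8 q [-0.3   0.17  1.61  0.    1.36 -2.04] F [-1.1 -1.   0.5] xax [ 0.006 -0.002 -1.   ] yaw_y 99.4
tab [ 308  240   29   81 2061] [ 646.3 -176.3   54.6] [array([ 647.4, -176.1]), array([39.4, 14. ]), np.float64(11.0)]
tab [286 214   3   6  12] [ 638.2 -174.1   55.3] [array([ 636.8, -174.2]), array([11.6,  5.4]), np.float64(2.9)]
total shift mm [ -1.4   1.6 -71.1] turn deg [0.19 0.71 0.84] rows 2 each m [-0.0007  0.0008 -0.0355] deg [0.1  0.35 0.42]
```

View pics/w3.png

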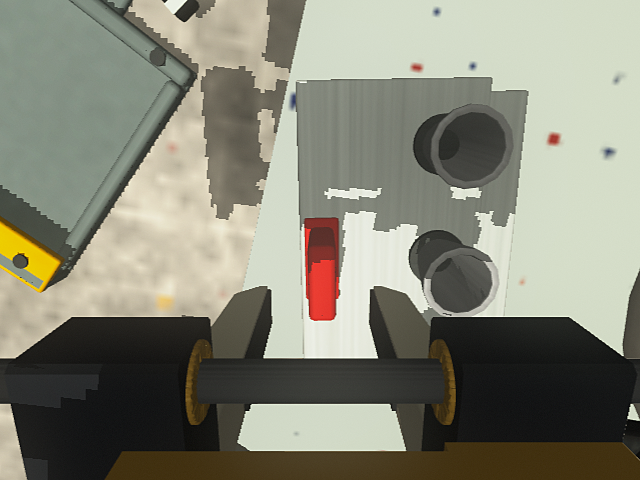

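The tab sits between the fingers, at (322,270). Next I lower and grip.

Request:
{"name": "move_arm", "arguments": {"plan": [{"rx": 0, "ry": 0.3, "rz": 0.5, "x": -0.001, "y": 0.0007, "z": -0.035, "gripper": 0.55}, {"rx": 0, "ry": 0.2, "rz": 0.5, "x": 0, "y": 0, "z": -0.03, "gripper": 0.55}, {"rx": 0, "ry": 0, "rz": 0, "x": 0, "y": 0, "z": 0, "gripper": 0.55}]}}

```text
time_s: 3.75
eef_pos: [653.2, -178.4, 29.4]
orientation: [0.709, -0.066, 0.699, 0.061]
wrist_force: [-0.3, -0.2, -0.6]
opening: 41.9
```

```bash
python3 - <<'E'
from st import *
o,Rt=st()
c=grab('wrist','pics/w4.png');o,Rt=st();o,Rt=st()
E
```

```text
t 3.75 tcp [ 653.2 -178.4   29.4] open 41.9 q [-0.3   0.22  1.64 -0.    1.27 -2.05] F [-0.3 -0.2 -0.6] xax [ 0.014 -0.007 -1.   ] yaw_y 100.32
t 3.8 tcp [ 654.2 -178.7   31.9] open 41.9 q [-0.3   0.22  1.64 -0.    1.27 -2.05] F [0.  0.7 1.9] xax [ 0.017 -0.008 -1.   ] yaw_y 100.3
t 3.8 tcp [ 654.2 -178.7   31.9] open 41.9 q [-0.3   0.22  1.64 -0.    1.27 -2.05] F [0.  0.7 1.9] xax [ 0.017 -0.008 -1.   ] yaw_y 100.3
```

Request:
{"name": "move_arm", "arguments": {"plan": [{"rx": 0, "ry": 0, "rz": 0, "x": 0, "y": 0, "z": 0, "gripper": 0.55}, {"rx": 0, "ry": 0, "rz": 0, "x": 0, "y": 0, "z": 0, "gripper": 0.55}]}}

```text
time_s: 4.0
eef_pos: [656.3, -179.5, 37.6]
orientation: [0.712, -0.067, 0.697, 0.059]
wrist_force: [1.2, -0.5, 0.4]
opening: 42.2
```

```bash
python3 - <<'E'
from st import *
o,Rt=st(); print(o['dq'].round(3))
c=grab('wrist','pics/w4.png');o,Rt=st()
a=np.radians(100.6); T=toolR([0,0,-1],[np.cos(a),np.sin(a),0]); plan([648.5,-175.8,15],T)
E
```

```text
t 4.0 tcp [ 656.3 -179.5   37.6] open 42.2 q [-0.3   0.21  1.63 -0.    1.27 -2.05] F [ 1.2 -0.5  0.4] xax [ 0.023 -0.009 -1.   ] yaw_y 100.24
[-0.001 -0.018 -0.022 -0.001  0.014  0.004]
t 4.05 tcp [ 656.5 -179.6   37.9] open 42.0 q [-0.3   0.21  1.63 -0.    1.27 -2.05] F [ 1.1 -0.9  0.3] xax [ 0.023 -0.01  -1.   ] yaw_y 100.24
total shift mm [ -8.    3.8 -22.9] turn deg [0.55 1.33 0.35] rows 1 each m [-0.008   0.0038 -0.0229] deg [0.55 1.33 0.35]
```

View pics/w4.png

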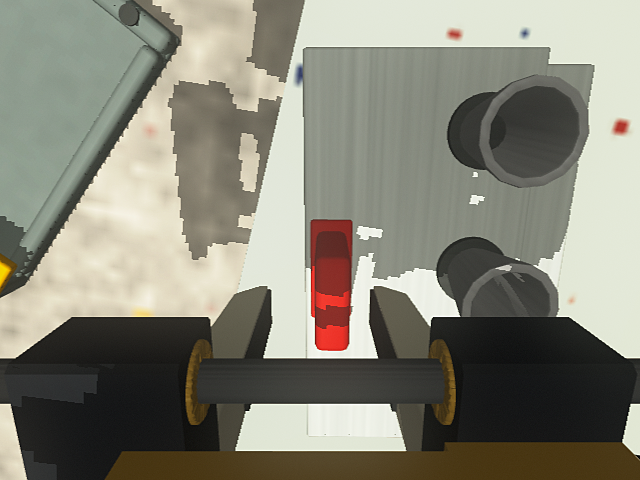

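Request:
{"name": "move_arm", "arguments": {"plan": [{"rx": 0.3, "ry": 0.7, "rz": 0.3, "x": -0.004, "y": 0.002, "z": -0.012, "gripper": 0.55}, {"rx": 0.2, "ry": 0.6, "rz": 0.1, "x": -0.004, "y": 0.0018, "z": -0.011, "gripper": 0.55}]}}

```text
time_s: 4.25
eef_pos: [649.6, -176.1, 17.3]
orientation: [0.705, -0.066, 0.703, 0.065]
wrist_force: [-0.1, 0.1, -0.1]
opening: 42.0
```

```bash
python3 - <<'E'
from st import *
o,Rt=st(); c=grab('wrist','pics/w5.png');o,Rt=st(); c=grab('wrist');o,Rt=st()
a=np.radians(100.6); T=toolR([0,0,-1],[np.cos(a),np.sin(a),0]); plan([648.5,-175.8,15],T)
E
```

```text
t 4.25 tcp [ 649.6 -176.1   17.3] open 42.0 q [-0.3   0.23  1.65 -0.    1.26 -2.06] F [-0.1  0.1 -0.1] xax [ 0.004 -0.002 -1.   ] yaw_y 100.66
t 4.3 tcp [ 648.4 -175.7   15.1] open 41.8 q [-0.3   0.23  1.65 -0.    1.26 -2.06] F [-1.   0.3 -2.2] xax [ 0.001 -0.001 -1.   ] yaw_y 100.66
t 4.35 tcp [ 648.5 -175.7   15.5] open 41.9 q [-0.3   0.23  1.65 -0.    1.26 -2.06] F [ 0.3 -1.1 -0.1] xax [ 0.001 -0.001 -1.   ] yaw_y 100.66
total shift mm [-0.  -0.1 -0.5] turn deg [ 0.05  0.07 -0.06] rows 1 each m [-0.     -0.0001 -0.0005] deg [ 0.05  0.07 -0.06]
```

Request:
{"name": "move_arm", "arguments": {"plan": [{"rx": 0, "ry": 0, "rz": 0, "x": 0, "y": 0, "z": 0, "gripper": 1}, {"rx": 0, "ry": 0, "rz": 0, "x": 0, "y": 0, "z": 0, "gripper": 1}, {"rx": 0, "ry": 0, "rz": 0, "x": 0, "y": 0, "z": 0, "gripper": 1}, {"rx": 0, "ry": 0, "rz": 0, "x": 0, "y": 0, "z": 0, "gripper": 1}, {"rx": 0, "ry": 0, "rz": 0, "x": 0, "y": 0, "z": 0, "gripper": 1}, {"rx": 0, "ry": 0, "rz": 0, "x": 0, "y": 0, "z": 0, "gripper": 1}]}}

```text
time_s: 4.95
eef_pos: [648.4, -175.6, 15.0]
orientation: [0.704, -0.066, 0.704, 0.065]
wrist_force: [1.5, 1.1, -1.2]
opening: 13.8
```

```bash
python3 - <<'E'
from st import *
o,Rt=st(); c=grab('wrist','pics/w5.png');o,Rt=st()
E
```

```text
t 4.95 tcp [ 648.4 -175.6   15. ] open 13.8 q [-0.3   0.23  1.65 -0.    1.26 -2.06] F [ 1.5  1.1 -1.2] xax [ 0.001 -0.001 -1.   ] yaw_y 100.64
t 5.0 tcp [ 648.4 -175.6   15. ] open 13.7 q [-0.3   0.23  1.65 -0.    1.26 -2.06] F [ 0.8  0.2 -1.6] xax [ 0.    -0.001 -1.   ] yaw_y 100.64
```

View pics/w5.png

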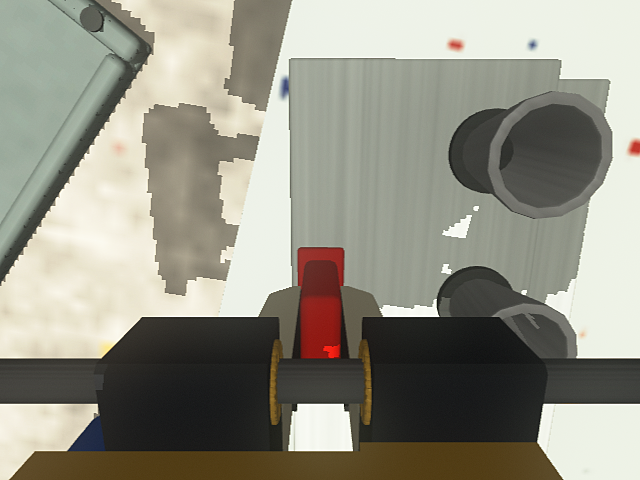

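Gripped: the opening is 13.8 mm, matching the 14 mm tab. Now I lift.

Request:
{"name": "move_arm", "arguments": {"plan": [{"rx": 0, "ry": 0, "rz": 0, "x": 0, "y": 0, "z": 0.005, "gripper": 1}, {"rx": 0, "ry": 0, "rz": 0, "x": 0, "y": 0, "z": 0.01, "gripper": 1}, {"rx": 0, "ry": 0, "rz": 0, "x": 0, "y": 0, "z": 0.015, "gripper": 1}, {"rx": 0, "ry": 0, "rz": 0, "x": 0, "y": 0, "z": 0.015, "gripper": 1}, {"rx": 0, "ry": 0, "rz": 0, "x": 0, "y": 0, "z": 0.015, "gripper": 1}, {"rx": 0, "ry": 0, "rz": 0, "x": 0, "y": 0, "z": 0.015, "gripper": 1}, {"rx": 0, "ry": 0, "rz": 0, "x": 0, "y": 0, "z": 0.015, "gripper": 1}, {"rx": 0, "ry": 0, "rz": 0, "x": 0, "y": 0, "z": 0.015, "gripper": 1}, {"rx": 0, "ry": 0, "rz": 0, "x": 0, "y": 0, "z": 0.015, "gripper": 1}, {"rx": 0, "ry": 0, "rz": 0, "x": 0, "y": 0, "z": 0.01, "gripper": 1}, {"rx": 0, "ry": 0, "rz": 0, "x": 0, "y": 0, "z": 0.005, "gripper": 1}]}}

```text
time_s: 6.1
eef_pos: [647.8, -175.6, 163.4]
orientation: [0.705, -0.066, 0.704, 0.065]
wrist_force: [-0.4, -0.1, -4.3]
opening: 13.9
```

```bash
python3 - <<'E'
from st import *
grab('top');o,Rt=st(); c=grab('wrist','pics/w6.png'); s=grab('scene','pics/s6.png'); w=cloud(c,o)
# plate plane fit: points near plate within z range
z=w[...,2]; u0=o['eef_pos'][2]
k=np.isfinite(z)&(z>u0-40)&(z<u0+10); k[310:]=0; k[:,:290]=0; 
P=w[k]; 
import random
best=None
rng=np.random.default_rng(0)
for _ in range(300):
    a=P[rng.choice(len(P),3,False)]; n=np.cross(a[1]-a[0],a[2]-a[0]); n/=np.linalg.norm(n)+1e-9
    if abs(n[2])<.9: continue
    i=abs((P-a[0])@n)<1.5
    if best is None or i.sum()>best.sum(): best=i
Q=P[best]; c0=Q.mean(0); n=np.linalg.svd(Q-c0,full_matrices=False)[2][2]; n*=np.sign(n[2]); print(len(Q),c0.round(1),n.round(4), 'tool-frame n',(Rt.T@n).round(4), 'plane depth rel TCP along tool x', ((Rt.T@(c0-o['eef_pos']))).round(1))
E
```

```text
t 6.15 tcp [ 648.  -175.7  164. ] open 14.1 q [-0.3   0.13  1.52 -0.    1.49 -2.06] F [-0.6  0.4 -1.9] xax [ 0.002 -0.002 -1.   ] yaw_y 100.66
52073 [ 588.  -145.1  158. ] [-0.0034  0.0026  1.    ] tool-frame n [-1.      0.0011 -0.001 ] plane depth rel TCP along tool x [  5.8  41.1 -53.4]
```

View pics/w6.png

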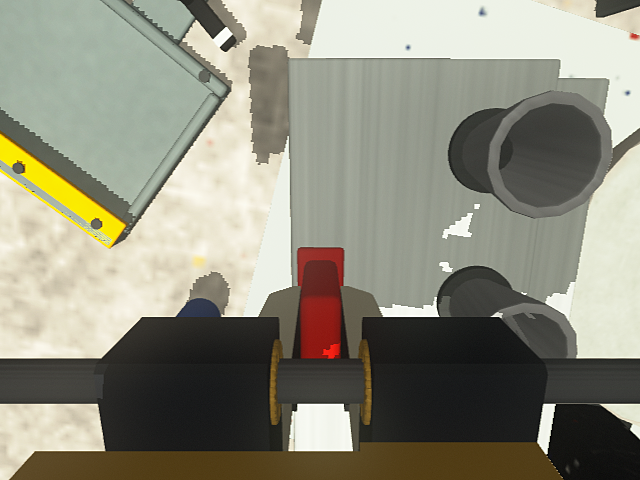

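View pics/s6.png

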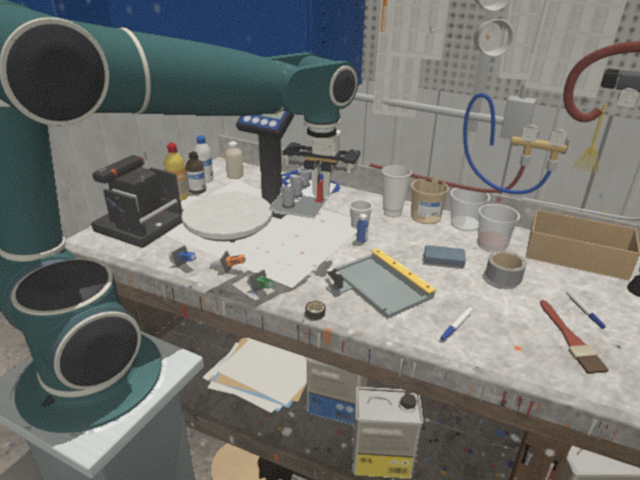

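```bash
python3 - <<'E'
from st import *
o,Rt=st(); c=grab('wrist'); w=(cloud(c,o)-o['eef_pos'])@Rt
k=np.isfinite(w[...,0])&(abs(w[...,0]+41)<4); k[:60]=0;k[:,:420]=0; k[320:]=0
N,l,s,ce=cv2.connectedComponentsWithStats(k.astype(np.uint8))
for i in range(1,N):
    if s[i,4]>200:
        P=w[l==i]; (a,b),r=cv2.minEnclosingCircle(P[:,1:].astype(np.float32)); print(s[i],'tool y,z',round(a,1),round(b,1),'r',round(r,1),P[:,0].mean().round(1))
# plate edges in tool frame on plane depth 5.8
k=np.isfinite(w[...,0])&(abs(w[...,0]-5.8)<3); P=w[k]
print('edges y',np.percentile(P[:,1],[.1,99.9]).round(1),'zmin',np.percentile(P[:,2],.05).round(1))
t=grab('top'); f=t['frame']; hsv=cv2.cvtColor(f,cv2.COLOR_RGB2HSV); W=cloud(t)
roi=np.zeros((480,640),np.uint8); roi[190:255,335:435]=1
m=cv2.inRange(hsv,np.array((20,120,90)),np.array((34,255,255)))*roi
cn=max(cv2.findContours(m,cv2.RETR_EXTERNAL,cv2.CHAIN_APPROX_NONE)[0],key=cv2.contourArea)[:,0]
X=np.array([ray(t,u,v,26) for u,v in cn])[:,:2]
r=cv2.minAreaRect(X.astype(np.float32)); print('lip rect@26',r, cv2.boxPoints(r).round(1).tolist())
# per-edge robust fit
ang=np.radians(61.2)
for it in range(3):
    ey=np.array([np.cos(ang),np.sin(ang)]); ex=np.array([ey[1],-ey[0]])
    a=X@ex; b=X@ey; mid=(b.max()+b.min())/2
    fr=(a<a.min()+5)&(abs(b-mid)<95); p=np.polyfit(b[fr],a[fr],1); ang=np.arctan2(*( (ey+p[0]*ex)[::-1])); 
    bk=(a>a.max()-5)&(abs(b-mid)<95)
    print('ang y',np.degrees(ang),'front a',np.median(a[fr]),'back',np.median(a[bk]),'b',b.min(),b.max())
hs=(W[...,2]>10)&(W[...,2]<18); hs[:200]=0; hs[295:]=0; hs[:,:310]=0; hs[:,435:]=0
P=W[hs][:,:2]; a=P@ex;b=P@ey; print('rails pts',len(P),'a',np.percentile(a,[1,99]),'b',np.percentile(b,[1,99]))
h=np.histogram(a,bins=np.arange(a.min()-1,a.max()+3,3)); print(list(zip(h[1].round(0),h[0]))[:8])
print('ex',ex,'ey',ey)
E
```

```text
t 6.25 tcp [ 647.6 -175.5  161.9] open 14.0 q [-0.3   0.13  1.52 -0.    1.49 -2.06] F [-0.4 -0.3 -3.9] xax [ 0.    -0.001 -1.   ] yaw_y 100.66
[ 483   91  130  127 5937] tool y,z 68.3 -65.3 r 19.3 -40.5
[483 298  85  22 966] tool y,z 68.1 -12.7 r 13.6 -40.5
edges y [-12.8 112.7] zmin -100.2
lip rect@26 ((628.4130859375, -424.05206298828125), (222.92428588867188, 24.529399871826172), 61.60225296020508) [[564.5999755859375, -516.2999877929688], [586.2000122070312, -527.9000244140625], [692.2000122070312, -331.79998779296875], [670.5999755859375, -320.20001220703125]]
ang y 61.67338457883702 front a 743.8812232012656 back 765.338659160105 b -180.31203779039055 42.66732697430298
ang y 61.673453429176945 front a 743.2825446384891 back 764.774050532417 b -186.55779257727445 36.35559346522212
ang y 61.67345343919058 front a 743.2824438693949 back 764.7739314476776 b -186.55870006092226 36.35467527859766
rails pts 988 a [575.38215047 743.05854454] b [-185.46595255   38.07466198]
[(np.float64(561.0), np.int64(3)), (np.float64(564.0), np.int64(1)), (np.float64(567.0), np.int64(1)), (np.float64(570.0), np.int64(2)), (np.float64(573.0), np.int64(5)), (np.float64(576.0), np.int64(3)), (np.float64(579.0), np.int64(0)), (np.float64(582.0), np.int64(0))]
ex [ 0.8802576  -0.47449611] ey [0.47449611 0.8802576 ]
```

```bash
cat >> st.py <<'E'
H=dict(c=np.array([573.1,-393.7,6.0]),yaw=np.radians(-28.35))
def hax(): 
    a=H['yaw']; return np.array([np.cos(a),np.sin(a),0]),np.array([-np.sin(a),np.cos(a),0])
PT=np.array([14.4,50.3,-0.3]) # plate origin in tool
def plate_target(hx,hz,tilt,hy=0):
    "rear bottom edge at holder (hx,hy,hz), tilt deg -> tcp,R"
    ex,ey=hax(); R0=toolR([0,0,-1],ex); Rm=R.from_rotvec(np.radians(tilt)*ey).as_matrix()@R0
    edge=H['c']+hx*ex+hy*ey+np.array([0,0,hz]); off=Rm@(PT+np.array([0,63,0])); return edge-off,Rm
E
python3 - <<'E'
from st import *
st()
for a in [(63,130,0),(44,80,12),(44,15,12),(44,2,12),(62,2,12),(63,0,0)]:
    p,Rm=plate_target(*a); print(a,p.round(1)); 
p,Rm=plate_target(44,145,0); print(p); plan(p,Rm)
E
```

```text
t 6.35 tcp [ 647.3 -175.4  161. ] open 14.1 q [-0.3   0.13  1.52 -0.    1.49 -2.06] F [-0.5  0.5 -3.7] xax [-0.001 -0.001 -1.   ] yaw_y 100.66
(63, 130, 0) [ 528.7 -370.1  150.4]
(44, 80, 12) [ 516.8 -363.7  123.6]
(44, 15, 12) [ 516.8 -363.7   58.6]
(44, 2, 12) [ 516.8 -363.7   45.6]
(62, 2, 12) [ 532.6 -372.2   45.6]
(63, 0, 0) [ 528.7 -370.1   20.4]
[ 511.96915651 -361.05647117  165.4       ]
total shift mm [-135.4 -185.6    4.4] turn deg [-2.0000e-02 -7.0000e-02 -1.2901e+02] rows 18 each m [-0.0075 -0.0103  0.0002] deg [-0.   -0.   -7.17]
```

Request:
{"name": "move_arm", "arguments": {"plan": [{"rx": 0, "ry": 0, "rz": -4, "x": -0.004, "y": -0.005, "z": 0.003, "gripper": 1}, {"rx": 0, "ry": 0, "rz": -7, "x": -0.0075, "y": -0.0105, "z": 0, "gripper": 1}, {"rx": 0, "ry": 0, "rz": -7, "x": -0.0075, "y": -0.0105, "z": 0, "gripper": 1}, {"rx": 0, "ry": 0, "rz": -7, "x": -0.0075, "y": -0.0105, "z": 0, "gripper": 1}, {"rx": 0, "ry": 0, "rz": -7, "x": -0.0075, "y": -0.0105, "z": 0, "gripper": 1}, {"rx": 0, "ry": 0, "rz": -7, "x": -0.0075, "y": -0.0105, "z": 0, "gripper": 1}, {"rx": 0, "ry": 0, "rz": -7, "x": -0.0075, "y": -0.0105, "z": 0, "gripper": 1}, {"rx": 0, "ry": 0, "rz": -7, "x": -0.0075, "y": -0.0105, "z": 0, "gripper": 1}, {"rx": 0, "ry": 0, "rz": -7, "x": -0.0075, "y": -0.0105, "z": 0, "gripper": 1}, {"rx": 0, "ry": 0, "rz": -7, "x": -0.0075, "y": -0.0105, "z": 0, "gripper": 1}, {"rx": 0, "ry": 0, "rz": -7, "x": -0.0075, "y": -0.0105, "z": 0, "gripper": 1}, {"rx": 0, "ry": 0, "rz": -7, "x": -0.0075, "y": -0.0105, "z": 0, "gripper": 1}]}}

```text
time_s: 7.55
eef_pos: [554.2, -297.2, 151.3]
orientation: [0.561, 0.425, 0.573, -0.42]
wrist_force: [-0.6, -0.6, -3.6]
opening: 14.0
```

Request:
{"name": "move_arm", "arguments": {"plan": [{"rx": 0, "ry": 0, "rz": -7, "x": -0.0075, "y": -0.0105, "z": 0, "gripper": 1}, {"rx": 0, "ry": 0, "rz": -7, "x": -0.0075, "y": -0.0105, "z": 0, "gripper": 1}, {"rx": 0, "ry": 0, "rz": -7, "x": -0.0075, "y": -0.0105, "z": 0, "gripper": 1}, {"rx": 0, "ry": 0, "rz": -7, "x": -0.0075, "y": -0.0105, "z": 0, "gripper": 1}, {"rx": 0, "ry": 0, "rz": -6, "x": -0.005, "y": -0.007, "z": 0, "gripper": 1}, {"rx": 0, "ry": 0, "rz": -3, "x": -0.002, "y": -0.003, "z": 0, "gripper": 1}]}}

```text
time_s: 8.15
eef_pos: [512.8, -350.8, 145.0]
orientation: [0.386, 0.591, 0.402, -0.583]
wrist_force: [0.1, 1.2, -4.1]
opening: 13.6
```

```bash
python3 - <<'E'
from st import *
grab('top'); st()
c=grab('wrist','pics/w7.png'); s=grab('scene','pics/s7.png')
p,Rm=plate_target(44,80,12); plan(p,Rm)
E
```

```text
t 8.2 tcp [ 512.6 -350.9  144.8] open 14.0 q [-0.65  0.04  1.64  0.02  1.48 -0.26] F [ 0.5  0.3 -4.8] xax [-0.003  0.025 -1.   ] yaw_y -22.31
total shift mm [  3.5 -13.4 -21.7] turn deg [ 3.65 10.8  -6.35] rows 2 each m [ 0.0017 -0.0067 -0.0108] deg [ 1.83  5.4  -3.18]
```

View pics/w7.png

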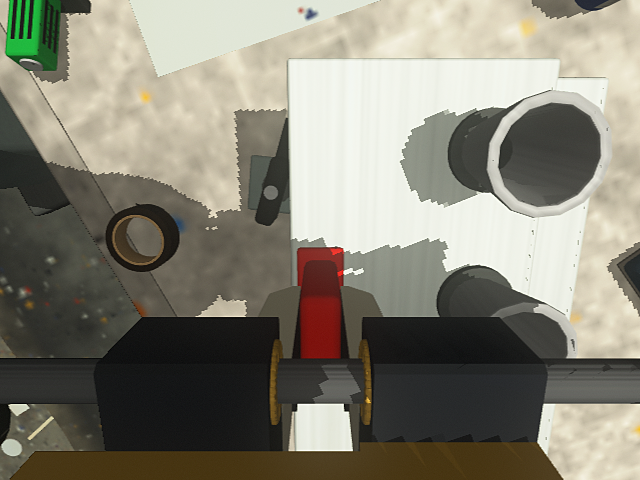

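View pics/s7.png

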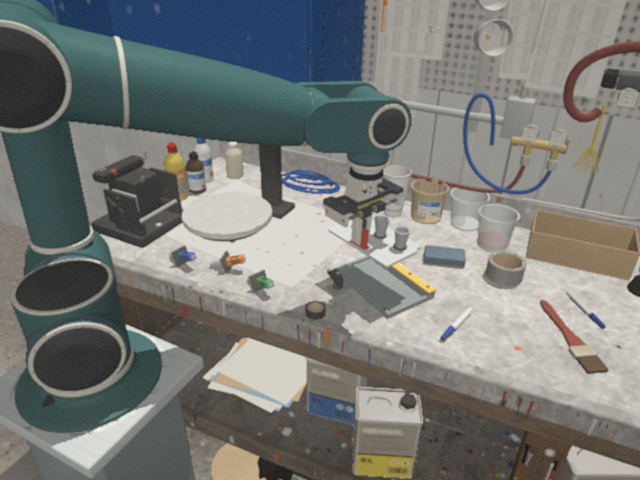

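The plate is held over the holder. In the wrist view the latch is at (270,180) and clear. I tilt it now.

Request:
{"name": "move_arm", "arguments": {"plan": [{"rx": 1.2, "ry": 3.6, "rz": -2.1, "x": 0.001, "y": -0.0045, "z": -0.004, "gripper": 1}, {"rx": 1.2, "ry": 3.6, "rz": -2.1, "x": 0.001, "y": -0.0045, "z": -0.004, "gripper": 1}, {"rx": 1.2, "ry": 3.6, "rz": -2.1, "x": 0.001, "y": -0.0045, "z": -0.004, "gripper": 1}]}}

```text
time_s: 8.6
eef_pos: [516.2, -362.7, 134.1]
orientation: [-0.298, -0.564, -0.426, 0.642]
wrist_force: [0.2, 0.2, -4.2]
opening: 13.6
```

```bash
python3 - <<'E'
from st import *
grab('top'); o,Rt=st()
c=grab('wrist','pics/w8.png')
p,Rm=plate_target(44,40,12); plan(p,Rm)
E
```

```text
t 8.65 tcp [ 516.4 -363.   132.4] open 13.9 q [-0.64  0.2   1.5  -0.03  1.66 -0.14] F [-1.5  1.8 -7.6] xax [-0.192  0.102 -0.976] yaw_y -28.2
total shift mm [  0.2  -0.8 -48.6] turn deg [-0.13 -0.23 -0.32] rows 2 each m [ 0.0001 -0.0004 -0.0243] deg [-0.07 -0.12 -0.16]
```

View pics/w8.png

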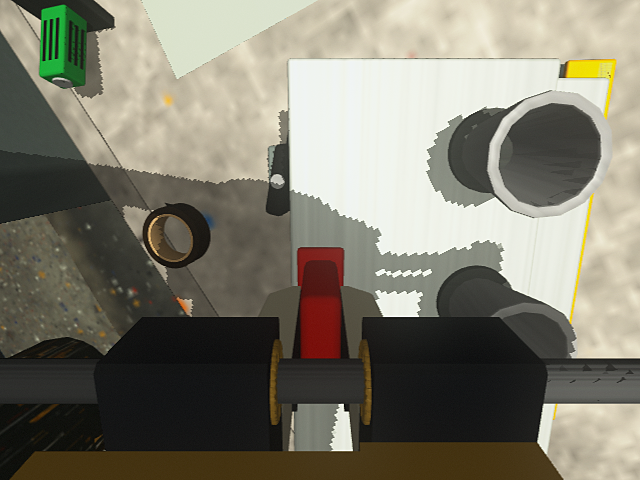

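Request:
{"name": "move_arm", "arguments": {"plan": [{"rx": 0, "ry": 0, "rz": 0, "x": 0, "y": 0, "z": -0.016, "gripper": 1}, {"rx": 0, "ry": 0, "rz": 0, "x": 0, "y": 0, "z": -0.016, "gripper": 1}, {"rx": 0, "ry": 0, "rz": 0, "x": 0, "y": 0, "z": -0.012, "gripper": 1}]}}

```text
time_s: 9.0
eef_pos: [517.2, -362.2, 86.1]
orientation: [-0.301, -0.564, -0.427, 0.639]
wrist_force: [-0.5, -0.3, -4.5]
opening: 13.9
```

```bash
python3 - <<'E'
from st import *
grab('top'); o,Rt=st()
c=grab('wrist','pics/w9.png'); w=cloud(c,o); hsv=cv2.cvtColor(c['frame'],cv2.COLOR_RGB2HSV)
k=(cv2.inRange(hsv,np.array((20,120,90)),np.array((34,255,255)))>0)&(w[...,2]>22)&(w[...,2]<32); k[:, :400]=0; k[330:]=0
ex,ey=hax(); P=w[k]; a=(P-H['c'])@ex; b=(P-H['c'])@ey
print(k.sum(),'z',np.median(P[:,2]),'a',np.percentile(a,[1,50,99]).round(1),'b',np.percentile(b,[1,50,99]).round(1))
# line of rear yellow edge
bb=np.arange(0,112,8)
print([ (x,a[(b>x)&(b<x+8)].min().round(1),a[(b>x)&(b<x+8)].max().round(1)) for x in bb if ((b>x)&(b<x+8)).sum()>5])
g=(w[...,2]>40)&(w[...,2]<54)&(hsv[...,2]<110); g[:,290:]=0; g[:100]=0; g[250:]=0; g[:,:200]=0
Q=w[g]; r=cv2.minAreaRect(Q[:,:2].astype(np.float32)); print('fin',g.sum(),r); 
p,Rm=plate_target(44,3,12); plan(p,Rm)
E
```

```text
t 9.05 tcp [ 516.4 -361.7   83.8] open 13.7 q [-0.64  0.22  1.55 -0.03  1.57 -0.15] F [-1.  -0.  -7.7] xax [-0.185  0.099 -0.978] yaw_y -27.71
10208 z 27.15587519820882 a [50.1 62.2 72.7] b [-21.5  40.6 109. ]
[(np.int64(0), np.float64(53.3), np.float64(73.1)), (np.int64(8), np.float64(53.4), np.float64(73.6)), (np.int64(16), np.float64(53.1), np.float64(73.3)), (np.int64(24), np.float64(53.0), np.float64(73.5)), (np.int64(32), np.float64(53.4), np.float64(73.3)), (np.int64(40), np.float64(53.3), np.float64(73.3)), (np.int64(48), np.float64(55.0), np.float64(73.2)), (np.int64(56), np.float64(58.5), np.float64(72.1)), (np.int64(64), np.float64(58.0), np.float64(70.1)), (np.int64(72), np.float64(54.7), np.float64(68.9)), (np.int64(80), np.float64(52.6), np.float64(67.5)), (np.int64(88), np.float64(52.6), np.float64(66.3)), (np.int64(96), np.float64(48.7), np.float64(64.2)), (np.int64(104), np.float64(48.6), np.float64(63.1))]
fin 2298 ((497.3765869140625, -303.92352294921875), (43.99555969238281, 12.296696662902832), 51.14759063720703)
total shift mm [  0.3  -1.9 -38.5] turn deg [-0.14 -0.05 -0.6 ] rows 1 each m [ 0.0003 -0.0019 -0.0385] deg [-0.14 -0.05 -0.6 ]
```

View pics/w9.png

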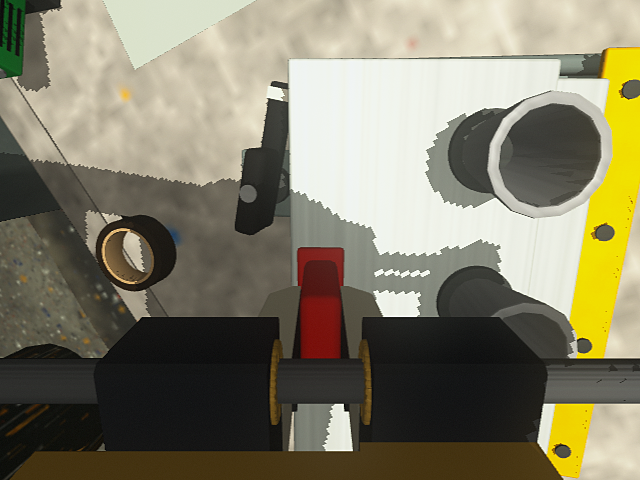

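```bash
sed -i 's/573.1,-393.7,6.0/571.05,-394.75,6.0/' st.py; python3 - <<'E'
from st import *
o,Rt=st()
for a in [(43.5,12,12),(43.5,3,12),(60,3,12)]:
    p,Rm=plate_target(*a); print(p.round(1)); plan(p,Rm)
E
```

```text
t 9.1 tcp [ 516.5 -361.8   85.2] open 14.2 q [-0.64  0.22  1.55 -0.03  1.58 -0.15] F [ 1.   0.1 -4.4] xax [-0.185  0.099 -0.978] yaw_y -27.73
[ 514.3 -364.5   55.6]
total shift mm [ -2.2  -2.7 -29.5] turn deg [-0.14 -0.05 -0.6 ] rows 1 each m [-0.0022 -0.0027 -0.0295] deg [-0.14 -0.05 -0.6 ]
[ 514.3 -364.5   46.6]
total shift mm [ -2.2  -2.7 -38.5] turn deg [-0.14 -0.05 -0.6 ] rows 1 each m [-0.0022 -0.0027 -0.0385] deg [-0.14 -0.05 -0.6 ]
[ 528.8 -372.3   46.6]
total shift mm [ 12.3 -10.5 -38.5] turn deg [-0.14 -0.05 -0.6 ] rows 1 each m [ 0.0123 -0.0105 -0.0385] deg [-0.14 -0.05 -0.6 ]
```

Request:
{"name": "move_arm", "arguments": {"plan": [{"rx": 0, "ry": 0, "rz": -0.3, "x": -0.001, "y": -0.001, "z": -0.01, "gripper": 1}, {"rx": 0, "ry": 0, "rz": -0.3, "x": -0.001, "y": -0.001, "z": -0.01, "gripper": 1}, {"rx": 0, "ry": 0, "rz": 0, "x": 0, "y": 0, "z": -0.008, "gripper": 1}]}}

```text
time_s: 9.4
eef_pos: [514.7, -364.2, 57.0]
orientation: [-0.297, -0.567, -0.424, 0.641]
wrist_force: [-0.1, -0.0, -3.7]
opening: 13.8
```

```bash
python3 - <<'E'
from st import *
grab('top');o,Rt=st()
for a in [(43.5,3,12),(60,3,12)]:
    p,Rm=plate_target(*a); plan(p,Rm)
E
```

```text
t 9.45 tcp [ 514.2 -363.8   55.5] open 14.0 q [-0.64  0.24  1.58 -0.03  1.53 -0.14] F [-0.3  0.6 -5.9] xax [-0.183  0.1   -0.978] yaw_y -28.35
total shift mm [ 0.  -0.6 -8.8] turn deg [-0.1   0.03  0.02] rows 1 each m [ 0.     -0.0006 -0.0088] deg [-0.1   0.03  0.02]
total shift mm [14.6 -8.5 -8.8] turn deg [-0.1   0.03  0.02] rows 1 each m [ 0.0146 -0.0085 -0.0088] deg [-0.1   0.03  0.02]
```

Request:
{"name": "move_arm", "arguments": {"plan": [{"rx": 0, "ry": 0, "rz": 0, "x": 0, "y": 0, "z": -0.004, "gripper": 1}, {"rx": 0, "ry": 0, "rz": 0, "x": 0, "y": -0.0005, "z": -0.004, "gripper": 1}]}}

```text
time_s: 9.65
eef_pos: [514.4, -364.5, 47.1]
orientation: [-0.297, -0.567, -0.424, 0.641]
wrist_force: [0.1, -0.6, -4.5]
opening: 13.8
```

```bash
python3 - <<'E'
from st import *
grab('top');o,Rt=st();grab('wrist','pics/w10.png'); grab('scene','pics/s10.png');o,Rt=st()
for a in [(43.5,3,12),(60,3,12)]:
    p,Rm=plate_target(*a); plan(p,Rm)
E
```

```text
t 9.7 tcp [ 514.2 -364.5   46.6] open 13.8 q [-0.64  0.25  1.58 -0.03  1.51 -0.14] F [-1.6  0.3 -5.2] xax [-0.183  0.101 -0.978] yaw_y -28.35
t 9.8 tcp [ 514.4 -364.5   47.4] open 14.1 q [-0.64  0.25  1.58 -0.03  1.52 -0.14] F [ 0.3  0.1 -4.8] xax [-0.182  0.1   -0.978] yaw_y -28.35
total shift mm [-0.1  0.1 -0.7] turn deg [-0.09  0.04  0.02] rows 1 each m [-0.0001  0.0001 -0.0007] deg [-0.09  0.04  0.02]
total shift mm [14.5 -7.8 -0.7] turn deg [-0.09  0.04  0.02] rows 1 each m [ 0.0145 -0.0078 -0.0007] deg [-0.09  0.04  0.02]
```

View pics/w10.png

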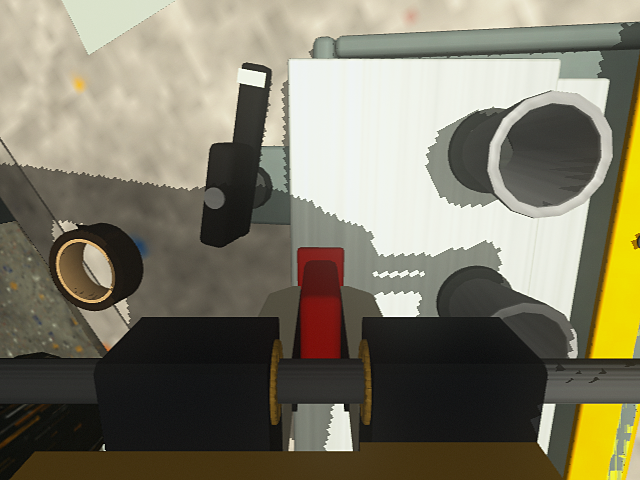

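The plate's back edge, at x of about 608, stands just in front of the lip at about 620. I slide it in.

Request:
{"name": "move_arm", "arguments": {"plan": [{"rx": 0, "ry": 0, "rz": 0, "x": 0.003, "y": -0.0016, "z": -0.0005, "gripper": 1}, {"rx": 0, "ry": 0, "rz": 0, "x": 0.003, "y": -0.0016, "z": -0.0005, "gripper": 1}, {"rx": 0, "ry": 0, "rz": 0, "x": 0.003, "y": -0.0016, "z": 0, "gripper": 1}, {"rx": 0, "ry": 0, "rz": 0, "x": 0.003, "y": -0.0016, "z": 0, "gripper": 1}]}}

```text
time_s: 10.2
eef_pos: [527.7, -371.7, 47.5]
orientation: [-0.297, -0.567, -0.424, 0.641]
wrist_force: [-0.5, 0.2, -4.6]
opening: 14.1
```

```bash
python3 - <<'E'
from st import *
o,Rt=st();grab('wrist','pics/w11.png'); o,Rt=st()
for a in [(61,2,12)]:
    p,Rm=plate_target(*a); plan(p,Rm)
E
```

```text
t 10.2 tcp [ 527.7 -371.7   47.5] open 14.1 q [-0.64  0.28  1.55 -0.03  1.52 -0.14] F [-0.5  0.2 -4.6] xax [-0.181  0.099 -0.978] yaw_y -28.35
t 10.25 tcp [ 528.  -371.8   47.4] open 13.7 q [-0.64  0.28  1.54 -0.03  1.52 -0.14] F [-0.2 -0.2 -4.4] xax [-0.181  0.099 -0.979] yaw_y -28.35
total shift mm [ 1.7 -0.9 -1.8] turn deg [-0.02  0.13  0.01] rows 1 each m [ 0.0017 -0.0009 -0.0018] deg [-0.02  0.13  0.01]
```

View pics/w11.png

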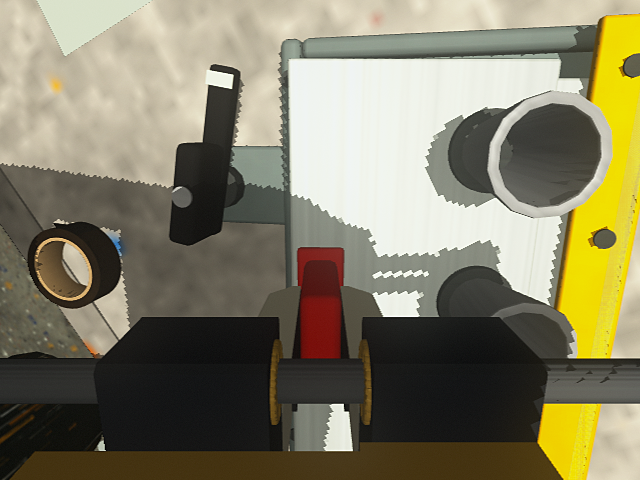

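The back edge has disappeared under the yellow lip, with no contact force. I swing it down next.

```bash
python3 - <<'E'
from st import *
o,Rt=pose(); p0=o['eef_pos']; R0=Rt
for a in [(61.8,1.5,11.5),(62,1.3,9),(62,1,7),(62.2,1,5),(62.3,.8,3),(62.5,.5,1.5),(62.5,0,0)]:
    p,Rm=plate_target(*a); print(a,(p-p0).round(2),R.from_matrix(Rm@R0.T).as_rotvec(degrees=True).round(2)); p0,R0=p,Rm
E
```

```text
(61.8, 1.5, 11.5) [ 2.07 -1.16 -3.24] [-0.26 -0.31  0.01]
(62, 1.3, 9) [-1.14  0.62 -4.95] [-1.19 -2.2  -0.  ]
(62, 1, 7) [-0.92  0.5  -4.15] [-0.95 -1.76  0.  ]
(62.2, 1, 5) [-0.63  0.34 -3.88] [-0.95 -1.76  0.  ]
(62.3, 0.8, 3) [-0.6   0.32 -4.11] [-0.95 -1.76  0.  ]
(62.5, 0.5, 1.5) [-0.26  0.14 -3.25] [-0.71 -1.32 -0.  ]
(62.5, 0, 0) [-0.37  0.2  -3.46] [-0.71 -1.32  0.  ]
```

Request:
{"name": "move_arm", "arguments": {"plan": [{"rx": -0.2, "ry": -0.3, "rz": 0, "x": 0.002, "y": -0.0011, "z": -0.003, "gripper": 1}, {"rx": -0.6, "ry": -1.1, "rz": 0, "x": -0.0006, "y": 0.0003, "z": -0.0025, "gripper": 1}, {"rx": -0.6, "ry": -1.1, "rz": 0, "x": -0.0006, "y": 0.0003, "z": -0.0025, "gripper": 1}, {"rx": -0.5, "ry": -0.9, "rz": 0, "x": -0.0005, "y": 0.0002, "z": -0.002, "gripper": 1}, {"rx": -0.5, "ry": -0.9, "rz": 0, "x": -0.0005, "y": 0.0002, "z": -0.002, "gripper": 1}]}}

```text
time_s: 10.75
eef_pos: [528.0, -372.0, 34.1]
orientation: [-0.327, -0.585, -0.397, 0.627]
wrist_force: [0.2, 0.6, -3.9]
opening: 13.6
```

```bash
python3 - <<'E'
from st import *
grab('top');o,Rt=st()
p0=o['eef_pos']; R0=Rt
for a in [(62.2,1,5),(62.3,.8,3),(62.5,.5,1.5),(62.5,0,0)]:
    p,Rm=plate_target(*a); print(a,(p-p0).round(2),R.from_matrix(Rm@R0.T).as_rotvec(degrees=True).round(2)); p0,R0=p,Rm
E
```

```text
t 10.8 tcp [ 527.7 -371.8   33.9] open 13.8 q [-0.65  0.23  1.62 -0.02  1.4  -0.15] F [ 0.6 -0.2 -4.2] xax [-0.1    0.054 -0.993] yaw_y -28.35
(62.2, 1, 5) [-0.28  0.25 -2.63] [-0.75 -1.37  0.  ]
(62.3, 0.8, 3) [-0.6   0.32 -4.11] [-0.95 -1.76  0.  ]
(62.5, 0.5, 1.5) [-0.26  0.14 -3.25] [-0.71 -1.32 -0.  ]
(62.5, 0, 0) [-0.37  0.2  -3.46] [-0.71 -1.32  0.  ]
```

Request:
{"name": "move_arm", "arguments": {"plan": [{"rx": -0.7, "ry": -1.3, "rz": 0, "x": -0.0003, "y": 0.0002, "z": -0.0026, "gripper": 1}, {"rx": -0.5, "ry": -0.9, "rz": 0, "x": -0.0003, "y": 0.0002, "z": -0.002, "gripper": 1}, {"rx": -0.5, "ry": -0.9, "rz": 0, "x": -0.0003, "y": 0.0002, "z": -0.002, "gripper": 1}]}}

```text
time_s: 11.1
eef_pos: [526.6, -371.1, 27.4]
orientation: [-0.347, -0.598, -0.377, 0.616]
wrist_force: [-0.3, 1.0, -4.4]
opening: 13.9
```

```bash
python3 - <<'E'
from st import *
grab('top');o,Rt=st();
p0=o['eef_pos']; R0=Rt
for a in [(62.5,.5,1.5),(62.5,0,0)]:
    p,Rm=plate_target(*a); print(a,(p-p0).round(2),R.from_matrix(Rm@R0.T).as_rotvec(degrees=True).round(2)); p0,R0=p,Rm
E
```

```text
t 11.15 tcp [ 526.2 -370.9   27. ] open 13.8 q [-0.65  0.19  1.67 -0.01  1.32 -0.15] F [ 1.3 -0.7 -4.5] xax [-0.043  0.023 -0.999] yaw_y -28.37
(62.5, 0.5, 1.5) [ 0.32 -0.15 -3.12] [-0.6  -1.14  0.01]
(62.5, 0, 0) [-0.37  0.2  -3.46] [-0.71 -1.32  0.  ]
```

Request:
{"name": "move_arm", "arguments": {"plan": [{"rx": -0.6, "ry": -1.1, "rz": 0, "x": 0.0003, "y": -0.0001, "z": -0.0027, "gripper": 1}, {"rx": -0.4, "ry": -0.7, "rz": 0, "x": 0, "y": 0, "z": -0.0015, "gripper": 1}, {"rx": -0.3, "ry": -0.5, "rz": 0, "x": 0, "y": 0, "z": -0.0012, "gripper": 1}]}}

```text
time_s: 11.45
eef_pos: [526.5, -371.0, 21.7]
orientation: [-0.362, -0.607, -0.362, 0.608]
wrist_force: [0.6, -0.2, -4.5]
opening: 14.0
```

```bash
python3 - <<'E'
from st import *
grab('top');o,Rt=st();c=grab('wrist','pics/w12.png');o,Rt=st(); grab('scene','pics/s12.png')
p,Rm=plate_target(62.5,0,0); plan(p,Rm)
w=cloud(c,o); ex,ey=hax(); 
k=np.isfinite(w[...,2])&(w[...,2]>5)&(w[...,2]<24); k[:60]=0;k[300:]=0; k[:,:300]=0;k[:,555:]=0
P=w[k]; A=np.c_[(P-H['c'])@ex,(P-H['c'])@ey,np.ones(len(P))]
cf=np.linalg.lstsq(A,P[:,2],rcond=None)[0]
for _ in range(3):
    i=abs(A@cf-P[:,2])<1.5; cf=np.linalg.lstsq(A[i],P[i,2],rcond=None)[0]
print('plate top plane: slope x,y',cf.round(4),i.sum())
E
```

```text
t 11.5 tcp [ 526.4 -370.9   21.4] open 13.7 q [-0.65  0.17  1.71 -0.    1.26 -0.16] F [ 0.4 -0.6 -3.9] xax [-0.001 -0.001 -1.   ] yaw_y -28.37
t 11.55 tcp [ 526.4 -370.9   21.6] open 13.8 q [-0.65  0.17  1.71 -0.    1.26 -0.16] F [-0.8  0.6 -3.6] xax [-0.002 -0.001 -1.   ] yaw_y -28.37
total shift mm [-0.3  0.1 -1.3] turn deg [ 0.02 -0.1   0.01] rows 1 each m [-0.0003  0.0001 -0.0013] deg [ 0.02 -0.1   0.01]
plate top plane: slope x,y [-1.40000e-03 -1.20000e-03  1.56774e+01] 45560
```

View pics/w12.png

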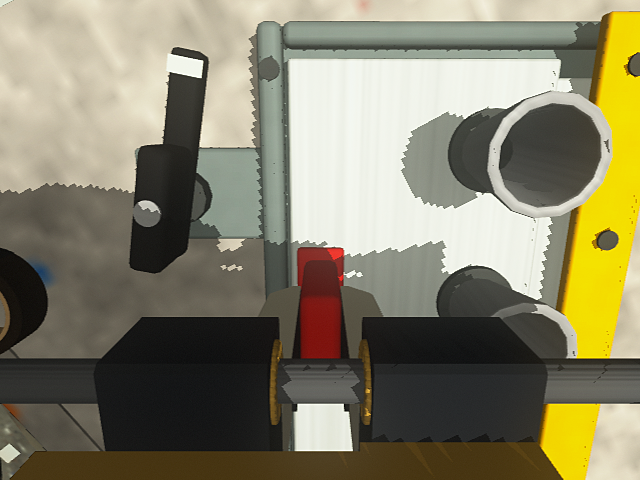

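The plate lies level inside the rails, with its top measured at z 15.7 (home is 14). I lower it the last bit and release.

Request:
{"name": "move_arm", "arguments": {"plan": [{"rx": 0, "ry": 0, "rz": 0, "x": 0, "y": 0, "z": -0.001, "gripper": 1}, {"rx": 0, "ry": 0, "rz": 0, "x": 0, "y": 0, "z": -0.001, "gripper": 1}]}}

```text
time_s: 11.8
eef_pos: [526.9, -371.3, 20.9]
orientation: [-0.362, -0.607, -0.362, 0.608]
wrist_force: [-6.9, 4.9, 12.1]
opening: 13.7
```

```bash
python3 - <<'E'
from st import *
grab('top');o,Rt=st()
E
```

```text
t 11.85 tcp [ 526.9 -371.3   20.9] open 13.9 q [-0.65  0.17  1.71 -0.    1.26 -0.16] F [-4.8  2.6  5.3] xax [-0.001 -0.001 -1.   ] yaw_y -28.37
```

Request:
{"name": "move_arm", "arguments": {"plan": [{"rx": 0, "ry": 0, "rz": 0, "x": 0, "y": 0, "z": 0, "gripper": 0.7}, {"rx": 0, "ry": 0, "rz": 0, "x": 0, "y": 0, "z": 0, "gripper": 0.7}, {"rx": 0, "ry": 0, "rz": 0, "x": 0, "y": 0, "z": 0, "gripper": 0.7}, {"rx": 0, "ry": 0, "rz": 0, "x": 0, "y": 0, "z": 0, "gripper": 0.7}]}}

```text
time_s: 12.25
eef_pos: [528.0, -372.1, 22.3]
orientation: [-0.363, -0.607, -0.361, 0.607]
wrist_force: [0.1, 0.2, 0.5]
opening: 27.5
```

```bash
cat >> st.py <<'E'
def platecheck(c,o=None,usey=True,cols=None,name=''):
    w=cloud(c,o); ex,ey=hax(); d=w-H['c']; a=d@ex; b=d@ey; z=w[...,2]
    k=np.isfinite(z)&(abs(a)<48)&(abs(b)<95)&(z>9)&(z<20)
    A=np.c_[a[k],b[k],np.ones(k.sum())]; Z=z[k]; cf=np.linalg.lstsq(A,Z,rcond=None)[0]
    for _ in range(3):
        i=abs(A@cf-Z)<1.5; cf=np.linalg.lstsq(A[i],Z[i],rcond=None)[0]
    print(name,'plate plane slope',cf[:2].round(4),'z at centre',cf[2].round(2),'n',i.sum())
    k=np.isfinite(z)&(abs(a-18)<35)&(abs(b)<100)&(z>57)&(z<66)
    N,l,s,ce=cv2.connectedComponentsWithStats(k.astype(np.uint8))
    for i in range(1,N):
        if s[i,4]>40:
            m=l==i; (x,y),r=cv2.minEnclosingCircle(np.c_[a[m],b[m]].astype(np.float32)); print('  socket rim holder xy',round(x,1),round(y,1),'r',round(r,1),'z',z[m].mean().round(1))
E
python3 - <<'E'
from st import *
grab('top');o,Rt=st();c=grab('wrist','pics/w13.png'); platecheck(c,o,name='wrist')
E
```

```text
t 12.3 tcp [ 528.  -372.1   22.3] open 27.7 q [-0.65  0.17  1.71 -0.    1.26 -0.16] F [0.  0.4 0.1] xax [ 0.001 -0.002 -1.   ] yaw_y -28.36
wrist plate plane slope [0.0006 0.0001] z at centre 15.17 n 41813
  socket rim holder xy 17.8 64.2 r 19.0 z 61.3
  socket rim holder xy 19.4 5.3 r 17.1 z 61.3
```

The plate reads flat and home: socket 1's rim is at holder (17.8,64.2), against the expected (18,65), and z is 61.3. Now the latch.

Request:
{"name": "move_arm", "arguments": {"plan": [{"rx": 0, "ry": 0, "rz": 0, "x": 0, "y": 0, "z": 0.01, "gripper": 0.65}, {"rx": 0, "ry": 0, "rz": 0, "x": 0, "y": 0, "z": 0.025, "gripper": 0.65}, {"rx": 0, "ry": 0, "rz": 0, "x": 0, "y": 0, "z": 0.03, "gripper": 0.65}, {"rx": 0, "ry": 0, "rz": 0, "x": 0, "y": 0, "z": 0.02, "gripper": 0.65}, {"rx": 0, "ry": 0, "rz": -3.5, "x": -0.01, "y": 0.022, "z": 0, "gripper": 0.65}, {"rx": 0, "ry": 0, "rz": -3.5, "x": -0.01, "y": 0.022, "z": 0, "gripper": 0.65}, {"rx": 0, "ry": 0, "rz": -3, "x": -0.009, "y": 0.02, "z": 0, "gripper": 0.65}]}}

```text
time_s: 13.05
eef_pos: [498.3, -307.9, 114.7]
orientation: [0.307, 0.638, 0.305, -0.638]
wrist_force: [0.6, 0.0, -0.7]
opening: 32.7
```

```bash
cat >> st.py <<'E'
def tdown(p,yaw):
    a=np.radians(yaw); T=toolR([0,0,-1],[np.cos(a),np.sin(a),0]); plan(p,T)
E
python3 - <<'E'
from st import *
grab('top','pics/top14.png');o,Rt=st();c=grab('wrist','pics/w14.png'); w=cloud(c,o)
g=(w[...,2]>42)&(w[...,2]<54)&(abs(w[...,0]-497)<35)&(abs(w[...,1]+304)<35)
Q=w[g]; r=cv2.minAreaRect(Q[:,:2].astype(np.float32)); print('fin',g.sum(),r)
t=grab('top'); platecheck(t,name='top')
tdown([497.4,-303.9,20.5],-38.85)
E
```

```text
t 13.1 tcp [ 497.5 -305.7  114.8] open 32.7 q [-0.59 -0.04  1.77 -0.    1.41  0.09] F [ 1.3 -0.   1.2] xax [ 0.001 -0.002 -1.   ] yaw_y -38.92
fin 1508 ((497.0619201660156, -303.1628112792969), (43.39871597290039, 11.947635650634766), 51.21919631958008)
top plate plane slope [-0.0121  0.011 ] z at centre 15.72 n 236
  socket rim holder xy 22.2 1.0 r 17.4 z 61.0
  socket rim holder xy 20.3 -63.2 r 18.3 z 61.2
total shift mm [ -1.2   4.  -94.2] turn deg [ 0.18  0.11 -0.31] rows 3 each m [-0.0004  0.0013 -0.0314] deg [ 0.06  0.04 -0.1 ]
```

View pics/w14.png

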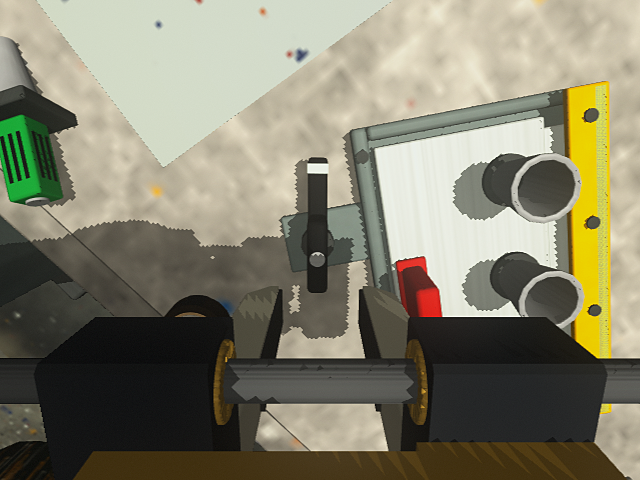

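The latch fin is at (317,225), between the fingers. I descend.

Request:
{"name": "move_arm", "arguments": {"plan": [{"rx": 0, "ry": 0, "rz": 0, "x": 0, "y": 0.001, "z": -0.03, "gripper": 0.65}, {"rx": 0, "ry": 0, "rz": 0, "x": 0, "y": 0.001, "z": -0.03, "gripper": 0.65}, {"rx": 0, "ry": 0, "rz": 0, "x": 0, "y": 0, "z": -0.015, "gripper": 0.65}]}}

```text
time_s: 13.5
eef_pos: [500.6, -308.3, 42.1]
orientation: [0.311, 0.638, 0.304, -0.635]
wrist_force: [0.4, -0.2, -0.4]
opening: 32.8
```

```bash
python3 - <<'E'
from st import *
grab('top');o,Rt=st();c=grab('wrist','pics/w15.png'); o,Rt=st(); tdown([497.4,-303.6,20.5],-38.85)
E
```

```text
t 13.55 tcp [ 500.  -307.9   40.2] open 32.2 q [-0.59  0.03  1.83 -0.    1.27  0.08] F [-1.1  0.9 -2.8] xax [ 0.006 -0.006 -1.   ] yaw_y -38.39
t 13.6 tcp [ 500.3 -308.1   42. ] open 32.6 q [-0.59  0.03  1.83 -0.    1.28  0.08] F [-0.8  0.4  0.3] xax [ 0.006 -0.007 -1.   ] yaw_y -38.4
total shift mm [ -2.9   4.5 -21.5] turn deg [ 0.37  0.36 -0.45] rows 1 each m [-0.0029  0.0045 -0.0215] deg [ 0.37  0.36 -0.45]
```

Request:
{"name": "move_arm", "arguments": {"plan": [{"rx": 0.3, "ry": 0.3, "rz": -0.3, "x": -0.0028, "y": 0.0043, "z": -0.002, "gripper": 0.65}, {"rx": 0, "ry": 0, "rz": 0, "x": 0, "y": 0.0003, "z": -0.01, "gripper": 0.65}, {"rx": 0, "ry": 0, "rz": 0, "x": 0, "y": 0.0003, "z": -0.009, "gripper": 0.65}]}}

```text
time_s: 13.9
eef_pos: [499.0, -304.4, 23.9]
orientation: [0.308, 0.638, 0.304, -0.637]
wrist_force: [0.5, -0.1, -0.6]
opening: 32.5
```

```bash
python3 - <<'E'
from st import *
grab('top');o,Rt=st();c=grab('wrist','pics/w15.png'); o,Rt=st(); tdown([497.4,-303.6,20.5],-38.85)
E
```

```text
t 13.95 tcp [ 498.5 -304.    22.3] open 32.4 q [-0.59  0.04  1.85 -0.    1.25  0.08] F [-0.7  0.5 -2.4] xax [ 0.003 -0.002 -1.   ] yaw_y -38.73
t 14.0 tcp [ 498.4 -304.    22.7] open 32.5 q [-0.59  0.04  1.85 -0.    1.25  0.08] F [-0.9  0.1 -0.5] xax [ 0.003 -0.002 -1.   ] yaw_y -38.73
total shift mm [-1.   0.4 -2.2] turn deg [ 0.13  0.14 -0.12] rows 1 each m [-0.001   0.0004 -0.0022] deg [ 0.13  0.14 -0.12]
```

View pics/w15.png

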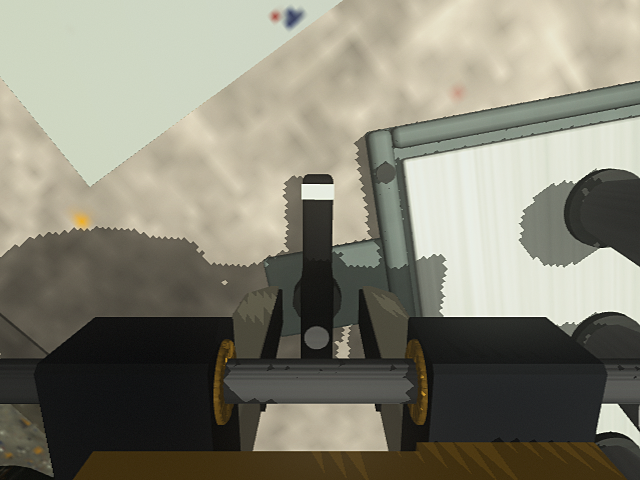

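The fin is centred between the fingers. I close, then turn it clockwise.

Request:
{"name": "move_arm", "arguments": {"plan": [{"rx": 0, "ry": 0, "rz": 0, "x": -0.0008, "y": 0.0003, "z": -0.001, "gripper": 0.65}, {"rx": 0, "ry": 0, "rz": 0, "x": 0, "y": 0, "z": 0, "gripper": 1}, {"rx": 0, "ry": 0, "rz": 0, "x": 0, "y": 0, "z": 0, "gripper": 1}, {"rx": 0, "ry": 0, "rz": 0, "x": 0, "y": 0, "z": 0, "gripper": 1}, {"rx": 0, "ry": 0, "rz": 0, "x": 0, "y": 0, "z": 0, "gripper": 1}, {"rx": 0, "ry": 0, "rz": 0, "x": 0, "y": 0, "z": 0, "gripper": 1}]}}

```text
time_s: 14.6
eef_pos: [497.1, -303.3, 22.5]
orientation: [0.307, 0.638, 0.305, -0.637]
wrist_force: [2.9, -1.9, -3.2]
opening: 11.9
```

```bash
python3 - <<'E'
from st import *
o,Rt=st()
E
```

```text
t 14.6 tcp [ 497.1 -303.3   22.5] open 11.9 q [-0.59  0.04  1.85 -0.    1.25  0.08] F [ 2.9 -1.9 -3.2] xax [ 0.001 -0.001 -1.   ] yaw_y -38.72
```

Request:
{"name": "move_arm", "arguments": {"plan": [{"rx": 0, "ry": 0, "rz": -3, "x": 0, "y": 0, "z": 0, "gripper": 1}, {"rx": 0, "ry": 0, "rz": -5, "x": 0, "y": 0, "z": 0, "gripper": 1}, {"rx": 0, "ry": 0, "rz": -5, "x": 0, "y": 0, "z": 0, "gripper": 1}, {"rx": 0, "ry": 0, "rz": -5, "x": 0, "y": 0, "z": 0, "gripper": 1}]}}

```text
time_s: 15.0
eef_pos: [497.1, -303.3, 22.4]
orientation: [0.2, 0.679, 0.199, -0.678]
wrist_force: [-0.9, 0.3, -1.6]
opening: 11.8
```

```bash
python3 - <<'E'
from st import *
grab('top');o,Rt=st()
E
```

```text
t 15.05 tcp [ 497.1 -303.3   22.5] open 11.6 q [-0.59  0.04  1.85 -0.    1.25  0.41] F [-0.9  0.2 -0.7] xax [ 0.001 -0.002 -1.   ] yaw_y -57.57
```

Clean, with low force. 61° remain.

Request:
{"name": "move_arm", "arguments": {"plan": [{"rx": 0, "ry": 0, "rz": -6, "x": 0, "y": 0, "z": 0, "gripper": 1}, {"rx": 0, "ry": 0, "rz": -6, "x": 0, "y": 0, "z": 0, "gripper": 1}, {"rx": 0, "ry": 0, "rz": -6, "x": 0, "y": 0, "z": 0, "gripper": 1}, {"rx": 0, "ry": 0, "rz": -6, "x": 0, "y": 0, "z": 0, "gripper": 1}, {"rx": 0, "ry": 0, "rz": -6, "x": 0, "y": 0, "z": 0, "gripper": 1}, {"rx": 0, "ry": 0, "rz": -6, "x": 0, "y": 0, "z": 0, "gripper": 1}, {"rx": 0, "ry": 0, "rz": -6, "x": 0, "y": 0, "z": 0, "gripper": 1}, {"rx": 0, "ry": 0, "rz": -6, "x": 0, "y": 0, "z": 0, "gripper": 1}, {"rx": 0, "ry": 0, "rz": -4, "x": 0, "y": 0, "z": 0, "gripper": 1}]}}

```text
time_s: 15.95
eef_pos: [497.1, -303.3, 22.5]
orientation: [0.126, -0.695, 0.127, 0.696]
wrist_force: [-0.7, -0.2, -1.6]
opening: 11.8
```

```bash
python3 - <<'E'
from st import *
grab('top');o,Rt=st()
E
```

```text
t 16.0 tcp [ 497.1 -303.3   22.5] open 11.7 q [-0.59  0.04  1.85 -0.    1.25  1.34] F [-1.1  0.5 -1. ] xax [-0.001 -0.002 -1.   ] yaw_y -110.81
```

Request:
{"name": "move_arm", "arguments": {"plan": [{"rx": 0, "ry": 0, "rz": -4, "x": 0, "y": 0, "z": 0, "gripper": 1}, {"rx": 0, "ry": 0, "rz": -3.5, "x": 0, "y": 0, "z": 0, "gripper": 1}]}}

```text
time_s: 16.2
eef_pos: [497.1, -303.3, 22.5]
orientation: [0.171, -0.686, 0.173, 0.686]
wrist_force: [-0.6, 0.5, -1.5]
opening: 11.3
```

```bash
python3 - <<'E'
from st import *
grab('top');o,Rt=st()
E
```

```text
t 16.25 tcp [ 497.1 -303.3   22.4] open 11.5 q [-0.59  0.04  1.85 -0.    1.25  1.48] F [-0.1  1.1 -1.1] xax [-0.001 -0.002 -1.   ] yaw_y -118.36
```

Squared up. I open and lift.

Request:
{"name": "move_arm", "arguments": {"plan": [{"rx": 0, "ry": 0, "rz": 0, "x": 0, "y": 0, "z": 0, "gripper": 0.65}, {"rx": 0, "ry": 0, "rz": 0, "x": 0, "y": 0, "z": 0, "gripper": 0.65}, {"rx": 0, "ry": 0, "rz": 0, "x": 0, "y": 0, "z": 0, "gripper": 0.65}, {"rx": 0, "ry": 0, "rz": 0, "x": 0, "y": 0, "z": 0, "gripper": 0.65}, {"rx": 0, "ry": 0, "rz": 0, "x": 0, "y": 0, "z": 0.01, "gripper": 0.65}, {"rx": 0, "ry": 0, "rz": 0, "x": 0, "y": 0, "z": 0.03, "gripper": 0.65}, {"rx": 0, "ry": 0, "rz": 0, "x": 0, "y": 0, "z": 0.04, "gripper": 0.65}, {"rx": 0, "ry": 0, "rz": 0, "x": 0, "y": 0, "z": 0.04, "gripper": 0.65}, {"rx": 0, "ry": 0, "rz": 0, "x": 0, "y": 0, "z": 0.04, "gripper": 0.65}, {"rx": 0, "ry": 0, "rz": 0, "x": 0, "y": 0, "z": 0.03, "gripper": 0.65}]}}

```text
time_s: 17.25
eef_pos: [494.4, -301.6, 218.7]
orientation: [0.169, -0.685, 0.169, 0.689]
wrist_force: [0.4, -0.1, -0.1]
opening: 32.8
```

```bash
cat >> st.py <<'E'
HC={'blue':((100,130,50),(128,255,255)),'green':((45,100,40),(85,255,255)),'orange':((4,150,90),(17,255,255))}
def heads(c,o=None,near=None):
    f=c['frame']; w=cloud(c,o); hsv=cv2.cvtColor(f,cv2.COLOR_RGB2HSV); out={}
    for n,(lo,hi) in HC.items():
        k=(cv2.inRange(hsv,np.array(lo),np.array(hi))>0)&(w[...,2]>12)&(w[...,2]<65)&(w[...,0]>330)&(w[...,0]<560)&(w[...,1]<250)&(w[...,1]>-280)
        N,l,s,ce=cv2.connectedComponentsWithStats(cv2.morphologyEx(k.astype(np.uint8),cv2.MORPH_CLOSE,np.ones((5,5))))
        if N<2: print(n,'none'); continue
        i=1+np.argmax(s[1:,4]); m=(l==i)&(w[...,2]>25); P=w[m]
        r=cv2.minAreaRect(P[:,:2].astype(np.float32)); 
        A=np.c_[P[:,:2]-P[:,:2].mean(0),np.ones(len(P))]; cf=np.linalg.lstsq(A,P[:,2],rcond=None)[0]
        print(n,s[i].tolist(),'mean',P.mean(0).round(1),'rect',np.round(r[0],1),np.round(r[1],1),round(r[2],1),'box',cv2.boxPoints(r).round(1).tolist(),'slope',np.degrees(np.arctan(np.hypot(*cf[:2]))).round(1),'uphill yaw',np.degrees(np.arctan2(cf[1],cf[0])).round(1)); out[n]=P
    return out
E
python3 - <<'E'
from st import *
t=grab('top','pics/top16.png');o,Rt=st();c=grab('wrist','pics/w16.png'); heads(t); platecheck(t,name='top'); platecheck(c,o,name='wrist')
w=cloud(c,o); ex,ey=hax()
g=(w[...,2]>42)&(w[...,2]<54)&(abs(w[...,0]-497)<35)&(abs(w[...,1]+304)<35)
Q=w[g]; r=cv2.minAreaRect(Q[:,:2].astype(np.float32)); print('fin',g.sum(),r)
E
```

```text
t 17.3 tcp [ 495.4 -302.2  223.9] open 32.4 q [-0.59 -0.09  1.64 -0.    1.59  1.46] F [-0.3 -0.1  5.8] xax [-0.001 -0.002 -1.   ] yaw_y -117.61
blue [172, 307, 18, 10, 121] mean [402.2  89.1  41.9] rect [402.3  89.7] [43.6 17.9] 80.4 box [[389.8999938964844, 69.69999694824219], [407.5, 66.80000305175781], [414.79998779296875, 109.80000305175781], [397.20001220703125, 112.69999694824219]] slope 18.9 uphill yaw -88.6
green none
orange [222, 287, 20, 11, 127] mean [448.4 -33.2  42.1] rect [448.5 -33.6] [17.6 47.4] 15.0 box [[433.8999938964844, -13.0], [446.20001220703125, -58.79999923706055], [463.1000061035156, -54.20000076293945], [450.8999938964844, -8.399999618530273]] slope 17.4 uphill yaw -63.1
top plate plane slope [-0.0224 -0.0027] z at centre 16.54 n 70
wrist plate plane slope [0.0009 0.0002] z at centre 15.17 n 18010
  socket rim holder xy 17.9 63.8 r 18.8 z 61.5
  socket rim holder xy 17.9 -1.2 r 18.7 z 61.5
  socket rim holder xy 18.0 -65.9 r 18.9 z 61.4
fin 736 ((496.8744201660156, -303.8077697753906), (11.899114608764648, 43.72700119018555), 62.30198669433594)
```

View pics/w16.png

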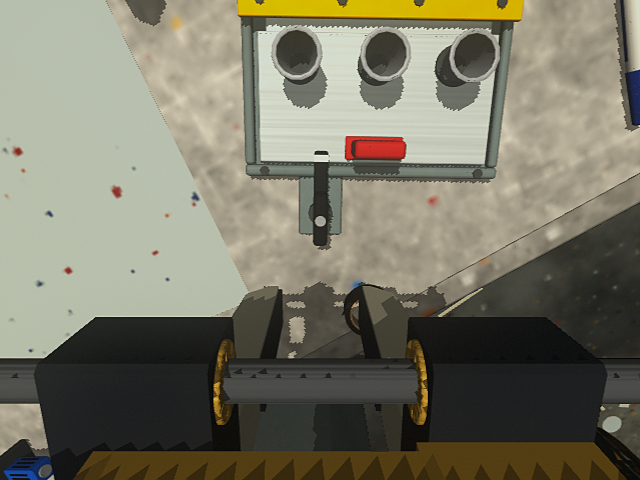

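View pics/top16.png

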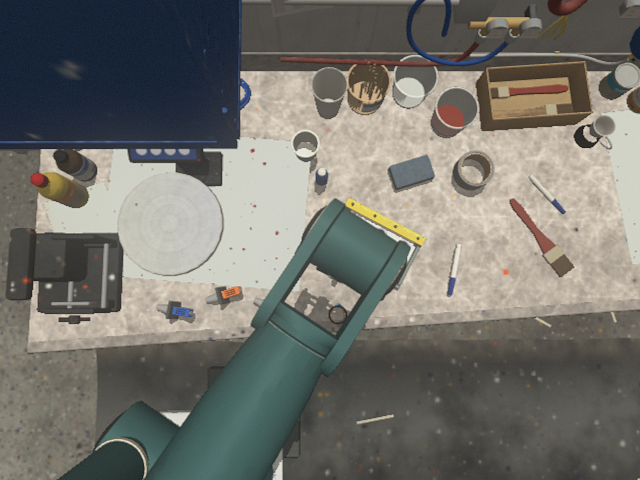

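Checked from above: the sockets sit at holder (18, 64), (18, -1) and (18, -66), the plate is flat, and the latch lever points squarely over the plate's front edge. Next I hover by the heads to measure them.

Request:
{"name": "move_arm", "arguments": {"plan": [{"rx": 0, "ry": 0, "rz": 7, "x": -0.004, "y": 0.008, "z": 0, "gripper": 0.5}, {"rx": 0, "ry": 0, "rz": 7, "x": -0.004, "y": 0.008, "z": 0, "gripper": 0.5}, {"rx": 0, "ry": 0, "rz": 7, "x": -0.004, "y": 0.008, "z": 0, "gripper": 0.5}, {"rx": 0, "ry": 0, "rz": 7, "x": -0.004, "y": 0.008, "z": 0, "gripper": 0.5}, {"rx": 0, "ry": 0, "rz": 7, "x": -0.004, "y": 0.008, "z": 0, "gripper": 0.5}, {"rx": 0, "ry": 0, "rz": 7, "x": -0.004, "y": 0.008, "z": 0, "gripper": 0.5}, {"rx": 0, "ry": 0, "rz": 7, "x": -0.004, "y": 0.008, "z": 0, "gripper": 0.5}, {"rx": 0, "ry": 0, "rz": 7, "x": -0.004, "y": 0.008, "z": 0, "gripper": 0.5}, {"rx": 0, "ry": 0, "rz": 7, "x": -0.004, "y": 0.008, "z": 0, "gripper": 0.5}, {"rx": 0, "ry": 0, "rz": 7, "x": -0.004, "y": 0.008, "z": 0, "gripper": 0.5}, {"rx": 0, "ry": 0, "rz": 7, "x": -0.004, "y": 0.008, "z": 0, "gripper": 0.5}, {"rx": 0, "ry": 0, "rz": 7, "x": -0.004, "y": 0.008, "z": 0, "gripper": 0.5}]}}

```text
time_s: 18.55
eef_pos: [443.8, -202.2, 221.2]
orientation: [-0.353, -0.613, -0.353, 0.613]
wrist_force: [-0.2, -0.1, -0.1]
opening: 46.3
```

Request:
{"name": "move_arm", "arguments": {"plan": [{"rx": 0, "ry": 0, "rz": 7, "x": -0.003, "y": 0.009, "z": 0.003, "gripper": 0.5}, {"rx": 0, "ry": 0, "rz": 7, "x": -0.003, "y": 0.009, "z": 0.003, "gripper": 0.5}, {"rx": 0, "ry": 0, "rz": 7, "x": -0.003, "y": 0.009, "z": 0.003, "gripper": 0.5}, {"rx": 0, "ry": 0, "rz": 7, "x": -0.003, "y": 0.009, "z": 0.003, "gripper": 0.5}, {"rx": 0, "ry": 0, "rz": 7, "x": -0.003, "y": 0.009, "z": 0.003, "gripper": 0.5}, {"rx": 0, "ry": 0, "rz": 7, "x": -0.003, "y": 0.008, "z": 0.003, "gripper": 0.5}, {"rx": 0, "ry": 0, "rz": 5, "x": -0.002, "y": 0.006, "z": 0.003, "gripper": 0.5}, {"rx": 0, "ry": 0, "rz": 2, "x": 0, "y": 0.003, "z": 0.001, "gripper": 0.5}]}}

```text
time_s: 19.35
eef_pos: [420.7, -136.5, 243.1]
orientation: [0.584, 0.398, 0.585, -0.399]
wrist_force: [0.2, 0.4, 0.8]
opening: 46.0
```

```bash
python3 - <<'E'
from st import *
t=grab('top','pics/top17.png');o,Rt=st();c=grab('wrist','pics/w17.png'); print('top'); heads(t); print('wrist');heads(c,o)
E
```

```text
t 19.4 tcp [ 420.8 -136.3  243.1] open 46.5 q [-0.37 -0.41  1.87 -0.    1.68 -0.75] F [0.2 0.4 0.1] xax [-0.001 -0.    -1.   ] yaw_y 21.49
top
blue [172, 307, 6, 7, 27] mean [405.4 106.7  35.9] rect [405.2 105.8] [13.2 16.7] 81.1 box [[395.8999938964844, 100.5], [412.3999938964844, 98.0], [414.3999938964844, 111.0], [397.8999938964844, 113.5999984741211]] slope 34.1 uphill yaw -97.9
green none
orange none
wrist
blue [387, 123, 1, 6, 6] mean [443.6 -42.8  46.2] rect [443.5 -42.8] [0.2 4.1] 21.5 box [[442.70001220703125, -40.900001525878906], [444.20001220703125, -44.70000076293945], [444.3999938964844, -44.70000076293945], [442.8999938964844, -40.900001525878906]] slope 81.2 uphill yaw -156.1
green [267, 199, 51, 52, 1162] mean [ 399.7 -152.3   41.8] rect [ 399.3 -154.1] [49.5 19.6] 67.7 box [[380.79998779296875, -173.3000030517578], [398.8999938964844, -180.6999969482422], [417.70001220703125, -134.89999389648438], [399.6000061035156, -127.5]] slope 18.4 uphill yaw -100.3
orange [378, 86, 30, 63, 1375] mean [445.7 -33.3  41.8] rect [446.4 -34.2] [20.  50.2] 15.4 box [[430.20001220703125, -12.600000381469727], [443.3999938964844, -61.0], [462.70001220703125, -55.70000076293945], [449.3999938964844, -7.300000190734863]] slope 16.3 uphill yaw -58.2
```

View pics/w17.png

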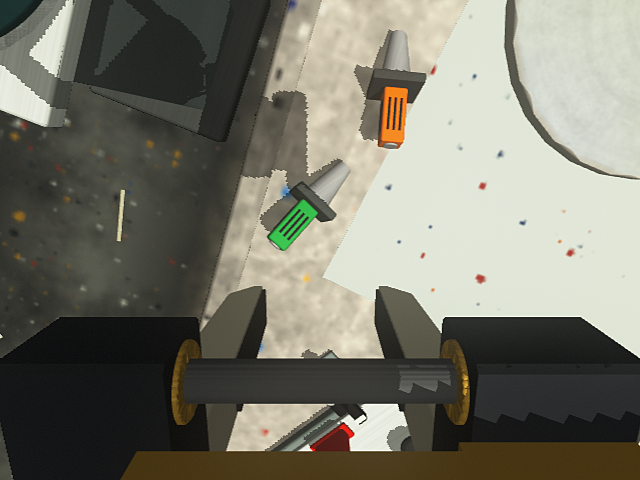

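In the wrist view the green cage is at (293,225) and the orange one at (393,117). Both measure 20 mm wide and slope about 18°, as given. I take green first.

```bash
cat >> st.py <<'E'
HD={'green':(np.array([410.8,-126.1]),-112.3),'orange':(np.array([438.3,-5.0]),-74.6)}
S19,C19=np.sin(np.radians(19)),np.cos(np.radians(19))
def grasp(n,phi=64,back=0,zg=36,dh=0):
    oxy,yaw=HD[n]; a=np.radians(yaw); u=np.array([np.cos(a),np.sin(a),0]); Z=np.array([0,0,1.])
    zh=C19*u+S19*Z; g=np.r_[oxy,20.8+dh]+zg*zh; f=np.radians(phi); d=-np.cos(f)*u-np.sin(f)*Z
    return g+(19-back)*d, toolR(d,np.cross(Z,u))
E
python3 - <<'E'
from st import *
st()
for b in (90,0):
    p,Rm=grasp('green',back=b); print(p.round(1)); plan(p,Rm)
E
```

```text
t 19.45 tcp [ 420.8 -136.6  242.9] open 46.7 q [-0.37 -0.41  1.87 -0.    1.68 -0.74] F [-0.2  0.1 -0.3] xax [-0.001 -0.001 -1.   ] yaw_y 21.26
[ 386.1 -186.4   96.3]
total shift mm [ -34.8  -49.8 -146.6] turn deg [ 26.62  -0.33 -42.81] rows 7 each m [-0.005  -0.0071 -0.0209] deg [ 3.8  -0.05 -6.12]
[ 401.  -149.9   15.4]
total shift mm [ -19.8  -13.3 -227.5] turn deg [ 26.62  -0.33 -42.81] rows 7 each m [-0.0028 -0.0019 -0.0325] deg [ 3.8  -0.05 -6.12]
```

Request:
{"name": "move_arm", "arguments": {"plan": [{"rx": 3.3, "ry": 0, "rz": -5.3, "x": -0.0044, "y": -0.0062, "z": -0.015, "gripper": 0.5}, {"rx": 3.3, "ry": 0, "rz": -5.3, "x": -0.0044, "y": -0.0062, "z": -0.015, "gripper": 0.5}, {"rx": 3.3, "ry": 0, "rz": -5.3, "x": -0.0044, "y": -0.0062, "z": -0.015, "gripper": 0.5}, {"rx": 3.3, "ry": 0, "rz": -5.3, "x": -0.0044, "y": -0.0062, "z": -0.015, "gripper": 0.5}, {"rx": 3.3, "ry": 0, "rz": -5.3, "x": -0.0044, "y": -0.0062, "z": -0.015, "gripper": 0.5}, {"rx": 3.3, "ry": 0, "rz": -5.3, "x": -0.0044, "y": -0.0062, "z": -0.015, "gripper": 0.5}, {"rx": 3.3, "ry": 0, "rz": -5.3, "x": -0.0044, "y": -0.0062, "z": -0.015, "gripper": 0.5}, {"rx": 3.3, "ry": 0, "rz": -5.3, "x": -0.0044, "y": -0.0062, "z": -0.015, "gripper": 0.5}]}}

```text
time_s: 20.25
eef_pos: [385.1, -187.6, 120.5]
orientation: [0.283, 0.711, 0.466, -0.443]
wrist_force: [0.1, 0.5, -0.3]
opening: 46.4
```

```bash
python3 - <<'E'
from st import *
t=grab('top','pics/top18.png');o,Rt=st();c=grab('wrist','pics/w18.png'); heads(c,o)
for b in (70,0):
    p,Rm=grasp('green',back=b); print(p.round(1)); plan(p,Rm)
E
```

```text
t 20.3 tcp [ 383.7 -187.7  117.4] open 46.4 q [-0.81 -0.31  2.06  0.42  1.6  -0.42] F [-1.1  1.6 -5.1] xax [ 0.172  0.416 -0.893] yaw_y -24.31
blue [186, 0, 19, 4, 38] mean [390.2  63.5  32.9] rect [391.9  62.7] [ 2.7 12.7] 78.4 box [[385.3999938964844, 62.70000076293945], [397.8999938964844, 60.20000076293945], [398.3999938964844, 62.70000076293945], [386.0, 65.30000305175781]] slope 37.7 uphill yaw -109.7
green [307, 220, 34, 78, 2253] mean [ 398.7 -155.4   42.3] rect [ 398.8 -154.9] [50.4 20.1] 68.1 box [[380.0, -174.5], [398.70001220703125, -182.0], [417.5, -135.3000030517578], [398.79998779296875, -127.80000305175781]] slope 14.9 uphill yaw -106.8
orange [282, 48, 65, 64, 1856] mean [445.2 -37.7  41.5] rect [446.1 -34.6] [20.1 52.6] 15.9 box [[429.20001220703125, -12.0], [443.6000061035156, -62.599998474121094], [463.0, -57.099998474121094], [448.5, -6.5]] slope 15.5 uphill yaw -28.5
[ 389.4 -178.3   78.4]
total shift mm [  5.5   9.3 -40.3] turn deg [-0.81 -0.52  1.62] rows 1 each m [ 0.0055  0.0093 -0.0403] deg [-0.81 -0.52  1.62]
[ 401.  -149.9   15.4]
total shift mm [  17.1   37.7 -103.2] turn deg [-0.81 -0.52  1.62] rows 3 each m [ 0.0057  0.0126 -0.0344] deg [-0.27 -0.17  0.54]
```

View pics/w18.png

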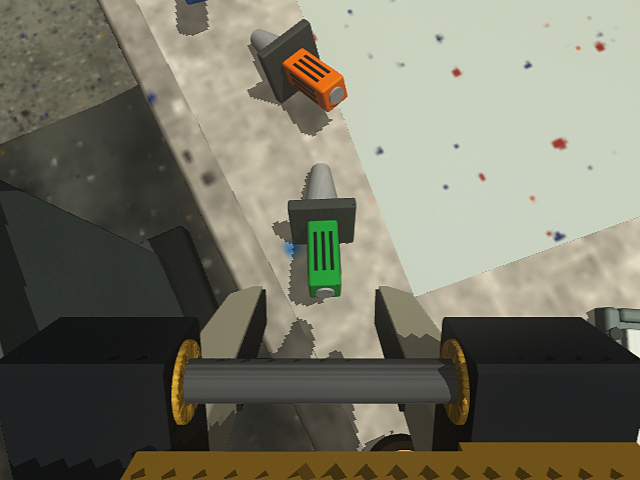

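The green head is centred between the fingers at (323,255), and the new measurement agrees within 1 mm. I advance.

```bash
sed -i "s/\[410.8,-126.1\]),-112.3/[410.1,-126.8]),-111.9/" st.py
```

Request:
{"name": "move_arm", "arguments": {"plan": [{"rx": -0.3, "ry": -0.2, "rz": 0.7, "x": 0.004, "y": 0.009, "z": -0.02, "gripper": 0.5}, {"rx": -0.3, "ry": -0.2, "rz": 0.6, "x": 0.004, "y": 0.009, "z": -0.02, "gripper": 0.5}, {"rx": -0.2, "ry": -0.1, "rz": 0.6, "x": 0.004, "y": 0.009, "z": -0.02, "gripper": 0.5}, {"rx": 0, "ry": 0, "rz": 0, "x": 0.002, "y": 0.005, "z": -0.01, "gripper": 0.5}]}}

```text
time_s: 20.75
eef_pos: [399.5, -156.4, 50.2]
orientation: [0.301, 0.701, 0.474, -0.44]
wrist_force: [1.3, 0.5, 0.1]
opening: 47.0
```

```bash
python3 - <<'E'
from st import *
t=grab('top');o,Rt=st();c=grab('wrist','pics/w19.png'); 
p,Rm=grasp('green'); print(p.round(1)); plan(p,Rm)
E
```

```text
t 20.8 tcp [ 399.3 -155.8   49.4] open 46.5 q [-0.73 -0.27  2.14  0.42  1.45 -0.44] F [-0.6  0.7 -2.6] xax [ 0.164  0.4   -0.902] yaw_y -21.7
[ 400.5 -150.7   15.4]
total shift mm [  1.2   5.8 -35.1] turn deg [ 0.46  0.13 -0.18] rows 1 each m [ 0.0012  0.0058 -0.0351] deg [ 0.46  0.13 -0.18]
```

View pics/w19.png

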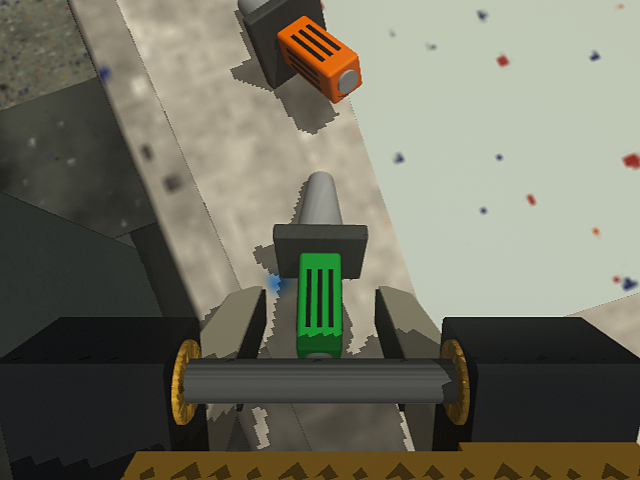

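Request:
{"name": "move_arm", "arguments": {"plan": [{"rx": 0.2, "ry": 0.1, "rz": -0.1, "x": 0.0004, "y": 0.002, "z": -0.012, "gripper": 0.5}, {"rx": 0.2, "ry": 0, "rz": -0.1, "x": 0.0004, "y": 0.002, "z": -0.012, "gripper": 0.5}, {"rx": 0, "ry": 0, "rz": 0, "x": 0.0004, "y": 0.0015, "z": -0.009, "gripper": 0.5}]}}

```text
time_s: 21.15
eef_pos: [402.0, -152.1, 18.6]
orientation: [0.299, 0.703, 0.473, -0.439]
wrist_force: [-0.5, 0.4, -0.1]
opening: 46.6
```

```bash
python3 - <<'E'
from st import *
t=grab('top');o,Rt=st();
p,Rm=grasp('green'); plan(p,Rm)
E
```

```text
t 21.2 tcp [ 401.4 -151.5   17.1] open 46.6 q [-0.72 -0.23  2.17  0.43  1.38 -0.46] F [-1.   0.7 -1.9] xax [ 0.166  0.404 -0.9  ] yaw_y -21.88
total shift mm [-0.9  0.9 -1.7] turn deg [ 0.18  0.14 -0.02] rows 1 each m [-0.0009  0.0009 -0.0017] deg [ 0.18  0.14 -0.02]
```

Request:
{"name": "move_arm", "arguments": {"plan": [{"rx": 0.1, "ry": 0.1, "rz": 0, "x": -0.0009, "y": 0.0009, "z": -0.0015, "gripper": 0.5}, {"rx": 0, "ry": 0, "rz": 0, "x": 0, "y": 0, "z": 0, "gripper": 1}, {"rx": 0, "ry": 0, "rz": 0, "x": 0, "y": 0, "z": 0, "gripper": 1}, {"rx": 0, "ry": 0, "rz": 0, "x": 0, "y": 0, "z": 0, "gripper": 1}, {"rx": 0, "ry": 0, "rz": 0, "x": 0, "y": 0, "z": 0, "gripper": 1}, {"rx": 0, "ry": 0, "rz": 0, "x": 0, "y": 0, "z": 0, "gripper": 1}, {"rx": 0, "ry": 0, "rz": 0, "x": 0, "y": 0, "z": 0, "gripper": 1}]}}

```text
time_s: 21.9
eef_pos: [400.5, -151.1, 15.9]
orientation: [0.297, 0.703, 0.474, -0.439]
wrist_force: [0.2, 0.3, -1.9]
opening: 19.8
```

```bash
python3 - <<'E'
from st import *
t=grab('top');o,Rt=st();c=grab('wrist','pics/w20.png')
# head z axis & origin in tool frame, assuming head unmoved in its plane
oxy,yaw=HD['green']; a=np.radians(yaw); u=np.array([np.cos(a),np.sin(a),0]); zh=C19*u+S19*np.array([0,0,1])
print('zh in tool',(Rt.T@zh).round(3),'origin in tool',(Rt.T@(np.r_[oxy,20.8]-o['eef_pos'])).round(1))
E
```

```text
t 21.95 tcp [ 400.5 -151.1   15.9] open 19.8 q [-0.72 -0.23  2.17  0.43  1.38 -0.46] F [ 0.1  0.3 -2.2] xax [ 0.164  0.405 -0.899] yaw_y -21.92
zh in tool [-0.706  0.001  0.708] origin in tool [  7.   -0.1 -25.7]
```

View pics/w20.png

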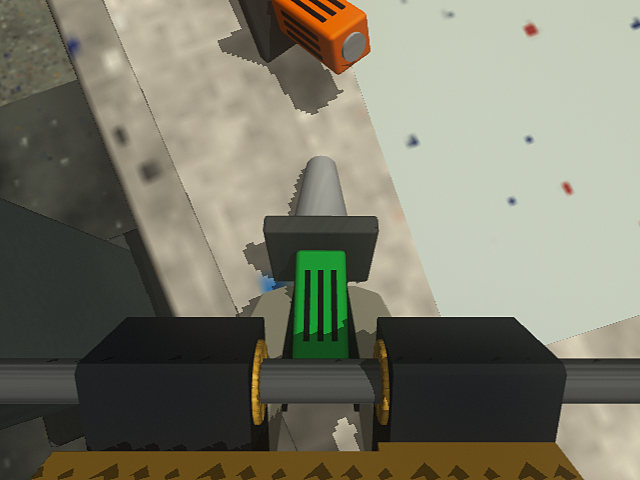

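Green is gripped, at an opening of 19.8 mm. I lift it and work out the placing pose.

Request:
{"name": "move_arm", "arguments": {"plan": [{"rx": 0, "ry": 0, "rz": 0, "x": 0, "y": 0, "z": 0.01, "gripper": 1}, {"rx": 0, "ry": 0, "rz": 0, "x": 0, "y": 0, "z": 0.02, "gripper": 1}, {"rx": 0, "ry": 0, "rz": 0, "x": 0, "y": 0, "z": 0.03, "gripper": 1}, {"rx": 0, "ry": 0, "rz": 0, "x": 0, "y": 0, "z": 0.03, "gripper": 1}, {"rx": 0, "ry": 0, "rz": 0, "x": 0, "y": 0, "z": 0.03, "gripper": 1}, {"rx": 0, "ry": 0, "rz": 0, "x": 0, "y": 0, "z": 0.03, "gripper": 1}, {"rx": 0, "ry": 0, "rz": 0, "x": 0, "y": 0, "z": 0.015, "gripper": 1}]}}

```text
time_s: 22.7
eef_pos: [397.6, -149.5, 187.8]
orientation: [0.296, 0.702, 0.475, -0.441]
wrist_force: [0.7, -0.8, -3.3]
opening: 19.8
```

```bash
cat >> st.py <<'E'
SY={1:64.0,2:-1.1,3:-66.0}
def sock(i):
    ex,ey=hax(); return H['c']+18*ex+SY[i]*ey+np.array([0,0,55.])
def place(i,uyaw,dz=0,ht=(7.0,-0.1,-25.7),zt=(-.706,0,.708),dxy=(0,0)):
    "head upright, origin dz above rim"
    a=np.radians(uyaw); u=np.array([np.cos(a),np.sin(a),0]); Z=np.array([0,0,1.])
    # tool basis so that R@zt=Z, R@y = Z x u
    zt=np.array(zt,float); zt/=np.linalg.norm(zt); y=np.array([0,1.,0]); y-=zt*(zt@y); y/=np.linalg.norm(y)
    B=np.stack([zt,y,np.cross(zt,y)],1); yw=np.cross(Z,u); W=np.stack([Z,yw,np.cross(Z,yw)],1)
    Rm=W@B.T; return sock(i)+np.array([dxy[0],dxy[1],dz])-Rm@np.array(ht), Rm
E
python3 - <<'E'
from st import *
t=grab('top');o,Rt=st()
for i in (1,2,3): print(i,sock(i).round(1))
for uy in (-60,-75):
    p,Rm=place(3,uy,70); print(uy,p.round(1),Rm[:,0].round(2)); plan(p,Rm)
E
```

```text
t 22.75 tcp [ 398.  -149.8  189.3] open 19.8 q [-0.72 -0.39  1.99  0.43  1.69 -0.32] F [0.2 0.9 0.7] xax [ 0.161  0.406 -0.9  ] yaw_y -21.91
1 [ 617.3 -347.    61. ]
2 [ 586.4 -404.3   61. ]
3 [ 555.6 -461.4   61. ]
-60 [ 562.2 -472.8  154.1] [ 0.35 -0.61 -0.71]
total shift mm [ 164.2 -323.   -35.2] turn deg [-72.97  -5.28  45.01] rows 12 each m [ 0.0137 -0.0269 -0.0029] deg [-6.08 -0.44  3.75]
-75 [ 559.1 -474.1  154.1] [ 0.18 -0.68 -0.71]
total shift mm [ 161.  -324.3  -35.2] turn deg [-71.93   4.22  32.09] rows 11 each m [ 0.0146 -0.0295 -0.0032] deg [-6.54  0.38  2.92]
```

Request:
{"name": "move_arm", "arguments": {"plan": [{"rx": -4, "ry": -0.3, "rz": 2.5, "x": 0.008, "y": -0.015, "z": 0.001, "gripper": 1}, {"rx": -6, "ry": -0.4, "rz": 3.7, "x": 0.0137, "y": -0.027, "z": 0.001, "gripper": 1}, {"rx": -6, "ry": -0.4, "rz": 3.7, "x": 0.0137, "y": -0.027, "z": 0.001, "gripper": 1}, {"rx": -6, "ry": -0.4, "rz": 3.7, "x": 0.0137, "y": -0.027, "z": 0.001, "gripper": 1}, {"rx": -6, "ry": -0.4, "rz": 3.7, "x": 0.0137, "y": -0.027, "z": 0.001, "gripper": 1}, {"rx": -6, "ry": -0.4, "rz": 3.7, "x": 0.0137, "y": -0.027, "z": 0.001, "gripper": 1}, {"rx": -6, "ry": -0.4, "rz": 3.7, "x": 0.0137, "y": -0.027, "z": 0.001, "gripper": 1}, {"rx": -6, "ry": -0.4, "rz": 3.7, "x": 0.0137, "y": -0.027, "z": 0.001, "gripper": 1}, {"rx": -6, "ry": -0.4, "rz": 3.7, "x": 0.0137, "y": -0.027, "z": 0.001, "gripper": 1}]}}

```text
time_s: 23.65
eef_pos: [518.1, -387.1, 190.4]
orientation: [0.699, 0.345, 0.397, -0.485]
wrist_force: [-0.7, -0.3, -3.2]
opening: 20.1
```

```bash
python3 - <<'E'
from st import *
t=grab('top');o,Rt=st()
p,Rm=place(3,-60,70); plan(p,Rm)
E
```

```text
t 23.7 tcp [ 518.8 -389.   189. ] open 19.9 q [-0.58 -0.19  1.84 -0.26  1.08 -0.78] F [-1.5 -0.4 -5.5] xax [ 0.215 -0.409 -0.887] yaw_y 17.36
total shift mm [ 43.5 -83.7 -34.8] turn deg [-18.68  -2.35  11.67] rows 3 each m [ 0.0145 -0.0279 -0.0116] deg [-6.23 -0.78  3.89]
```

Request:
{"name": "move_arm", "arguments": {"plan": [{"rx": -6, "ry": -0.7, "rz": 3.7, "x": 0.0135, "y": -0.026, "z": -0.006, "gripper": 1}, {"rx": -6, "ry": -0.7, "rz": 3.7, "x": 0.0135, "y": -0.026, "z": -0.006, "gripper": 1}, {"rx": -5, "ry": -0.7, "rz": 3.2, "x": 0.011, "y": -0.02, "z": -0.006, "gripper": 1}, {"rx": -1.5, "ry": -0.2, "rz": 1, "x": 0.004, "y": -0.008, "z": -0.002, "gripper": 1}]}}

```text
time_s: 24.1
eef_pos: [561.4, -469.5, 161.5]
orientation: [0.802, 0.186, 0.334, -0.459]
wrist_force: [-0.1, -0.0, -2.2]
opening: 19.8
```

```bash
python3 - <<'E'
from st import *
t=grab('top');o,Rt=st(); c=grab('wrist','pics/w21.png'); s=grab('scene','pics/s21.png')
p,Rm=place(3,-60,60); plan(p,Rm)
E
```

```text
t 24.15 tcp [ 561.3 -469.8  160.9] open 20.0 q [-0.61 -0.11  1.91 -0.51  0.67 -0.85] F [-1.5  0.3 -4.9] xax [ 0.355 -0.612 -0.707] yaw_y 30.55
total shift mm [  1.   -3.5 -19.4] turn deg [ 0.06 -0.33 -0.36] rows 1 each m [ 0.001  -0.0035 -0.0194] deg [ 0.06 -0.33 -0.36]
```

View pics/w21.png

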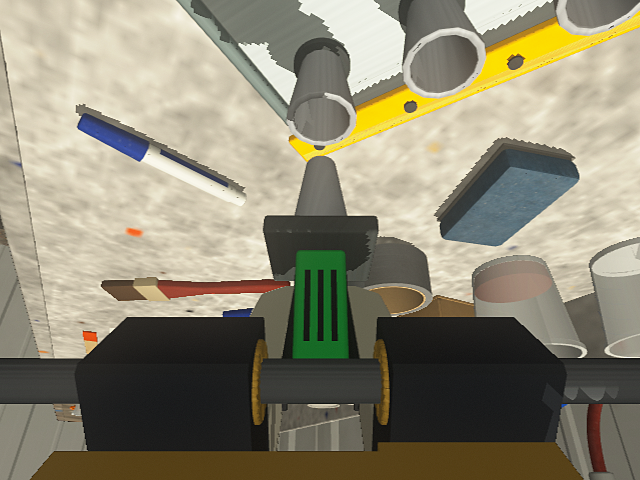

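View pics/s21.png

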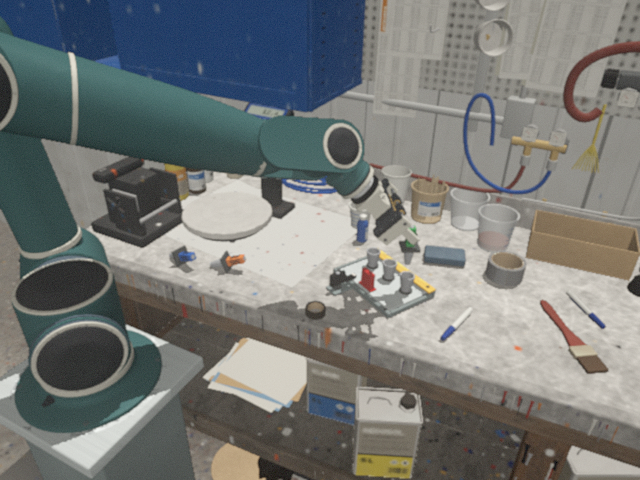

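The scene view shows the head upright near (412,238). The wrist view shows its shank tip at (318,165) above socket 3's rim at (321,118). I check the alignment relative to the rim.

```bash
cat >> st.py <<'E'
def rims(c,o):
    w=cloud(c,o); ex,ey=hax(); d=w-H['c']; a=d@ex; b=d@ey; z=w[...,2]
    for i in SY:
        s=sock(i); k=np.isfinite(z)&(np.hypot(w[...,0]-s[0],w[...,1]-s[1])<26)&(abs(z-61)<2.5)
        if k.sum()<60: continue
        P=w[k]; Q=P[:,:2]; x=np.linalg.lstsq(np.c_[2*Q,np.ones(len(Q))],(Q**2).sum(1),rcond=None)[0]
        (cx,cy),r=cv2.minEnclosingCircle(Q.astype(np.float32)); print('rim',i,k.sum(),'enc',round(cx,1),round(cy,1),'r',round(r,1),'lsq',x[:2].round(1),'z',P[:,2].mean().round(1),'exp',s[:2].round(1))
def shank(c,o,Rt,ht=(7.0,-0.1,-25.7),zt=(-.706,0,.708)):
    "steel shank side points -> axis centroid estimate in tool frame vs expected"
    zt=np.array(zt)/np.linalg.norm(zt); w=(cloud(c,o)-o['eef_pos'])@Rt-np.array(ht)
    s=w@zt; rad=np.linalg.norm(w-s[...,None]*zt,axis=-1); k=np.isfinite(s)&(s<-4)&(s>-42)&(rad<20)
    P=w[k]; S=s[k]
    # side midline offset in tool y by slice, and radius residual
    for lo in (-40,-30,-20,-10):
        m=(S>lo)&(S<lo+8)
        if m.sum()>20: print('slice',lo+4,'y range',P[m,1].min().round(1),P[m,1].max().round(1),'radial mean resid',(rad[k][m]-(7+(S[m]+44)*7/44)).mean().round(2),m.sum())
E
python3 - <<'E'
from st import *
o,Rt=st(); c=grab('wrist'); rims(c,o); shank(c,o,Rt)
E
```

```text
t 24.25 tcp [ 561.3 -469.2  163.5] open 19.7 q [-0.61 -0.11  1.91 -0.5   0.68 -0.85] F [ 0.6 -0.1 -3.1] xax [ 0.354 -0.612 -0.707] yaw_y 30.36
rim 1 1285 enc 620.1 -351.9 r 18.0 lsq [ 616.9 -347.4] z 61.5 exp [ 617.3 -347. ]
rim 2 2273 enc 586.2 -403.7 r 19.3 lsq [ 585.5 -403.3] z 61.5 exp [ 586.4 -404.3]
rim 3 1562 enc 555.8 -460.9 r 19.5 lsq [ 554.9 -460.1] z 61.4 exp [ 555.6 -461.4]
slice -36 y range -8.2 8.1 radial mean resid -0.16 361
slice -26 y range -9.8 9.6 radial mean resid -0.12 479
slice -16 y range -11.3 11.5 radial mean resid -0.11 607
slice -6 y range -10.6 10.4 radial mean resid -0.01 367
```

The model agrees with what the camera sees, with under 0.2 mm of shank residual and under 0.7 mm at the rim. I descend.

```bash
python3 - <<'E'
from st import *
st()
for dz in (50,20,2):
    p,Rm=place(3,-60,dz); plan(p,Rm)
E
```

```text
t 24.3 tcp [ 561.6 -469.2  164.8] open 19.7 q [-0.61 -0.11  1.91 -0.5   0.68 -0.85] F [ 0.5  0.3 -3.5] xax [ 0.355 -0.612 -0.707] yaw_y 30.36
total shift mm [  0.6  -3.6 -30.7] turn deg [ 0.1  -0.25 -0.36] rows 1 each m [ 0.0006 -0.0036 -0.0307] deg [ 0.1  -0.25 -0.36]
total shift mm [  0.6  -3.6 -60.7] turn deg [ 0.1  -0.25 -0.36] rows 2 each m [ 0.0003 -0.0018 -0.0303] deg [ 0.05 -0.12 -0.18]
total shift mm [  0.6  -3.6 -78.7] turn deg [ 0.1  -0.25 -0.36] rows 2 each m [ 0.0003 -0.0018 -0.0393] deg [ 0.05 -0.12 -0.18]
```

Request:
{"name": "move_arm", "arguments": {"plan": [{"rx": 0, "ry": -0.1, "rz": -0.2, "x": 0.0003, "y": -0.0018, "z": -0.01, "gripper": 1}, {"rx": 0, "ry": -0.1, "rz": -0.1, "x": 0.0003, "y": -0.0018, "z": -0.01, "gripper": 1}, {"rx": 0, "ry": 0, "rz": 0, "x": 0, "y": 0, "z": -0.008, "gripper": 1}]}}

```text
time_s: 24.6
eef_pos: [562.7, -472.7, 137.4]
orientation: [0.801, 0.191, 0.329, -0.462]
wrist_force: [-0.0, 0.2, -2.5]
opening: 20.0
```

```bash
python3 - <<'E'
from st import *
t=grab('top');st()
for dz in (40,15,):
    p,Rm=place(3,-60,dz); plan(p,Rm)
E
```

```text
t 24.65 tcp [ 562.2 -472.3  135.5] open 19.8 q [-0.61 -0.08  1.93 -0.54  0.63 -0.8 ] F [-0.1  0.7 -5.6] xax [ 0.354 -0.614 -0.706] yaw_y 29.97
total shift mm [  0.   -0.5 -11.3] turn deg [0.02 0.03 0.03] rows 1 each m [ 0.     -0.0005 -0.0113] deg [0.02 0.03 0.03]
total shift mm [  0.   -0.5 -36.3] turn deg [0.02 0.03 0.03] rows 1 each m [ 0.     -0.0005 -0.0363] deg [0.02 0.03 0.03]
```

Request:
{"name": "move_arm", "arguments": {"plan": [{"rx": 0, "ry": 0, "rz": 0, "x": 0, "y": -0.0003, "z": -0.007, "gripper": 1}, {"rx": 0, "ry": 0, "rz": 0, "x": 0, "y": 0, "z": -0.007, "gripper": 1}, {"rx": 0, "ry": 0, "rz": 0, "x": 0, "y": 0, "z": -0.007, "gripper": 1}, {"rx": 0, "ry": 0, "rz": 0, "x": 0, "y": 0, "z": -0.007, "gripper": 1}, {"rx": 0, "ry": 0, "rz": 0, "x": 0, "y": 0, "z": -0.005, "gripper": 1}]}}

```text
time_s: 25.15
eef_pos: [562.2, -472.4, 99.5]
orientation: [0.8, 0.191, 0.331, -0.462]
wrist_force: [0.6, -0.5, -3.2]
opening: 19.5
```

```bash
python3 - <<'E'
from st import *
t=grab('top');st()
for dz in (5,0,):
    p,Rm=place(3,-60,dz); plan(p,Rm)
E
```

```text
t 25.2 tcp [ 562.  -472.2   98.6] open 19.8 q [-0.61 -0.04  1.96 -0.59  0.57 -0.74] F [-0.1  1.1 -5.3] xax [ 0.354 -0.613 -0.707] yaw_y 29.97
total shift mm [ 0.3 -0.6 -9.4] turn deg [-0.03 -0.02  0.03] rows 1 each m [ 0.0003 -0.0006 -0.0094] deg [-0.03 -0.02  0.03]
total shift mm [  0.3  -0.6 -14.4] turn deg [-0.03 -0.02  0.03] rows 1 each m [ 0.0003 -0.0006 -0.0144] deg [-0.03 -0.02  0.03]
```

Request:
{"name": "move_arm", "arguments": {"plan": [{"rx": 0, "ry": 0, "rz": 0, "x": 0.0003, "y": -0.0005, "z": -0.005, "gripper": 1}, {"rx": 0, "ry": 0, "rz": 0, "x": 0, "y": 0, "z": -0.004, "gripper": 1}, {"rx": 0, "ry": 0, "rz": 0, "x": 0, "y": 0, "z": -0.003, "gripper": 1}]}}

```text
time_s: 25.5
eef_pos: [562.5, -472.9, 86.2]
orientation: [0.8, 0.191, 0.331, -0.462]
wrist_force: [-1.1, 0.2, -2.4]
opening: 19.3
```

```bash
python3 - <<'E'
from st import *
t=grab('top');st()
p,Rm=place(3,-60,0); plan(p,Rm)
E
```

```text
t 25.55 tcp [ 562.3 -472.8   85.6] open 20.1 q [-0.61 -0.03  1.96 -0.61  0.55 -0.72] F [-1.   0.3 -4.5] xax [ 0.354 -0.613 -0.707] yaw_y 29.97
total shift mm [-0.1  0.  -1.4] turn deg [-0.03 -0.01  0.03] rows 1 each m [-0.0001  0.     -0.0014] deg [-0.03 -0.01  0.03]
```

Request:
{"name": "move_arm", "arguments": {"plan": [{"rx": 0, "ry": 0, "rz": 0, "x": 0, "y": 0, "z": -0.0013, "gripper": 1}, {"rx": 0, "ry": 0, "rz": 0, "x": 0, "y": 0, "z": 0, "gripper": 0.6}, {"rx": 0, "ry": 0, "rz": 0, "x": 0, "y": 0, "z": 0, "gripper": 0.6}, {"rx": 0, "ry": 0, "rz": 0, "x": 0, "y": 0, "z": 0, "gripper": 0.6}, {"rx": 0, "ry": 0, "rz": 0, "x": 0, "y": 0, "z": 0, "gripper": 0.6}]}}

```text
time_s: 26.05
eef_pos: [563.4, -473.5, 86.8]
orientation: [0.801, 0.191, 0.329, -0.462]
wrist_force: [-0.3, -0.7, 0.1]
opening: 36.8
```

```bash
python3 - <<'E'
from st import *
t=grab('top');st();c=grab('wrist','pics/w22.png')
E
```

```text
t 26.1 tcp [ 563.4 -473.5   86.8] open 37.1 q [-0.61 -0.03  1.96 -0.61  0.55 -0.71] F [ 0.4 -0.   0.3] xax [ 0.356 -0.615 -0.704] yaw_y 30.0
```

View pics/w22.png

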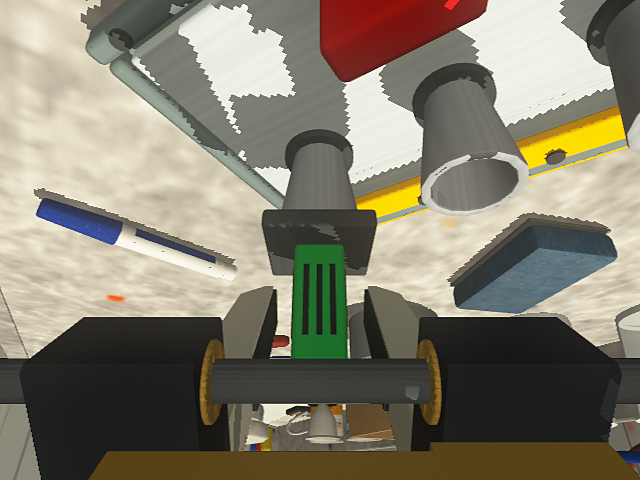

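The green head's flange is down on socket 3. I back out along the tool axis.

Request:
{"name": "move_arm", "arguments": {"plan": [{"rx": 0, "ry": 0, "rz": 0, "x": -0.004, "y": 0.006, "z": 0.008, "gripper": 0.6}, {"rx": 0, "ry": 0, "rz": 0, "x": -0.007, "y": 0.012, "z": 0.015, "gripper": 0.6}, {"rx": 0, "ry": 0, "rz": 0, "x": -0.007, "y": 0.012, "z": 0.015, "gripper": 0.6}, {"rx": 0, "ry": 0, "rz": 0, "x": -0.007, "y": 0.012, "z": 0.016, "gripper": 0.6}, {"rx": 0, "ry": 0, "rz": 0, "x": -0.007, "y": 0.012, "z": 0.016, "gripper": 0.6}, {"rx": 0, "ry": 0, "rz": 0, "x": -0.007, "y": 0.012, "z": 0.016, "gripper": 0.6}, {"rx": 0, "ry": 0, "rz": 0, "x": -0.005, "y": 0.009, "z": 0.014, "gripper": 0.6}]}}

```text
time_s: 26.85
eef_pos: [515.4, -393.8, 190.3]
orientation: [0.8, 0.191, 0.331, -0.462]
wrist_force: [0.2, -0.8, 0.2]
opening: 37.4
```

```bash
cat >> st.py <<'E'
def seated(c,o,i,col):
    w=cloud(c,o); hsv=cv2.cvtColor(c['frame'],cv2.COLOR_RGB2HSV); s=sock(i); lo,hi=HC[col]
    k=(cv2.inRange(hsv,np.array(lo),np.array(hi))>0)&(np.hypot(w[...,0]-s[0],w[...,1]-s[1])<40)&(w[...,2]>60)
    P=w[k]; print(col,'n',k.sum(),'z range',np.percentile(P[:,2],[1,99]).round(1),'(expect 69..117)')
    k=k&(w[...,2]>114); P=w[k]
    if k.sum()>10:
        r=cv2.minAreaRect(P[:,:2].astype(np.float32)); print(' top rect',np.round(r[0],1),np.round(r[1],1),'sock',s[:2].round(1))
E
python3 - <<'E'
from st import *
t=grab('top','pics/top23.png');o,Rt=st();c=grab('wrist','pics/w23.png');seated(c,o,3,'green'); seated(t,None,3,'green'); heads(t); platecheck(c,o)
E
```

```text
t 26.9 tcp [ 515.7 -393.4  193.3] open 37.1 q [-0.53 -0.32  2.03 -0.52  0.78 -0.8 ] F [0.9 0.1 4.2] xax [ 0.357 -0.614 -0.704] yaw_y 30.01
green n 1490 z range [ 72.2 118.7] (expect 69..117)
 top rect [ 555.  -460.3] [19.2 20.8] sock [ 555.6 -461.4]
green n 28 z range [ 82.5 121.8] (expect 69..117)
 top rect [ 557.8 -460.6] [17.4 18.3] sock [ 555.6 -461.4]
blue [172, 307, 18, 10, 121] mean [402.2  89.1  41.7] rect [402.5  90. ] [44. 18.] 80.5 box [[389.8999938964844, 69.80000305175781], [407.70001220703125, 66.80000305175781], [415.0, 110.19999694824219], [397.20001220703125, 113.19999694824219]] slope 18.3 uphill yaw -90.7
green none
orange [222, 287, 20, 11, 130] mean [448.  -33.   41.6] rect [448.4 -33.6] [17.9 48.5] 15.8 box [[433.20001220703125, -12.699999809265137], [446.3999938964844, -59.400001525878906], [463.6000061035156, -54.599998474121094], [450.3999938964844, -7.900000095367432]] slope 17.4 uphill yaw -58.3
 plate plane slope [0.0006 0.0002] z at centre 15.24 n 18841
  socket rim holder xy 17.3 64.1 r 19.6 z 60.9
  socket rim holder xy 17.7 -0.6 r 19.1 z 60.8
  socket rim holder xy 0.4 -54.5 r 21.5 z 63.2
```

View pics/w23.png

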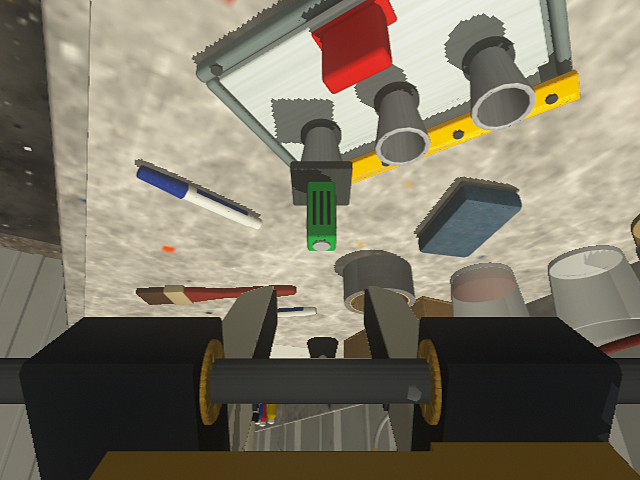

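View pics/top23.png

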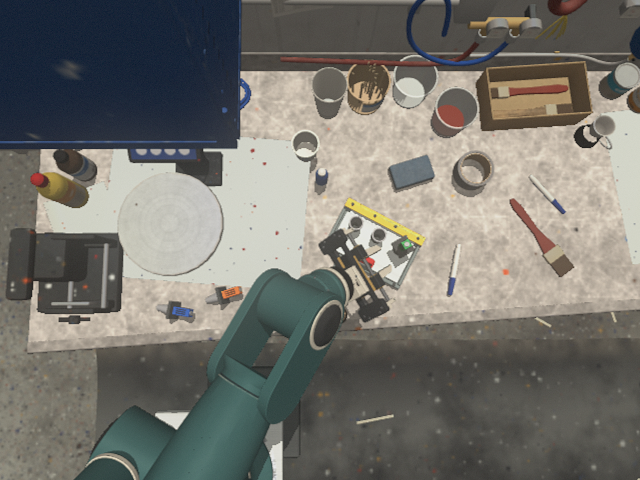

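Green is seated within about 1 mm, its top at the expected height. Orange is next.

```bash
sed -i "s/\[438.3,-5.0\]),-74.6)/[438.1,-5.2]),-74.4),'blue':(np.array([405.3,118.9]),-99.5)/" st.py; python3 - <<'E'
from st import *
p,Rm=grasp('orange',back=120); print(p); plan(p,Rm)
E
```

```text
[459.16022839 -80.62926211 123.29865224]
total shift mm [-57.  313.5 -68.8] turn deg [ 65.78  27.8  -12.42] rows 10 each m [-0.0057  0.0313 -0.0069] deg [ 6.58  2.78 -1.24]
```

Request:
{"name": "move_arm", "arguments": {"plan": [{"rx": 4, "ry": 1.7, "rz": -0.8, "x": -0.004, "y": 0.02, "z": 0, "gripper": 0.5}, {"rx": 6, "ry": 2.5, "rz": -1.1, "x": -0.005, "y": 0.0285, "z": -0.004, "gripper": 0.5}, {"rx": 6, "ry": 2.5, "rz": -1.1, "x": -0.005, "y": 0.0285, "z": -0.004, "gripper": 0.5}, {"rx": 6, "ry": 2.5, "rz": -1.1, "x": -0.005, "y": 0.0285, "z": -0.004, "gripper": 0.5}, {"rx": 6, "ry": 2.5, "rz": -1.1, "x": -0.005, "y": 0.0285, "z": -0.004, "gripper": 0.5}, {"rx": 6, "ry": 2.5, "rz": -1.1, "x": -0.005, "y": 0.0285, "z": -0.004, "gripper": 0.5}, {"rx": 6, "ry": 2.5, "rz": -1.1, "x": -0.005, "y": 0.0285, "z": -0.004, "gripper": 0.5}, {"rx": 6, "ry": 2.5, "rz": -1.1, "x": -0.005, "y": 0.0285, "z": -0.004, "gripper": 0.5}, {"rx": 6, "ry": 2.5, "rz": -1.1, "x": -0.005, "y": 0.0285, "z": -0.004, "gripper": 0.5}, {"rx": 6, "ry": 2.5, "rz": -1.1, "x": -0.005, "y": 0.0285, "z": -0.004, "gripper": 0.5}, {"rx": 5, "ry": 2, "rz": -1, "x": -0.004, "y": 0.022, "z": -0.003, "gripper": 0.5}]}}

```text
time_s: 28.05
eef_pos: [461.2, -85.2, 148.2]
orientation: [0.427, 0.513, 0.673, -0.319]
wrist_force: [0.0, -1.3, -0.1]
opening: 46.6
```

```bash
python3 - <<'E'
from st import *
t=grab('top');o,Rt=st();c=grab('wrist','pics/w24.png'); heads(c,o)
for b in (80,20,0):
    p,Rm=grasp('orange',back=b); print(p.round(1)); plan(p,Rm)
E
```

```text
t 28.1 tcp [460.3 -83.5 146.6] open 46.5 q [-0.45 -0.14  1.86  0.34  1.72 -0.73] F [-1.2  0.9 -2.9] xax [-0.113  0.424 -0.899] yaw_y 15.68
blue [280, 51, 48, 62, 1441] mean [400.2  83.9  41.8] rect [399.6  86.8] [51.2 22. ] 84.6 box [[386.20001220703125, 62.400001525878906], [408.1000061035156, 60.29999923706055], [412.8999938964844, 111.30000305175781], [391.0, 113.4000015258789]] slope 12.6 uphill yaw -131.3
green none
orange [306, 210, 29, 68, 1786] mean [446.7 -35.   42.2] rect [446.4 -34.4] [20.  50.1] 16.3 box [[429.79998779296875, -13.199999809265137], [443.8999938964844, -61.20000076293945], [463.1000061035156, -55.599998474121094], [449.0, -7.5]] slope 14.6 uphill yaw -63.6
[454.4 -63.7  87.3]
total shift mm [ -6.3  21.9 -59.4] turn deg [ 0.33  0.53 -0.17] rows 2 each m [-0.0031  0.0109 -0.0297] deg [ 0.17  0.27 -0.08]
[447.4 -38.4  33.4]
total shift mm [ -13.3   47.2 -113.3] turn deg [ 0.33  0.53 -0.17] rows 3 each m [-0.0044  0.0157 -0.0378] deg [ 0.11  0.18 -0.06]
[445.  -30.   15.4]
total shift mm [ -15.7   55.7 -131.3] turn deg [ 0.33  0.53 -0.17] rows 4 each m [-0.0039  0.0139 -0.0328] deg [ 0.08  0.13 -0.04]
```

View pics/w24.png

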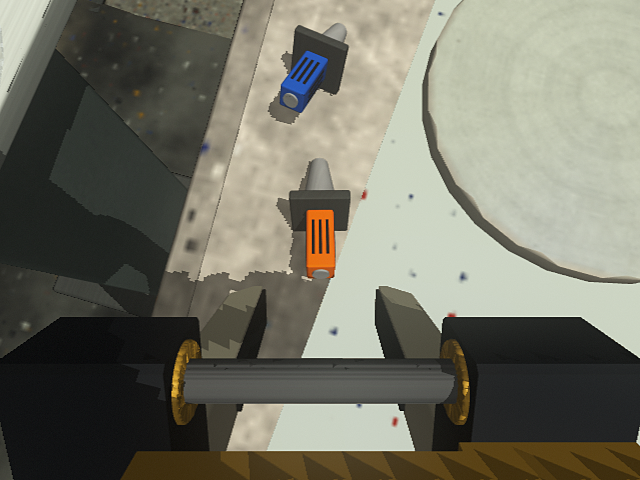

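The orange head is centred between the fingers at (320,240). I advance.

Request:
{"name": "move_arm", "arguments": {"plan": [{"rx": 0.1, "ry": 0.2, "rz": 0.1, "x": -0.003, "y": 0.011, "z": -0.02, "gripper": 0.5}, {"rx": 0.1, "ry": 0.2, "rz": 0.1, "x": -0.003, "y": 0.011, "z": -0.025, "gripper": 0.5}, {"rx": 0.1, "ry": 0.2, "rz": 0.1, "x": -0.003, "y": 0.011, "z": -0.025, "gripper": 0.5}, {"rx": 0, "ry": 0, "rz": 0, "x": -0.003, "y": 0.009, "z": -0.015, "gripper": 0.5}]}}

```text
time_s: 28.55
eef_pos: [450.6, -47.8, 59.9]
orientation: [0.43, 0.508, 0.674, -0.322]
wrist_force: [-0.8, 0.5, 0.3]
opening: 46.4
```

```bash
sed -i "s/\[438.1,-5.2\]),-74.4)/[438.05,-5.25]),-74.1)/" st.py; python3 - <<'E'
from st import *
t=grab('top');o,Rt=st();c=grab('wrist','pics/w25.png')
for b in (0,):
    p,Rm=grasp('orange',back=b); print(p.round(1)); plan(p,Rm)
E
```

```text
t 28.6 tcp [449.5 -46.7  58.1] open 46.6 q [-0.39 -0.12  1.99  0.34  1.55 -0.72] F [-0.4 -0.4 -2.4] xax [-0.116  0.408 -0.906] yaw_y 16.1
[445.1 -30.   15.4]
total shift mm [ -4.9  17.3 -44.5] turn deg [ 0.81  0.34 -0.21] rows 2 each m [-0.0025  0.0086 -0.0222] deg [ 0.41  0.17 -0.1 ]
```

View pics/w25.png

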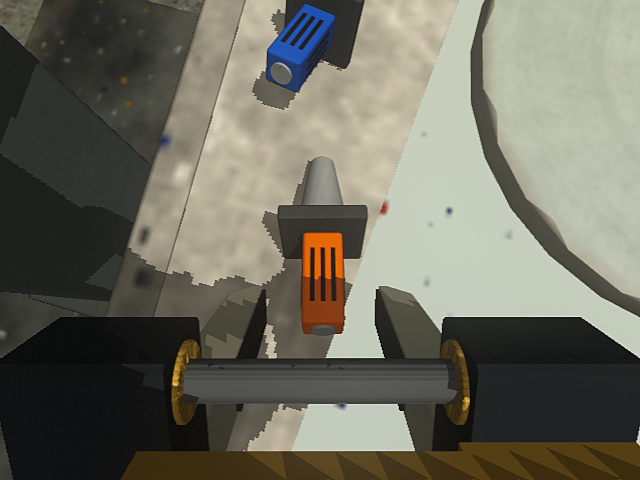

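Request:
{"name": "move_arm", "arguments": {"plan": [{"rx": 0.3, "ry": 0.1, "rz": -0.1, "x": -0.0015, "y": 0.005, "z": -0.013, "gripper": 0.5}, {"rx": 0.3, "ry": 0.1, "rz": -0.1, "x": -0.0015, "y": 0.005, "z": -0.013, "gripper": 0.5}, {"rx": 0.2, "ry": 0.1, "rz": 0, "x": -0.0015, "y": 0.005, "z": -0.012, "gripper": 0.5}]}}

```text
time_s: 28.95
eef_pos: [447.5, -33.9, 22.5]
orientation: [0.426, 0.511, 0.675, -0.319]
wrist_force: [0.1, -0.0, -0.8]
opening: 46.3
```

```bash
python3 - <<'E'
from st import *
t=grab('top');o,Rt=st()
p,Rm=grasp('orange'); plan(p,Rm)
E
```

```text
t 29.0 tcp [446.4 -33.   20.4] open 46.3 q [-0.37 -0.09  2.03  0.36  1.48 -0.73] F [-0.8  0.9 -2.7] xax [-0.116  0.419 -0.901] yaw_y 15.9
total shift mm [-1.3  3.1 -5. ] turn deg [0.19 0.24 0.  ] rows 1 each m [-0.0013  0.0031 -0.005 ] deg [0.19 0.24 0.  ]
```

Request:
{"name": "move_arm", "arguments": {"plan": [{"rx": 0.1, "ry": 0.1, "rz": 0, "x": -0.0007, "y": 0.0016, "z": -0.0025, "gripper": 0.5}, {"rx": 0.1, "ry": 0.1, "rz": 0, "x": -0.0006, "y": 0.0015, "z": -0.002, "gripper": 0.5}, {"rx": 0, "ry": 0, "rz": 0, "x": 0, "y": 0, "z": 0, "gripper": 1}, {"rx": 0, "ry": 0, "rz": 0, "x": 0, "y": 0, "z": 0, "gripper": 1}, {"rx": 0, "ry": 0, "rz": 0, "x": 0, "y": 0, "z": 0, "gripper": 1}, {"rx": 0, "ry": 0, "rz": 0, "x": 0, "y": 0, "z": 0, "gripper": 1}, {"rx": 0, "ry": 0, "rz": 0, "x": 0, "y": 0, "z": 0, "gripper": 1}, {"rx": 0, "ry": 0, "rz": 0, "x": 0, "y": 0, "z": 0, "gripper": 1}]}}

```text
time_s: 29.8
eef_pos: [445.5, -30.2, 16.0]
orientation: [0.423, 0.511, 0.677, -0.319]
wrist_force: [0.0, -0.8, -2.1]
opening: 19.9
```

```bash
cat >> st.py <<'E'
def held(n):
    o,Rt=st(); oxy,yaw=HD[n]; a=np.radians(yaw); u=np.array([np.cos(a),np.sin(a),0]); zh=C19*u+S19*np.array([0,0,1])
    zt=Rt.T@zh; ht=Rt.T@(np.r_[oxy,20.8]-o['eef_pos']); zt[1]=0; ht[1]=0; zt/=np.linalg.norm(zt); np.save('held.npy',[zt,ht]); print('zt',zt.round(3),'ht',ht.round(2))
def hh(): return np.load('held.npy')
E
python3 - <<'E'
from st import *
t=grab('top');held('orange')
E
```

```text
t 29.85 tcp [445.5 -30.2  16. ] open 19.8 q [-0.37 -0.08  2.04  0.36  1.48 -0.73] F [ 0.1  0.3 -1.7] xax [-0.119  0.421 -0.899] yaw_y 15.9
zt [-0.707  0.     0.708] ht [  7.07   0.   -25.5 ]
```

Orange is gripped, at 19.9 mm. I lift it.

Request:
{"name": "move_arm", "arguments": {"plan": [{"rx": 0, "ry": 0, "rz": 0, "x": 0, "y": 0, "z": 0.01, "gripper": 1}, {"rx": 0, "ry": 0, "rz": 0, "x": 0, "y": 0, "z": 0.02, "gripper": 1}, {"rx": 0, "ry": 0, "rz": 0, "x": 0, "y": 0, "z": 0.03, "gripper": 1}, {"rx": 0, "ry": 0, "rz": 0, "x": 0, "y": 0, "z": 0.03, "gripper": 1}, {"rx": 0, "ry": 0, "rz": 0, "x": 0, "y": 0, "z": 0.03, "gripper": 1}, {"rx": 0, "ry": 0, "rz": 0, "x": 0, "y": 0, "z": 0.03, "gripper": 1}, {"rx": 0, "ry": 0, "rz": 0, "x": 0, "y": 0, "z": 0.02, "gripper": 1}]}}

```text
time_s: 30.55
eef_pos: [442.5, -29.6, 193.1]
orientation: [0.422, 0.51, 0.678, -0.32]
wrist_force: [0.4, 0.1, -2.9]
opening: 19.5
```

```bash
python3 - <<'E'
from st import *
t=grab('top');o,Rt=st(); z,h=hh()
p,Rm=place(2,-60,80,h,z); print(p.round(1)); plan(p,Rm)
E
```

```text
t 30.6 tcp [443.2 -29.8 196. ] open 19.8 q [-0.37 -0.24  1.87  0.37  1.79 -0.61] F [ 0.3 -0.5  2.9] xax [-0.121  0.42  -0.899] yaw_y 15.9
[ 592.9 -415.5  164. ]
total shift mm [ 149.7 -385.7  -32. ] turn deg [-65.49 -27.78  12.27] rows 10 each m [ 0.015  -0.0386 -0.0032] deg [-6.55 -2.78  1.23]
```

Request:
{"name": "move_arm", "arguments": {"plan": [{"rx": -4, "ry": -1.7, "rz": 0.7, "x": 0.009, "y": -0.022, "z": 0.002, "gripper": 1}, {"rx": -5.6, "ry": -2.4, "rz": 1, "x": 0.0125, "y": -0.032, "z": 0.001, "gripper": 1}, {"rx": -5.6, "ry": -2.4, "rz": 1, "x": 0.0125, "y": -0.032, "z": 0.001, "gripper": 1}, {"rx": -5.6, "ry": -2.4, "rz": 1, "x": 0.0125, "y": -0.032, "z": 0.001, "gripper": 1}, {"rx": -5.6, "ry": -2.4, "rz": 1, "x": 0.0125, "y": -0.032, "z": 0.001, "gripper": 1}, {"rx": -5.6, "ry": -2.4, "rz": 1, "x": 0.0125, "y": -0.032, "z": 0.001, "gripper": 1}, {"rx": -5.6, "ry": -2.4, "rz": 1, "x": 0.0125, "y": -0.032, "z": 0.001, "gripper": 1}, {"rx": -5.6, "ry": -2.4, "rz": 1, "x": 0.0125, "y": -0.032, "z": 0.001, "gripper": 1}, {"rx": -5.6, "ry": -2.4, "rz": 1, "x": 0.0125, "y": -0.032, "z": 0.001, "gripper": 1}, {"rx": -5.6, "ry": -2.4, "rz": 1, "x": 0.012, "y": -0.03, "z": 0.001, "gripper": 1}]}}

```text
time_s: 31.6
eef_pos: [567.2, -347.6, 211.2]
orientation: [0.765, 0.245, 0.388, -0.452]
wrist_force: [-0.1, -1.2, -2.1]
opening: 20.0
```

```bash
python3 - <<'E'
from st import *
t=grab('top');o,Rt=st(); z,h=hh()
p,Rm=place(2,-60,80,h,z); print(p.round(1)); plan(p,Rm)
E
```

```text
t 31.65 tcp [ 567.4 -349.8  209.5] open 19.9 q [-0.44 -0.21  1.86 -0.41  1.   -0.79] F [-0.9 -0.6 -5.7] xax [ 0.291 -0.506 -0.812] yaw_y 28.16
[ 592.9 -415.5  164. ]
total shift mm [ 25.5 -65.7 -45.5] turn deg [-8.77 -3.47  1.73] rows 2 each m [ 0.0127 -0.0328 -0.0227] deg [-4.39 -1.73  0.87]
```

Request:
{"name": "move_arm", "arguments": {"plan": [{"rx": -3, "ry": -1.2, "rz": 0.6, "x": 0.0085, "y": -0.022, "z": -0.009, "gripper": 1}, {"rx": -3, "ry": -1.2, "rz": 0.6, "x": 0.0085, "y": -0.022, "z": -0.009, "gripper": 1}, {"rx": -2.5, "ry": -1, "rz": 0.5, "x": 0.007, "y": -0.017, "z": -0.009, "gripper": 1}, {"rx": -0.5, "ry": -0.2, "rz": 0.1, "x": 0.002, "y": -0.005, "z": -0.003, "gripper": 1}]}}

```text
time_s: 32.05
eef_pos: [592.9, -417.3, 176.7]
orientation: [0.802, 0.188, 0.329, -0.462]
wrist_force: [-0.4, 0.4, -3.0]
opening: 19.8
```

```bash
python3 - <<'E'
from st import *
t=grab('top');o,Rt=st(); c=grab('wrist','pics/w26.png'); z,h=hh(); rims(c,o); shank(c,o,Rt,h,z)
p,Rm=place(2,-60,55,h,z); plan(p,Rm)
E
```

```text
t 32.1 tcp [ 592.9 -417.4  176.8] open 19.9 q [-0.49 -0.12  1.89 -0.59  0.75 -0.71] F [-1.4  1.4 -3.6] xax [ 0.356 -0.617 -0.702] yaw_y 30.11
rim 1 1922 enc 617.2 -347.3 r 19.4 lsq [ 616.6 -346.4] z 61.6 exp [ 617.3 -347. ]
rim 2 1613 enc 586.4 -403.4 r 19.1 lsq [ 585.9 -403. ] z 61.5 exp [ 586.4 -404.3]
slice -36 y range -8.3 8.0 radial mean resid -0.25 359
slice -26 y range -9.9 9.2 radial mean resid -0.23 467
slice -16 y range -11.5 11.0 radial mean resid -0.22 601
slice -6 y range -10.7 10.3 radial mean resid -0.19 376
total shift mm [ -0.2   1.4 -38.9] turn deg [ 0.35  0.16 -0.1 ] rows 1 each m [-0.0002  0.0014 -0.0389] deg [ 0.35  0.16 -0.1 ]
```

View pics/w26.png

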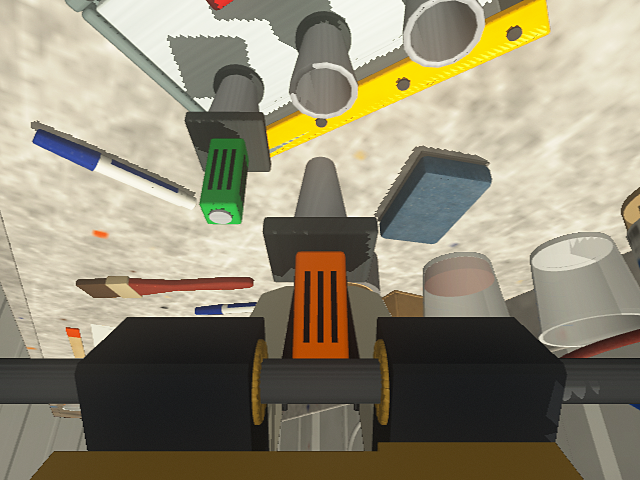

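The shank tip at (320,165) is heading for socket 2's rim at (325,90), with green standing at (237,130). I descend.

Request:
{"name": "move_arm", "arguments": {"plan": [{"rx": 0.2, "ry": 0.1, "rz": 0, "x": -0.0001, "y": 0.0009, "z": -0.012, "gripper": 1}, {"rx": 0.1, "ry": 0, "rz": 0, "x": -0.0001, "y": 0.0008, "z": -0.014, "gripper": 1}, {"rx": 0, "ry": 0, "rz": 0, "x": 0, "y": 0, "z": -0.01, "gripper": 1}]}}

```text
time_s: 32.45
eef_pos: [593.4, -414.2, 143.2]
orientation: [0.801, 0.192, 0.33, -0.461]
wrist_force: [-0.3, -1.2, -2.3]
opening: 19.7
```

```bash
sed -i 's/2:-1.1/2:-0.7/' st.py; python3 - <<'E'
from st import *
t=grab('top');o,Rt=st(); z,h=hh()
p,Rm=place(2,-60,15,h,z); plan(p,Rm)
E
```

```text
t 32.5 tcp [ 592.8 -414.   141. ] open 19.7 q [-0.49 -0.09  1.93 -0.62  0.7  -0.66] F [-0.2  0.3 -4.8] xax [ 0.356 -0.612 -0.707] yaw_y 30.06
total shift mm [  0.2  -1.2 -42. ] turn deg [-0.06  0.12 -0.06] rows 1 each m [ 0.0002 -0.0012 -0.042 ] deg [-0.06  0.12 -0.06]
```

Request:
{"name": "move_arm", "arguments": {"plan": [{"rx": 0, "ry": 0, "rz": 0, "x": 0.0001, "y": -0.0008, "z": -0.007, "gripper": 1}, {"rx": 0, "ry": 0, "rz": 0, "x": 0, "y": -0.0002, "z": -0.007, "gripper": 1}, {"rx": 0, "ry": 0, "rz": 0, "x": 0, "y": 0, "z": -0.008, "gripper": 1}, {"rx": 0, "ry": 0, "rz": 0, "x": 0, "y": 0, "z": -0.008, "gripper": 1}, {"rx": 0, "ry": 0, "rz": 0, "x": 0, "y": 0, "z": -0.006, "gripper": 1}]}}

```text
time_s: 33.0
eef_pos: [593.2, -414.7, 102.5]
orientation: [0.801, 0.192, 0.331, -0.461]
wrist_force: [-0.2, 0.6, -2.8]
opening: 19.5
```

```bash
python3 - <<'E'
from st import *
t=grab('top');o,Rt=st(); z,h=hh()
p,Rm=place(2,-60,0,h,z); plan(p,Rm)
E
```

```text
t 33.05 tcp [ 592.8 -414.5  101.2] open 19.3 q [-0.49 -0.05  1.96 -0.67  0.64 -0.59] F [-0.5  0.5 -5.3] xax [ 0.356 -0.611 -0.707] yaw_y 30.08
total shift mm [  0.3  -0.7 -17.2] turn deg [-0.1   0.08 -0.08] rows 1 each m [ 0.0003 -0.0007 -0.0172] deg [-0.1   0.08 -0.08]
```

Request:
{"name": "move_arm", "arguments": {"plan": [{"rx": 0, "ry": 0, "rz": 0, "x": 0.0002, "y": -0.0005, "z": -0.006, "gripper": 1}, {"rx": 0, "ry": 0, "rz": 0, "x": 0, "y": 0, "z": -0.005, "gripper": 1}, {"rx": 0, "ry": 0, "rz": 0, "x": 0, "y": 0, "z": -0.003, "gripper": 1}]}}

```text
time_s: 33.35
eef_pos: [593.2, -415.2, 86.6]
orientation: [0.801, 0.192, 0.331, -0.461]
wrist_force: [0.3, 0.0, -3.0]
opening: 19.7
```

```bash
python3 - <<'E'
from st import *
t=grab('top');o,Rt=st(); z,h=hh()
p,Rm=place(2,-60,0,h,z); plan(p,Rm)
E
```

```text
t 33.4 tcp [ 593.  -415.1   86. ] open 19.7 q [-0.49 -0.03  1.97 -0.69  0.62 -0.56] F [-0.4 -0.  -3.3] xax [ 0.356 -0.611 -0.707] yaw_y 30.08
total shift mm [ 0.  -0.1 -2. ] turn deg [-0.1   0.09 -0.08] rows 1 each m [ 0.     -0.0001 -0.002 ] deg [-0.1   0.09 -0.08]
```

Request:
{"name": "move_arm", "arguments": {"plan": [{"rx": 0, "ry": 0, "rz": 0, "x": 0, "y": 0, "z": -0.0017, "gripper": 1}, {"rx": 0, "ry": 0, "rz": 0, "x": 0, "y": 0, "z": 0, "gripper": 0.6}, {"rx": 0, "ry": 0, "rz": 0, "x": 0, "y": 0, "z": 0, "gripper": 0.6}, {"rx": 0, "ry": 0, "rz": 0, "x": 0, "y": 0, "z": 0, "gripper": 0.6}, {"rx": 0, "ry": 0, "rz": 0, "x": 0, "y": 0, "z": 0, "gripper": 0.6}]}}

```text
time_s: 33.9
eef_pos: [594.1, -415.6, 86.5]
orientation: [0.801, 0.192, 0.33, -0.461]
wrist_force: [0.1, 0.5, -0.2]
opening: 37.0
```

```bash
python3 - <<'E'
from st import *
t=grab('top');st();c=grab('wrist','pics/w27.png')
E
```

```text
t 33.95 tcp [ 594.1 -415.6   86.5] open 36.8 q [-0.49 -0.03  1.96 -0.7   0.62 -0.56] F [-0.  -0.4 -0.1] xax [ 0.358 -0.612 -0.705] yaw_y 30.11
```

View pics/w27.png

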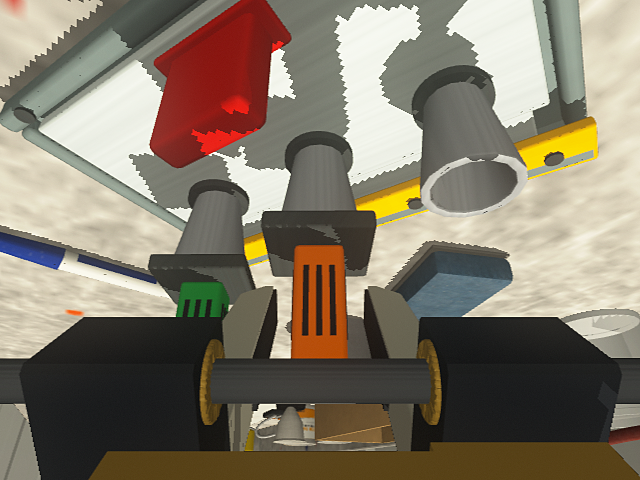

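Orange's flange is down on socket 2, and the left finger is clear of green. I back out.

Request:
{"name": "move_arm", "arguments": {"plan": [{"rx": 0, "ry": 0, "rz": 0, "x": -0.004, "y": 0.006, "z": 0.008, "gripper": 0.6}, {"rx": 0, "ry": 0, "rz": 0, "x": -0.007, "y": 0.012, "z": 0.015, "gripper": 0.6}, {"rx": 0, "ry": 0, "rz": 0, "x": -0.007, "y": 0.012, "z": 0.015, "gripper": 0.6}, {"rx": 0, "ry": 0, "rz": 0, "x": -0.007, "y": 0.012, "z": 0.016, "gripper": 0.6}, {"rx": 0, "ry": 0, "rz": 0, "x": -0.007, "y": 0.012, "z": 0.016, "gripper": 0.6}, {"rx": 0, "ry": 0, "rz": 0, "x": -0.007, "y": 0.012, "z": 0.016, "gripper": 0.6}, {"rx": 0, "ry": 0, "rz": 0, "x": -0.005, "y": 0.009, "z": 0.014, "gripper": 0.6}]}}

```text
time_s: 34.7
eef_pos: [545.9, -336.2, 190.4]
orientation: [0.801, 0.192, 0.331, -0.461]
wrist_force: [-0.3, 0.4, 0.1]
opening: 37.6
```

```bash
python3 - <<'E'
from st import *
t=grab('top','pics/top28.png');o,Rt=st();c=grab('wrist','pics/w28.png');seated(c,o,3,'green'); seated(c,o,2,'orange'); seated(t,None,3,'green');seated(t,None,2,'orange'); heads(t); rims(c,o)
p,Rm=grasp('blue',back=130); print(p); plan(p,Rm)
E
```

```text
t 34.75 tcp [ 546.3 -335.7  193.4] open 37.4 q [-0.39 -0.31  2.02 -0.61  0.85 -0.64] F [ 1.1 -0.1  4.4] xax [ 0.358 -0.612 -0.705] yaw_y 30.1
green n 1319 z range [ 72.1 118.7] (expect 69..117)
 top rect [ 555.3 -459.8] [19.7 19.9] sock [ 555.6 -461.4]
orange n 1552 z range [ 71.8 118.6] (expect 69..117)
 top rect [ 585.9 -402.7] [19. 20.] sock [ 586.6 -403.9]
green n 27 z range [ 81.5 122.5] (expect 69..117)
 top rect [ 557.9 -460.8] [17.6 17.2] sock [ 555.6 -461.4]
orange n 27 z range [111.2 121.8] (expect 69..117)
 top rect [ 588.5 -403.2] [17.9 17.6] sock [ 586.6 -403.9]
blue [172, 307, 21, 10, 136] mean [401.7  87.1  41.6] rect [402.2  88.3] [49.  18.3] 79.5 box [[388.79998779296875, 65.9000015258789], [406.70001220703125, 62.5], [415.6000061035156, 110.69999694824219], [397.70001220703125, 114.0]] slope 14.3 uphill yaw -93.6
green none
orange none
rim 1 933 enc 617.1 -346.2 r 19.4 lsq [ 616.6 -345.7] z 61.4 exp [ 617.3 -347. ]
[391.6509152   37.33628547 132.2865927 ]
total shift mm [-155.2  373.7  -59.9] turn deg [ 71.21  13.2  -34.15] rows 11 each m [-0.0141  0.034  -0.0054] deg [ 6.47  1.2  -3.1 ]
```

Orange and green are seated. Blue is next.

Request:
{"name": "move_arm", "arguments": {"plan": [{"rx": 4, "ry": 0.8, "rz": -2, "x": -0.009, "y": 0.02, "z": 0, "gripper": 0.5}, {"rx": 6, "ry": 1.1, "rz": -2.9, "x": -0.013, "y": 0.0315, "z": -0.003, "gripper": 0.5}, {"rx": 6, "ry": 1.1, "rz": -2.9, "x": -0.013, "y": 0.0315, "z": -0.003, "gripper": 0.5}, {"rx": 6, "ry": 1.1, "rz": -2.9, "x": -0.013, "y": 0.0315, "z": -0.003, "gripper": 0.5}, {"rx": 6, "ry": 1.1, "rz": -2.9, "x": -0.013, "y": 0.0315, "z": -0.003, "gripper": 0.5}, {"rx": 6, "ry": 1.1, "rz": -2.9, "x": -0.013, "y": 0.0315, "z": -0.003, "gripper": 0.5}, {"rx": 6, "ry": 1.1, "rz": -2.9, "x": -0.013, "y": 0.0315, "z": -0.003, "gripper": 0.5}, {"rx": 6, "ry": 1.1, "rz": -2.9, "x": -0.013, "y": 0.0315, "z": -0.003, "gripper": 0.5}, {"rx": 6, "ry": 1.1, "rz": -2.9, "x": -0.013, "y": 0.0315, "z": -0.003, "gripper": 0.5}, {"rx": 6, "ry": 1.1, "rz": -2.9, "x": -0.013, "y": 0.0315, "z": -0.003, "gripper": 0.5}, {"rx": 6, "ry": 1.1, "rz": -2.9, "x": -0.013, "y": 0.0315, "z": -0.003, "gripper": 0.5}, {"rx": 4, "ry": 0.8, "rz": -2, "x": -0.009, "y": 0.022, "z": -0.002, "gripper": 0.5}]}}

```text
time_s: 36.0
eef_pos: [393.6, 32.9, 154.1]
orientation: [0.343, 0.645, 0.548, -0.408]
wrist_force: [-0.5, 0.3, -0.1]
opening: 46.2
```

```bash
python3 - <<'E'
from st import *
t=grab('top');o,Rt=st();c=grab('wrist','pics/w29.png'); heads(c,o)
for b in (80,0):
    p,Rm=grasp('blue',back=b); print(p.round(1)); plan(p,Rm)
E
```

```text
t 36.05 tcp [392.4  34.5 153.2] open 46.3 q [-0.32 -0.53  2.14  0.44  1.6  -0.15] F [-0.   0.2 -0.7] xax [ 0.065  0.431 -0.9  ] yaw_y -9.51
blue [306, 209, 28, 67, 1665] mean [399.1  86.7  42.3] rect [399.2  86.8] [49.8 19.5] 81.1 box [[385.6000061035156, 63.70000076293945], [404.8999938964844, 60.70000076293945], [412.70001220703125, 109.9000015258789], [393.3999938964844, 112.9000015258789]] slope 14.4 uphill yaw -96.0
green none
orange none
[395.3  59.   87.3]
total shift mm [  2.   26.5 -66.1] turn deg [ 0.47 -0.34 -0.17] rows 2 each m [ 0.001   0.0132 -0.033 ] deg [ 0.24 -0.17 -0.08]
[401.1  93.5  15.4]
total shift mm [   7.8   61.1 -138. ] turn deg [ 0.47 -0.34 -0.17] rows 4 each m [ 0.002   0.0153 -0.0345] deg [ 0.12 -0.09 -0.04]
```

View pics/w29.png

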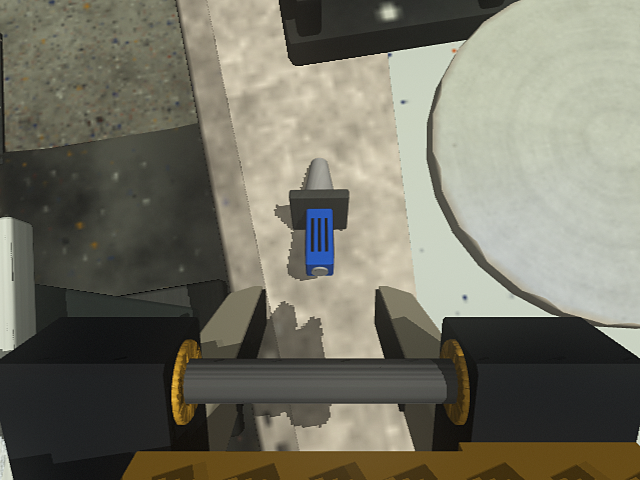

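```bash
sed -i "s/\[405.3,118.9\]),-99.5/[403.9,116.7]),-98.9/" st.py; python3 - <<'E'
from st import *
o,Rt=st();c=grab('wrist'); w=cloud(c,o); print('disc',w[150,560].round(0),w[200,450].round(0),'black box',w[30,400].round(0))
for b in (25,0):
    p,Rm=grasp('blue',back=b); print(p.round(1)); plan(p,Rm)
E
```

```text
t 36.1 tcp [393.2  32.5 153.4] open 46.3 q [-0.32 -0.53  2.14  0.44  1.6  -0.16] F [ 1.1 -1.  -0.5] xax [ 0.066  0.425 -0.903] yaw_y -9.33
disc [578. 117.  57.] [494.  94.  55.] black box [495. 250.  29.]
[398.2  80.5  37.9]
total shift mm [   4.3   49.  -116.2] turn deg [ 0.66 -0.24  0.35] rows 3 each m [ 0.0014  0.0163 -0.0387] deg [ 0.22 -0.08  0.12]
[399.9  91.3  15.4]
total shift mm [   6.    59.9 -138.7] turn deg [ 0.66 -0.24  0.35] rows 4 each m [ 0.0015  0.015  -0.0347] deg [ 0.17 -0.06  0.09]
```

Request:
{"name": "move_arm", "arguments": {"plan": [{"rx": 0.2, "ry": -0.1, "rz": 0.1, "x": 0.001, "y": 0.013, "z": -0.02, "gripper": 0.5}, {"rx": 0.2, "ry": -0.1, "rz": 0.1, "x": 0.001, "y": 0.013, "z": -0.026, "gripper": 0.5}, {"rx": 0.2, "ry": 0, "rz": 0.1, "x": 0.001, "y": 0.012, "z": -0.026, "gripper": 0.5}, {"rx": 0, "ry": 0, "rz": 0, "x": 0, "y": 0.008, "z": -0.018, "gripper": 0.5}]}}

```text
time_s: 36.55
eef_pos: [401.1, 73.9, 64.3]
orientation: [0.352, 0.644, 0.547, -0.403]
wrist_force: [0.2, 0.3, 0.1]
opening: 46.9
```

```bash
python3 - <<'E'
from st import *
t=grab('top');o,Rt=st();c=grab('wrist','pics/w30.png');heads(c,o)
for b in (0,):
    p,Rm=grasp('blue',back=b); print(p.round(1)); plan(p,Rm)
E
```

```text
t 36.6 tcp [400.1  74.6  61.8] open 46.8 q [-0.21 -0.47  2.26  0.45  1.39 -0.14] F [-1.6 -0.2 -4.3] xax [ 0.073  0.421 -0.904] yaw_y -8.83
blue [294, 234, 42, 100, 3834] mean [399.1  87.4  42.3] rect [399.   87.7] [50.4 20. ] 81.1 box [[385.20001220703125, 64.4000015258789], [405.0, 61.29999923706055], [412.70001220703125, 111.0999984741211], [393.0, 114.19999694824219]] slope 16.2 uphill yaw -95.7
green none
orange none
[399.9  91.3  15.4]
total shift mm [ -0.3  17.1 -48.2] turn deg [ 0.72  0.38 -0.09] rows 2 each m [-0.0001  0.0085 -0.0241] deg [ 0.36  0.19 -0.04]
```

View pics/w30.png

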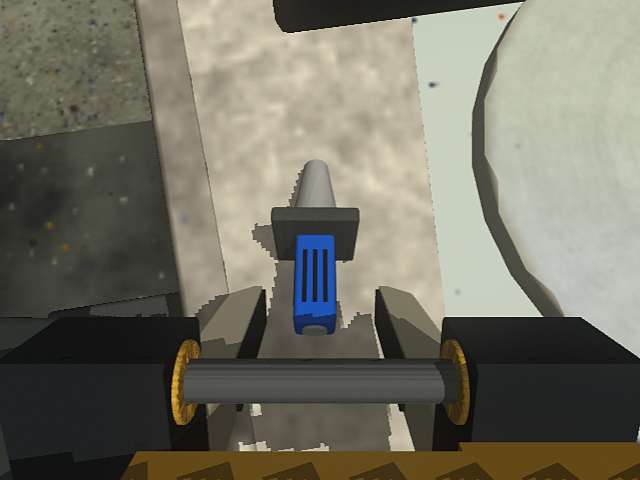

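Blue is between the fingers at (315,285). I finish the approach and grip.

Request:
{"name": "move_arm", "arguments": {"plan": [{"rx": 0.3, "ry": 0.1, "rz": 0, "x": -0.0004, "y": 0.006, "z": -0.015, "gripper": 0.5}, {"rx": 0.2, "ry": 0.1, "rz": 0, "x": -0.0004, "y": 0.006, "z": -0.014, "gripper": 0.5}, {"rx": 0.2, "ry": 0.1, "rz": 0, "x": -0.0003, "y": 0.0055, "z": -0.013, "gripper": 0.5}]}}

```text
time_s: 36.95
eef_pos: [402.3, 89.9, 24.2]
orientation: [0.349, 0.644, 0.55, -0.401]
wrist_force: [1.1, -0.0, 0.4]
opening: 46.5
```

```bash
sed -i "s/\[403.9,116.7\]/[403.8,117.3]/" st.py; python3 - <<'E'
from st import *
t=grab('top');o,Rt=st()
p,Rm=grasp('blue'); plan(p,Rm)
E
```

```text
t 37.0 tcp [401.2  90.5  22. ] open 46.6 q [-0.17 -0.42  2.29  0.47  1.3  -0.15] F [-0.9  1.4 -3.3] xax [ 0.071  0.43  -0.9  ] yaw_y -8.73
total shift mm [-1.4  1.4 -6.5] turn deg [ 0.23  0.29 -0.17] rows 1 each m [-0.0014  0.0014 -0.0065] deg [ 0.23  0.29 -0.17]
```

Request:
{"name": "move_arm", "arguments": {"plan": [{"rx": 0.1, "ry": 0.1, "rz": -0.1, "x": -0.0007, "y": 0.0007, "z": -0.0033, "gripper": 0.5}, {"rx": 0.1, "ry": 0.1, "rz": 0, "x": -0.0007, "y": 0.0007, "z": -0.0028, "gripper": 0.5}, {"rx": 0, "ry": 0, "rz": 0, "x": 0, "y": 0, "z": 0, "gripper": 1}, {"rx": 0, "ry": 0, "rz": 0, "x": 0, "y": 0, "z": 0, "gripper": 1}, {"rx": 0, "ry": 0, "rz": 0, "x": 0, "y": 0, "z": 0, "gripper": 1}, {"rx": 0, "ry": 0, "rz": 0, "x": 0, "y": 0, "z": 0, "gripper": 1}, {"rx": 0, "ry": 0, "rz": 0, "x": 0, "y": 0, "z": 0, "gripper": 1}, {"rx": 0, "ry": 0, "rz": 0, "x": 0, "y": 0, "z": 0, "gripper": 1}]}}

```text
time_s: 37.8
eef_pos: [400.6, 91.2, 17.0]
orientation: [0.346, 0.644, 0.551, -0.402]
wrist_force: [-0.2, 0.9, -2.2]
opening: 19.8
```

```bash
python3 - <<'E'
from st import *
t=grab('top');held('blue')
E
```

```text
t 37.85 tcp [400.6  91.2  17. ] open 19.6 q [-0.17 -0.41  2.3   0.47  1.29 -0.16] F [ 0.3 -0.2 -1.3] xax [ 0.07   0.432 -0.899] yaw_y -8.82
zt [-0.706  0.     0.708] ht [  8.03   0.   -25.29]
```

Gripped. I lift blue.

Request:
{"name": "move_arm", "arguments": {"plan": [{"rx": 0, "ry": 0, "rz": 0, "x": 0, "y": 0, "z": 0.01, "gripper": 1}, {"rx": 0, "ry": 0, "rz": 0, "x": 0, "y": 0, "z": 0.02, "gripper": 1}, {"rx": 0, "ry": 0, "rz": 0, "x": 0, "y": 0, "z": 0.03, "gripper": 1}, {"rx": 0, "ry": 0, "rz": 0, "x": 0, "y": 0, "z": 0.03, "gripper": 1}, {"rx": 0, "ry": 0, "rz": 0, "x": 0, "y": 0, "z": 0.03, "gripper": 1}, {"rx": 0, "ry": 0, "rz": 0, "x": 0, "y": 0, "z": 0.03, "gripper": 1}, {"rx": 0, "ry": 0, "rz": 0, "x": 0, "y": 0, "z": 0.02, "gripper": 1}]}}

```text
time_s: 38.55
eef_pos: [397.0, 91.3, 193.8]
orientation: [0.345, 0.643, 0.552, -0.404]
wrist_force: [0.9, -0.5, -2.6]
opening: 20.0
```

```bash
sed -i 's/1:64.0/1:64.4/' st.py; python3 - <<'E'
from st import *
t=grab('top');o,Rt=st(); z,h=hh()
p,Rm=place(1,-60,80,h,z); print(p.round(1)); plan(p,Rm)
E
```

```text
t 38.6 tcp [397.8  91.2 196.8] open 19.8 q [-0.17 -0.56  2.09  0.45  1.61  0.  ] F [-0.1 -0.2  2.6] xax [ 0.068  0.431 -0.9  ] yaw_y -8.82
[ 623.6 -357.2  164.6]
total shift mm [ 225.8 -448.4  -32.3] turn deg [-70.9  -13.2   33.63] rows 12 each m [ 0.0188 -0.0374 -0.0027] deg [-5.91 -1.1   2.8 ]
```

Request:
{"name": "move_arm", "arguments": {"plan": [{"rx": -3.5, "ry": -0.7, "rz": 1.7, "x": 0.011, "y": -0.023, "z": 0.002, "gripper": 1}, {"rx": -5.5, "ry": -1, "rz": 2.6, "x": 0.0175, "y": -0.035, "z": 0.001, "gripper": 1}, {"rx": -5.5, "ry": -1, "rz": 2.6, "x": 0.0175, "y": -0.035, "z": 0.001, "gripper": 1}, {"rx": -5.5, "ry": -1, "rz": 2.6, "x": 0.0175, "y": -0.035, "z": 0.001, "gripper": 1}, {"rx": -5.5, "ry": -1, "rz": 2.6, "x": 0.0175, "y": -0.035, "z": 0.001, "gripper": 1}, {"rx": -5.5, "ry": -1, "rz": 2.6, "x": 0.0175, "y": -0.035, "z": 0.001, "gripper": 1}, {"rx": -5.5, "ry": -1, "rz": 2.6, "x": 0.0175, "y": -0.035, "z": 0.001, "gripper": 1}, {"rx": -5.5, "ry": -1, "rz": 2.6, "x": 0.0175, "y": -0.035, "z": 0.001, "gripper": 1}, {"rx": -5.5, "ry": -1, "rz": 2.6, "x": 0.0175, "y": -0.035, "z": 0.001, "gripper": 1}, {"rx": -5.5, "ry": -1, "rz": 2.6, "x": 0.0175, "y": -0.035, "z": 0.001, "gripper": 1}, {"rx": -5.5, "ry": -1, "rz": 2.6, "x": 0.0165, "y": -0.033, "z": 0.001, "gripper": 1}]}}

```text
time_s: 39.7
eef_pos: [587.5, -292.1, 212.4]
orientation: [0.753, 0.265, 0.378, -0.468]
wrist_force: [-0.4, -1.6, -2.9]
opening: 19.8
```

```bash
python3 - <<'E'
from st import *
t=grab('top');o,Rt=st(); z,h=hh()
p,Rm=place(1,-60,80,h,z); print(p.round(1)); plan(p,Rm)
E
```

```text
t 39.75 tcp [ 588.1 -294.8  210.9] open 19.6 q [-0.32 -0.19  1.85 -0.47  1.06 -0.6 ] F [-1.5 -0.8 -4.4] xax [ 0.277 -0.509 -0.815] yaw_y 25.14
[ 623.6 -357.2  164.6]
total shift mm [ 35.4 -62.3 -46.3] turn deg [-9.72 -2.37  4.65] rows 2 each m [ 0.0177 -0.0312 -0.0232] deg [-4.86 -1.19  2.32]
```

Request:
{"name": "move_arm", "arguments": {"plan": [{"rx": -3.3, "ry": -0.8, "rz": 1.6, "x": 0.012, "y": -0.021, "z": -0.009, "gripper": 1}, {"rx": -3.3, "ry": -0.8, "rz": 1.6, "x": 0.012, "y": -0.021, "z": -0.009, "gripper": 1}, {"rx": -2.7, "ry": -0.7, "rz": 1.3, "x": 0.009, "y": -0.016, "z": -0.009, "gripper": 1}, {"rx": -0.5, "ry": -0.1, "rz": 0.2, "x": 0.002, "y": -0.003, "z": -0.003, "gripper": 1}]}}

```text
time_s: 40.15
eef_pos: [623.3, -358.0, 178.0]
orientation: [0.801, 0.188, 0.33, -0.462]
wrist_force: [-0.5, -0.8, -3.1]
opening: 19.9
```

```bash
python3 - <<'E'
from st import *
t=grab('top');o,Rt=st(); c=grab('wrist','pics/w31.png'); z,h=hh(); rims(c,o); shank(c,o,Rt,h,z)
p,Rm=place(1,-60,55,h,z); plan(p,Rm)
E
```

```text
t 40.2 tcp [ 623.2 -357.7  178. ] open 20.0 q [-0.37 -0.11  1.88 -0.66  0.82 -0.57] F [-1.  -0.  -3.6] xax [ 0.355 -0.615 -0.704] yaw_y 30.15
rim 1 1553 enc 617.4 -346.5 r 19.2 lsq [ 616.9 -345.8] z 61.4 exp [ 617.5 -346.6]
rim 2 62 enc 581.4 -387.8 r 18.8 lsq [ 586.8 -403.9] z 62.7 exp [ 586.6 -403.9]
rim 3 62 enc 556.5 -455.6 r 24.5 lsq [ 555.9 -461.5] z 61.0 exp [ 555.6 -461.4]
slice -36 y range -8.4 8.0 radial mean resid -0.17 351
slice -26 y range -10.0 9.2 radial mean resid -0.2 466
slice -16 y range -11.4 11.1 radial mean resid -0.14 602
slice -6 y range -11.3 10.4 radial mean resid -0.11 371
total shift mm [  0.2   0.2 -39.8] turn deg [ 0.23  0.01 -0.13] rows 1 each m [ 0.0002  0.0002 -0.0398] deg [ 0.23  0.01 -0.13]
```

View pics/w31.png

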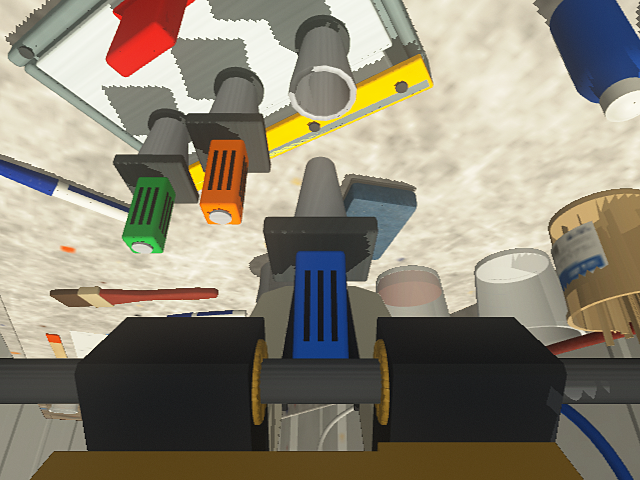

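The blue shank tip at (320,165) is lined up with socket 1's rim at (323,92), and the dropper at (595,50) is clear. I descend.

Request:
{"name": "move_arm", "arguments": {"plan": [{"rx": 0.1, "ry": 0, "rz": -0.1, "x": 0.0001, "y": 0.0001, "z": -0.012, "gripper": 1}, {"rx": 0.1, "ry": 0, "rz": 0, "x": 0, "y": 0.0001, "z": -0.014, "gripper": 1}, {"rx": 0, "ry": 0, "rz": 0, "x": 0, "y": 0, "z": -0.01, "gripper": 1}]}}

```text
time_s: 40.55
eef_pos: [624.0, -356.0, 144.7]
orientation: [0.801, 0.193, 0.329, -0.462]
wrist_force: [-0.2, -0.0, -2.8]
opening: 20.0
```

```bash
python3 - <<'E'
from st import *
t=grab('top');o,Rt=st(); z,h=hh()
p,Rm=place(1,-60,15,h,z); plan(p,Rm)
E
```

```text
t 40.6 tcp [ 623.4 -355.9  142.5] open 19.8 q [-0.37 -0.08  1.91 -0.69  0.77 -0.52] F [-0.7  0.3 -4.6] xax [ 0.355 -0.612 -0.707] yaw_y 29.95
total shift mm [  0.2  -1.3 -42.9] turn deg [-0.1   0.12  0.05] rows 1 each m [ 0.0002 -0.0013 -0.0429] deg [-0.1   0.12  0.05]
```

Request:
{"name": "move_arm", "arguments": {"plan": [{"rx": 0, "ry": 0, "rz": 0, "x": 0.0002, "y": -0.0008, "z": -0.007, "gripper": 1}, {"rx": 0, "ry": 0, "rz": 0, "x": 0, "y": -0.0003, "z": -0.007, "gripper": 1}, {"rx": 0, "ry": 0, "rz": 0, "x": 0, "y": 0, "z": -0.008, "gripper": 1}, {"rx": 0, "ry": 0, "rz": 0, "x": 0, "y": 0, "z": -0.008, "gripper": 1}, {"rx": 0, "ry": 0, "rz": 0, "x": 0, "y": 0, "z": -0.006, "gripper": 1}]}}

```text
time_s: 41.1
eef_pos: [623.7, -356.7, 104.0]
orientation: [0.8, 0.193, 0.33, -0.462]
wrist_force: [-1.0, -0.7, -2.2]
opening: 19.8
```

```bash
python3 - <<'E'
from st import *
t=grab('top');o,Rt=st(); z,h=hh()
p,Rm=place(1,-60,0,h,z); plan(p,Rm)
E
```

```text
t 41.15 tcp [ 623.3 -356.6  102.8] open 19.8 q [-0.37 -0.03  1.94 -0.74  0.72 -0.45] F [-0.2 -0.  -4.4] xax [ 0.354 -0.612 -0.707] yaw_y 29.95
total shift mm [  0.2  -0.6 -18.2] turn deg [-0.14  0.09  0.05] rows 1 each m [ 0.0002 -0.0006 -0.0182] deg [-0.14  0.09  0.05]
```

Request:
{"name": "move_arm", "arguments": {"plan": [{"rx": 0, "ry": 0, "rz": 0, "x": 0.0001, "y": -0.0004, "z": -0.006, "gripper": 1}, {"rx": 0, "ry": 0, "rz": 0, "x": 0, "y": 0, "z": -0.006, "gripper": 1}, {"rx": 0, "ry": 0, "rz": 0, "x": 0, "y": 0, "z": -0.003, "gripper": 1}]}}

```text
time_s: 41.45
eef_pos: [623.7, -357.1, 87.0]
orientation: [0.8, 0.193, 0.331, -0.462]
wrist_force: [0.7, -0.4, -2.4]
opening: 19.9
```

```bash
python3 - <<'E'
from st import *
t=grab('top');o,Rt=st(); z,h=hh()
p,Rm=place(1,-60,0,h,z); plan(p,Rm)
E
```

```text
t 41.5 tcp [ 623.5 -357.1   86.5] open 19.9 q [-0.37 -0.02  1.95 -0.76  0.7  -0.42] F [-0.3  0.5 -3.8] xax [ 0.354 -0.612 -0.707] yaw_y 29.95
total shift mm [ 0.  -0.1 -1.9] turn deg [-0.14  0.09  0.05] rows 1 each m [ 0.     -0.0001 -0.0019] deg [-0.14  0.09  0.05]
```

Request:
{"name": "move_arm", "arguments": {"plan": [{"rx": 0, "ry": 0, "rz": 0, "x": 0, "y": 0, "z": -0.0017, "gripper": 1}, {"rx": 0, "ry": 0, "rz": 0, "x": 0, "y": 0, "z": 0, "gripper": 0.6}, {"rx": 0, "ry": 0, "rz": 0, "x": 0, "y": 0, "z": 0, "gripper": 0.6}, {"rx": 0, "ry": 0, "rz": 0, "x": 0, "y": 0, "z": 0, "gripper": 0.6}, {"rx": 0, "ry": 0, "rz": 0, "x": 0, "y": 0, "z": 0, "gripper": 0.6}, {"rx": 0, "ry": 0, "rz": 0, "x": -0.004, "y": 0.006, "z": 0.008, "gripper": 0.6}, {"rx": 0, "ry": 0, "rz": 0, "x": -0.007, "y": 0.012, "z": 0.015, "gripper": 0.6}, {"rx": 0, "ry": 0, "rz": 0, "x": -0.007, "y": 0.012, "z": 0.016, "gripper": 0.6}, {"rx": 0, "ry": 0, "rz": 0, "x": -0.007, "y": 0.012, "z": 0.016, "gripper": 0.6}, {"rx": 0, "ry": 0, "rz": 0, "x": -0.007, "y": 0.012, "z": 0.016, "gripper": 0.6}, {"rx": 0, "ry": 0, "rz": 0, "x": -0.007, "y": 0.012, "z": 0.016, "gripper": 0.6}, {"rx": 0, "ry": 0, "rz": 0, "x": -0.005, "y": 0.009, "z": 0.014, "gripper": 0.6}]}}

```text
time_s: 42.7
eef_pos: [576.6, -278.4, 193.0]
orientation: [0.8, 0.193, 0.33, -0.462]
wrist_force: [0.7, -0.2, -0.1]
opening: 36.9
```

```bash
python3 - <<'E'
from st import *
t=grab('top','pics/top32.png');o,Rt=st();c=grab('wrist','pics/w32.png'); s=grab('scene','pics/s32.png')
for i,n in ((3,'green'),(2,'orange'),(1,'blue')): seated(c,o,i,n)
platecheck(c,o)
E
```

```text
t 42.75 tcp [ 576.9 -277.8  196. ] open 37.4 q [-0.25 -0.27  1.99 -0.68  0.93 -0.49] F [0.4 0.7 4.1] xax [ 0.358 -0.612 -0.705] yaw_y 29.96
green n 1179 z range [ 72.  118.7] (expect 69..117)
 top rect [ 555.5 -459.4] [19.8 19.3] sock [ 555.6 -461.4]
orange n 1341 z range [ 70.8 118.6] (expect 69..117)
 top rect [ 586.1 -402. ] [19.5 19.5] sock [ 586.6 -403.9]
blue n 1358 z range [ 72.2 118.6] (expect 69..117)
 top rect [ 616.5 -345.1] [19.7 20.5] sock [ 617.5 -346.6]
 plate plane slope [ 0.0011 -0.    ] z at centre 15.22 n 11908
  socket rim holder xy 0.3 75.5 r 21.7 z 63.7
  socket rim holder xy 1.9 9.5 r 21.9 z 62.7
  socket rim holder xy 6.7 -58.1 r 23.0 z 63.0
```

View pics/w32.png

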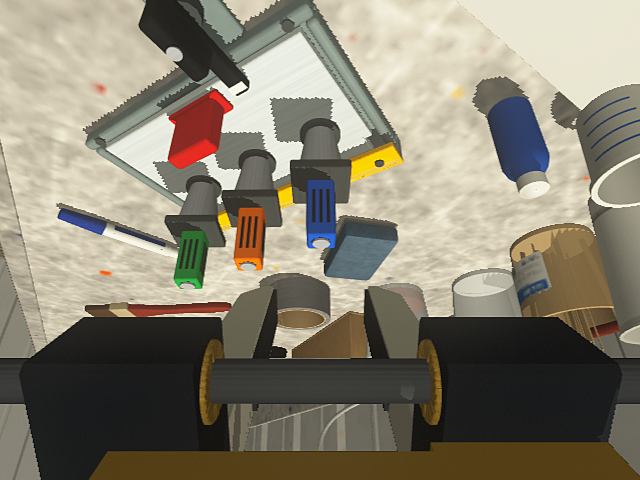

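View pics/top32.png

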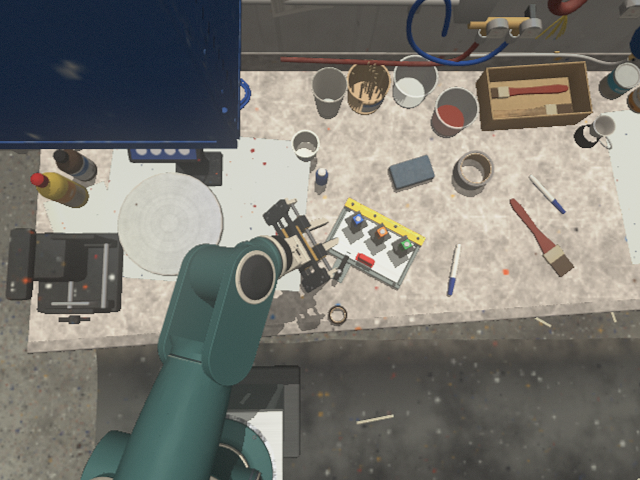

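All three heads stand in the sockets with their tops at equal height. The latch lies over the plate, and in the top view the dropper, marker and tape are where they started. The gripper is clear, so I hand in.

```bash
python3 - <<'E'
from st import *
print(bot.finish_job())
E
```

```text
the job is handed in; nothing more can be done
None
```

I set up the rack and handed the job in at about 43 s of the 210 s allowed; the hand-in reports no verdict.

- **Plate:** I hooked it under the lip at a 12° tilt, swung it down and released it. It was last measured about 1 mm off in the holder's y. It is level within about 0.001 rad, and its top read z = 15.2 mm against an expected 14 mm. The wrist camera reads heights about 1 mm high; the socket rims read 61.4 mm against 61 mm.
- **Latch:** I turned it from about 0.17 rad to about 1.57 rad. After release its fin lay within about 1° of the holder's x axis.
- **Heads:** Green is in socket 3, orange in socket 2 and blue in socket 1. All three tops read about 118.6 mm, against 117 mm plus that same camera bias. In the last wrist view the cage tops were centred within about 2 mm of the socket centres.
- **Bystanders:** In the last top view the dropper, marker and tape looked to be where they started. I judged this by eye and did not measure it.

**Check that disagreed:** the top and wrist cameras differed by about 2 mm in position throughout. I used the wrist camera for all the fits.

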